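Stamp a batch of nuts in the shuttle press and sort the hardware

TASK

Stamp every loose hex nut in the screw press: lay each flat in a nest of its own on the fully drawn-out shuttle, give them oil by pressing the bottle's pump head right down and letting it spring back, push the shuttle fully home, then wind the handwheel clockwise until the stamping bosses touch the nuts and a quarter turn more, no further, and leave it so for a second. Then wind the press back up about a full turn or more, draw the shuttle fully out again, and sort the hardware: all the stamped nuts into the square bin and all the loose bolts into the long bin. Leave the other tools where they lie.

Things in the scene. Friction and masses are not known exactly. Their poses are not given: they have to be found in the camera images.
- shuttle_floor (a point): centre of the upper face of the press's shuttle plate (60 x 166 mm, 34 mm above the table); y = the way it is drawn out, z up. Three nests in a row at y = -52, 0, +52 mm, each 44 mm in y by 47 mm in x, fenced by 6 mm high ribs and corner lugs; a nut of any yaw has 5 mm to spare all round. A 26 mm gap in both x sides of a nest lets fingertips down to the plate; the rails beside it are lower
- shuttle_grip (a point): middle of the shuttle's upright black pull grip, a round post 18 to 20 mm thick, 135 mm in y from shuttle_floor; the point is 64 mm above the table, the post stands from 34 to 79 mm. Take it from above, fingers closing along the shuttle's x; with the shuttle home it is 135 mm from the screw axis, round which the handwheel reaches out 60 mm
- shuttle (a joint): travel of the shuttle in m along its y: 0 = fully home under the press (against a stop), 0.18 = fully drawn out; friction about 2 N. Fully drawn out, the nest nearest to the press is 128 mm from the screw axis
- ram (a joint): how far in m the screw and ram have come down from the top; 16 mm for each turn of the wheel (tied to it), range 0 to 0.040. The bosses meet 14 mm nuts lying in the nests at about 0.030
- wheel (a joint): angle in rad of the handwheel, growing clockwise seen from above = down; stays where it is left, friction 0.1 N m (about 2 N at the crank grip); range 0 to 15.7
- stamp_plate (a joint): m by which the sprung stamping plate under the ram is pushed up against its springs: 0 while it hangs free, growing from the moment its bosses touch the nuts by as much as the ram still comes down (a quarter turn past contact = 0.004); 3 N per mm, range 0 to 0.010
- wheel_centre (a point): point on the screw axis at the height of crank_grip (278 mm above the table with the ram at 0, going down with it); the handwheel under it is 121 mm across, rim top 27 mm below the point. Crosshead 206 mm in the shuttle's x, 62 mm in y, top 191 mm high; base 200 x 104 mm; bed 86 mm wide, from 100 mm behind the axis to 300 mm in front along the shuttle's y
- crank_grip (a point): middle of the handwheel's upright black crank grip, a 21 to 22 mm thick, 44 mm tall round grip that turns freely on its pin, 50 mm from wheel_centre; it stands from 25 mm below to 20 mm above this point; pinch it from above and carry it round in a circle
- pump_top (a point): middle of the top face of the black pump head (29 mm across) of the fixed aluminium oil bottle, 165 mm above the table; a spring (about 1 N at first, 6.5 N at the bottom) carries it; the bottle is 50 mm across
- pump_head (a joint): m by which the pump head is pressed down: 0 = up, 0.007 = fully down; counts as pressed over 0.005
- nut_bin_floor (a point): centre of the inner floor (3 mm above the table) of the square sheet-metal bin, 112 x 112 mm outside, 42 mm high, walls 3 mm; fixed
- bolt_bin_floor (a point): centre of the inner floor (3 mm above the table) of the long sheet-metal bin, 112 mm in its x by 165 mm in its y outside, 42 mm high, walls 3 mm; fixed
- nut_a: M16 hex nut, 29 mm across the flats (which face its own +-y, and every 60 deg round), 33 mm across the corners, 14 mm high, lying flat; origin at the centre of its underside, z up; may be absent (None)
- nut_b: M16 hex nut, 29 mm across the flats (which face its own +-y, and every 60 deg round), 33 mm across the corners, 14 mm high, lying flat; origin at the centre of its underside, z up; may be absent (None)
- nut_c: M16 hex nut, 29 mm across the flats (which face its own +-y, and every 60 deg round), 33 mm across the corners, 14 mm high, lying flat; origin at the centre of its underside, z up; may be absent (None)
- bolt_a: M16 hex-head bolt lying down, 80 mm long, 0.16 kg; origin on the table under the middle of its length, y axis along the bolt towards the head; plain shank 16 mm thick from y = -40 to +28 mm, its axis about 10 mm above the origin; head 30 mm wide, 27 mm high from y = +28 to +40 mm; may be absent (None)
- bolt_b: M16 hex-head bolt lying down, 80 mm long, 0.16 kg; origin on the table under the middle of its length, y axis along the bolt towards the head; plain shank 16 mm thick from y = -40 to +28 mm, its axis about 10 mm above the origin; head 30 mm wide, 27 mm high from y = +28 to +40 mm; may be absent (None)
- soapstone: white soapstone stick, 110 x 12 x 8 mm, lying on the table; leave it
- torch_nozzle: copper torch nozzle standing upright, 21 mm across, 62 mm high, origin under its foot; leave it standing
- gusset_plate: rusty triangular steel plate, 120 x 120 x 10 mm, lying on the table; leave it

How it is judged (in metres and radians):
On the way, in this order (a step that is already met when the one before it is completed fails the run):
1. every nut lies flat in a nest of the drawn-out shuttle (x of nut_a in the frame of shuttle_floor between -0.014 and 0.014 m and y of nut_a in the frame of shuttle_floor between -0.07 and 0.07 m and z of nut_a in the frame of shuttle_floor between -0.003 and 0.004 m and angle between each of nut_a, nut_b, nut_c's own z axis and vertical below 0.12 rad and x of nut_b in the frame of shuttle_floor between -0.014 and 0.014 m and y of nut_b in the frame of shuttle_floor between -0.07 and 0.07 m and z of nut_b in the frame of shuttle_floor between -0.003 and 0.004 m and x of nut_c in the frame of shuttle_floor between -0.014 and 0.014 m and y of nut_c in the frame of shuttle_floor between -0.07 and 0.07 m and z of nut_c in the frame of shuttle_floor between -0.003 and 0.004 m and value of joint shuttle above 0.16 m), for 0.3 s.
2. the oil pump head is pressed right down with the nuts lying in front of it (all of step 1 and value of joint pump_head above 0.005 m), for 0.05 s.
3. the pump head is up again and the shuttle fully home with all the nuts in their nests (x of nut_a in the frame of shuttle_floor between -0.014 and 0.014 m and y of nut_a in the frame of shuttle_floor between -0.07 and 0.07 m and z of nut_a in the frame of shuttle_floor between -0.003 and 0.004 m and angle between each of nut_a, nut_b, nut_c's own z axis and vertical below 0.12 rad and x of nut_b in the frame of shuttle_floor between -0.014 and 0.014 m and y of nut_b in the frame of shuttle_floor between -0.07 and 0.07 m and z of nut_b in the frame of shuttle_floor between -0.003 and 0.004 m and x of nut_c in the frame of shuttle_floor between -0.014 and 0.014 m and y of nut_c in the frame of shuttle_floor between -0.07 and 0.07 m and z of nut_c in the frame of shuttle_floor between -0.003 and 0.004 m and value of joint shuttle below 0.006 m and value of joint pump_head below 0.002 m), for 0.2 s.
4. the press is wound a quarter turn past contact on the nuts (between about 55 and 135 degrees) and left so for a second (x of nut_a in the frame of shuttle_floor between -0.014 and 0.014 m and y of nut_a in the frame of shuttle_floor between -0.07 and 0.07 m and z of nut_a in the frame of shuttle_floor between -0.003 and 0.004 m and angle between each of nut_a, nut_b, nut_c's own z axis and vertical below 0.12 rad and x of nut_b in the frame of shuttle_floor between -0.014 and 0.014 m and y of nut_b in the frame of shuttle_floor between -0.07 and 0.07 m and z of nut_b in the frame of shuttle_floor between -0.003 and 0.004 m and x of nut_c in the frame of shuttle_floor between -0.014 and 0.014 m and y of nut_c in the frame of shuttle_floor between -0.07 and 0.07 m and z of nut_c in the frame of shuttle_floor between -0.003 and 0.004 m and value of joint each of shuttle, stamp_plate below 0.006 m and value of joint stamp_plate above 0.0024 m), for 1 s.
5. the press is wound back up, at least 10 mm clear of the nuts (value of joint ram below 0.02 m and value of joint stamp_plate below 0.001 m), for 0.2 s.
At the end, for the whole second after the job is handed in: every nut at rest inside the square bin and every bolt inside the long bin (origin within the walls, under 35 mm above the floor), ram at least 10 mm above contact (joint under 0.020), shuttle drawn out at least 160 mm, pump head up (x of nut_a in the frame of nut_bin_floor between -0.053 and 0.053 m and y of nut_a in the frame of nut_bin_floor between -0.053 and 0.053 m and z of nut_a in the frame of nut_bin_floor between -0.005 and 0.035 m and linear speed of each of nut_a, nut_b, nut_c, bolt_a, bolt_b below 0.02 m/s and x of nut_b in the frame of nut_bin_floor between -0.053 and 0.053 m and y of nut_b in the frame of nut_bin_floor between -0.053 and 0.053 m and z of nut_b in the frame of nut_bin_floor between -0.005 and 0.035 m and x of nut_c in the frame of nut_bin_floor between -0.053 and 0.053 m and y of nut_c in the frame of nut_bin_floor between -0.053 and 0.053 m and z of nut_c in the frame of nut_bin_floor between -0.005 and 0.035 m and x of bolt_a in the frame of bolt_bin_floor between -0.053 and 0.053 m and y of bolt_a in the frame of bolt_bin_floor between -0.079 and 0.079 m and z of bolt_a in the frame of bolt_bin_floor between -0.015 and 0.035 m and x of bolt_b in the frame of bolt_bin_floor between -0.053 and 0.053 m and y of bolt_b in the frame of bolt_bin_floor between -0.079 and 0.079 m and z of bolt_b in the frame of bolt_bin_floor between -0.015 and 0.035 m and value of joint ram below 0.02 m and value of joint shuttle above 0.16 m and value of joint pump_head below 0.002 m); the robot touches nothing.
It fails at once if the press is overwound: more than about 150 degrees past contact (value of joint stamp_plate above 0.0068 m).
It fails at once if another tool is moved more than 40 mm or the torch nozzle is knocked over (distance of any of soapstone, torch_nozzle, gusset_plate from where it was at the start of the episode above 0.04 m or angle between torch_nozzle's own z axis and vertical above 0.6 rad).
Of nut_a, nut_b, nut_c only 2 to 3 are there at a start; the rules pass over those that are not, and their reading is None.
Of bolt_a, bolt_b only 1 to 2 are there at a start; the rules pass over those that are not, and their reading is None.
At some moment in a run one of bolt_a, bolt_b may be knocked a few centimetres aside while the robot is not near it.
Once in a run the grip may slacken for a moment while it holds something.
It also fails if it takes over 210 s, if anything falls off the work surface, if the arm or the gripper's body presses on something with over 40 N, if the wrist force passes 120 N, or if a joint passes its speed limit or range.

ROBOT

A 6-joint arm with a two-finger parallel gripper is mounted at the origin on a cart in front of the work surface, level with it; the furniture and walls round the work are solid. World frame = base frame: x ahead of the robot, y to its left, z up, the work surface at z = 0. Lengths are in mm, angles in rad, forces in N, time in s.
With the tool pointing down it reaches from about 400 to 925 mm from the base axis. Payload 12.5 kg.
Tool frame: the origin (TCP) lies on the mounting face of the last link; the fingertips stand 190 mm ahead of it and the grasp point (between the pads) lies 171 mm ahead of it (env.grasp_offset is the distance from the TCP to the grasp point, in mm); z points along the fingers, y is the direction in which the jaws open and shut (so a half turn about z gives the same grasp; the last joint's range is limited). The gripper opens to 95 mm and grips with 3 to 60 N. Pads are 20 mm wide; open, the fingers measure 119 mm over their backs; the gripper's body (75 mm by 180 mm) begins 59 mm behind the grasp point.
Start: joints at [-1.45, 0.491, 1.559, -0, 1.092, -0.106], TCP at [140.558, -608.99, 404.761] pointing down, gripper open.
Joint ranges: [-3.1, 3.1], [-0.84, 2.19], [0.05, 2.79], [-1.13, 4.28], [0.06, 2.93], [-2.69, 2.69]. Speed limits (rad/s): [2.22, 2.22, 2.79, 3.14, 3.14, 3.14].

INTERFACE

Orientations are given as [roll, pitch, yaw] about the fixed x, y, z axes, in that order (R = Rz(yaw) Ry(pitch) Rx(roll)).
In Python, from cell import env, viewer gives the robot as it stands.
- The arm moves only by the tool play_rows, never from a script. Its argument "increments" is a list of rows, each an object of numbers: "dx", "dy", "dz": the shift along the tool's x, y, z in mm; "rx", "ry", "rz": the turn, a rotation vector about the tool's x, y, z in units of 6 degrees (1.0 is 6 degrees). A call has 1 to 8 rows; each row is the pose to reach, as a shift and turn from the pose measured when the call began, along the tool's axes at that moment; what a row does not reach only later rows make up. A row lasts 1/12 s, in which the tool goes at most 41.7 mm and 7.16 degrees, less where a joint would pass 70% of its speed; a pose out of reach is approached as far as the arm can. A call with a gripper value outside its range is refused whole. "fingers" is the opening, from 0 (shut) to 1 (fully open), set as the call begins (left out, the last holds). The fingers move at their own pace and stop on an object; the grip force is fixed at half the most. Time passes only in rows, so rows that repeat a pose let the fingers close. It gives the time, the measured TCP pose, the force and the opening at its end, in the units of the state.
- env.state(): the state, without advancing time (a new reading comes with each control period).
- viewer.read_camera(name): name is "scene" or "top" or "wrist"; returns a dict with "image" (400x640x3 uint8, red, green, blue), "fx", "fy", "cx", "cy" (pixels), "k1" (the pictures are not rectified: a ray, as slopes to the right and down, at radius r is drawn at 1 + k1 r^2 times it, then the intrinsics apply), "rvec" (rotation vector, rad) and "tvec" (3), from world to camera coordinates, as OpenCV has them. Camera axes: x right, y down, z forward; pixel columns grow to the right and rows downward; lengths in mm; the calibration is good to about 2 mm. A picture is of the moment at which its call begins. There is no depth.
- env.job_done(): hands the job in, once; it reports no verdict.
The state is a dict: "t": time; "joints": joint angles; "qvel": joint speeds; "tau": joint torques, N m; "eef_pos": TCP position; "tcp_rot": TCP orientation; "ft_force": force on the tool from outside, world axes, zero at the start; "moment": the same for the moment, N m; "opening": opening from 0.0 (shut) to 1.0 (fully open).
Only numpy, scipy, OpenCV 4.12 (cv2) and the standard library are available. Lean on these libraries where they do the work, as an engineer would, in place of code of your own. Each camera call takes 0.05 s, during which the arm holds its last target.

## Working session

There is one attempt and no reset: what is moved stays moved. The work goes in short steps, Python scripts to look and compute and a tool call to move; the robot and the scene stay as the last step left them, time stands still between calls to the robot, and variables do not carry over. Pictures are saved under pics/ and viewed, and the job is handed in when it is done.

Besides the shell and the picture viewer there is one more tool, called after "Call:" by a JSON object that holds its "api" and its "payload". play_rows: Moves the arm, as the interface text tells. Its arguments: {"type":"object","properties":{"increments":{"type":"array","items":{"type":"object","properties":{"dx":{"type":"number"},"dy":{"type":"number"},"dz":{"type":"number"},"rx":{"type":"number"},"ry":{"type":"number"},"rz":{"type":"number"}}}},"fingers":{"type":"number"}},"required":["increments"]}

```bash
ls; mkdir -p pics
python3 - <<'E'
from cell import env, viewer
import cv2
print(env.state())
for n in ("scene","top","wrist"):
    c=viewer.read_camera(n)
    cv2.imwrite(f"pics/{n}0.png",c["image"][:,:,::-1])
    print(n,{k:v for k,v in c.items() if k!="image"})
E
```

```text
pics
{'t': 0.0, 'joints': array([-1.44961075e+00,  4.91536580e-01,  1.55948149e+00,  2.14879704e-05,
        1.09168738e+00, -1.05587982e-01]), 'qvel': array([ 1.03214310e-05, -1.21931495e-04,  5.65369848e-04, -6.95302793e-05,
        1.33233903e-03,  3.50902961e-04]), 'tau': array([ 2.05867771e-03, -6.12642074e+01, -2.58175349e+01,  6.92785112e-02,
        4.82733117e-02, -1.27067988e-04]), 'eef_pos': array([ 140.54713166, -608.94454997,  404.16487114]), 'tcp_rot': array([-3.14048805e+00, -1.36232114e-04,  2.26763564e-01]), 'ft_force': array([-0.32048136,  0.38390387,  0.52277984]), 'moment': array([ 0.01467568,  0.0033426 , -0.03314158]), 'opening': 0.9997335830146736}
scene {'fx': 481.10959938755354, 'fy': 481.10959938755354, 'cx': 319.87012099172244, 'cy': 199.99084406670173, 'k1': -0.14474093758079631, 'rvec': array([ 0.84217951, -2.33910541,  1.32528699]), 'tvec': array([ 410.16047681,  349.2666433 , 1064.38267252])}
top {'fx': 400.39861919254116, 'fy': 400.39861919254116, 'cx': 324.7381033618894, 'cy': 203.16518425382748, 'k1': -0.08834027170365287, 'rvec': array([ 2.16804265, -2.11376317,  0.18524034]), 'tvec': array([ -62.56440949,  581.41703606, 1381.43513987])}
wrist {'fx': 280.68586019652275, 'fy': 280.68586019652275, 'cx': 320.9400253494662, 'cy': 203.5848483008416, 'k1': -0.018502826837933608, 'rvec': array([-2.29686764,  1.82638484,  0.23205208]), 'tvec': array([-625.14401787,  -28.88279963,  388.05044147])}
```

View pics/scene0.png

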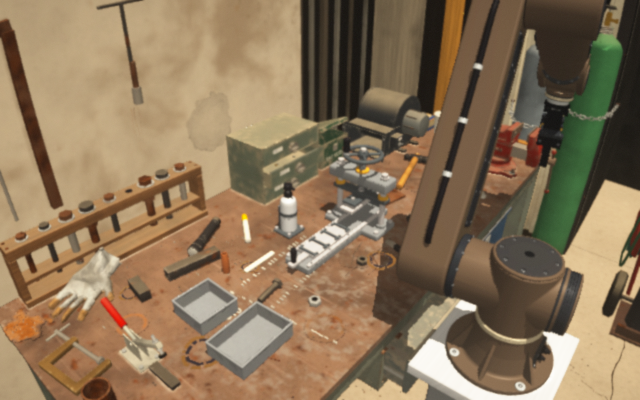

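View pics/top0.png

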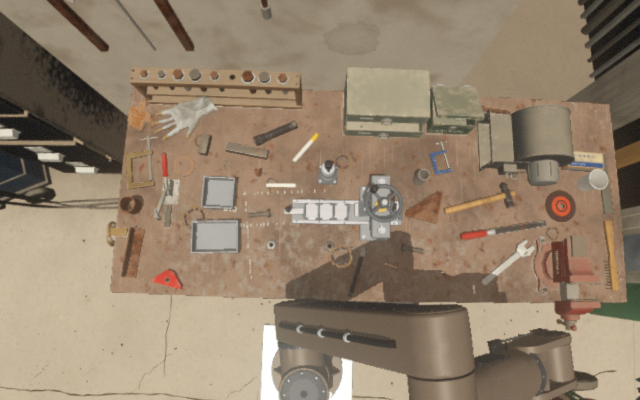

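View pics/wrist0.png

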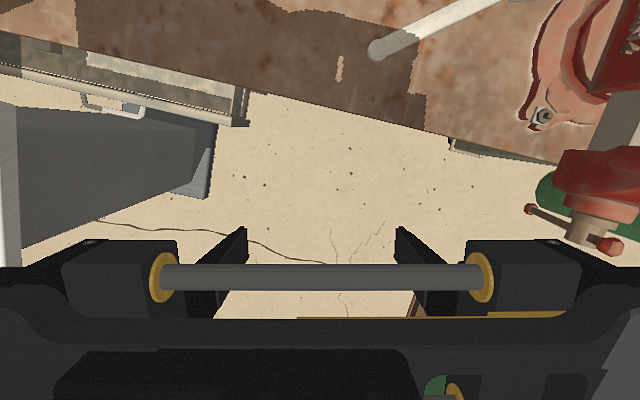

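```bash
cat > h.py <<'E'
from cell import env, viewer
import numpy as np, cv2
from scipy.spatial.transform import Rotation as R
def cam(n): return viewer.read_camera(n)
def KD(c):
    return np.array([[c['fx'],0,c['cx']],[0,c['fy'],c['cy']],[0,0,1.]]), np.array([c['k1'],0,0,0,0.])
def ray(c,uv):
    K,D=KD(c)
    p=cv2.undistortPoints(np.array(uv,float).reshape(-1,1,2),K,D).reshape(-1,2)
    Rm=cv2.Rodrigues(c['rvec'])[0]
    d=np.c_[p,np.ones(len(p))]@Rm
    o=-Rm.T@c['tvec']
    return o,d
def onz(c,uv,z):
    o,d=ray(c,uv)
    return o+d*((z-o[2])/d[:,2])[:,None]
def proj(c,P):
    K,D=KD(c)
    return cv2.projectPoints(np.array(P,float).reshape(-1,1,3),c['rvec'],c['tvec'],K,D)[0].reshape(-1,2)
def tri(cs,uvs):
    A=np.zeros((3,3));b=np.zeros(3)
    for c,uv in zip(cs,uvs):
        o,d=ray(c,uv);d=d[0]/np.linalg.norm(d[0]);M=np.eye(3)-np.outer(d,d);A+=M;b+=M@o
    return np.linalg.solve(A,b)
def save(c,name,box=None,s=1):
    im=c['image'][:,:,::-1]
    if box: im=im[box[1]:box[3],box[0]:box[2]]
    im=cv2.resize(im,None,fx=s,fy=s,interpolation=cv2.INTER_CUBIC)
    cv2.imwrite(f'pics/{name}.png',im)
def grasp():
    s=env.state();Rm=R.from_euler('xyz',s['tcp_rot']).as_matrix()
    return s,Rm,s['eef_pos']+Rm@[0,0,env.grasp_offset]
def to(target,yaw=None):
    """rows needed (tool axes) so that the grasp point gets to target with tool straight down, tool yaw"""
    s,Rm,g=grasp()
    if yaw is None: yaw=s['tcp_rot'][2]
    Rt=R.from_euler('xyz',[np.pi,0,yaw]).as_matrix()
    tcp=np.array(target)-Rt@[0,0,env.grasp_offset]
    d=Rm.T@(tcp-s['eef_pos']); rv=R.from_matrix(Rm.T@Rt).as_rotvec()/np.radians(6)
    return d.round(1),rv.round(2),g.round(1)
E
python3 - <<'E'
from h import *
c=cam('top'); save(c,'t1',(180,140,440,290),3)
c=cam('scene'); save(c,'s1',(150,130,420,380),2.4)
E
```

```text
(no output)
```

View pics/t1.png

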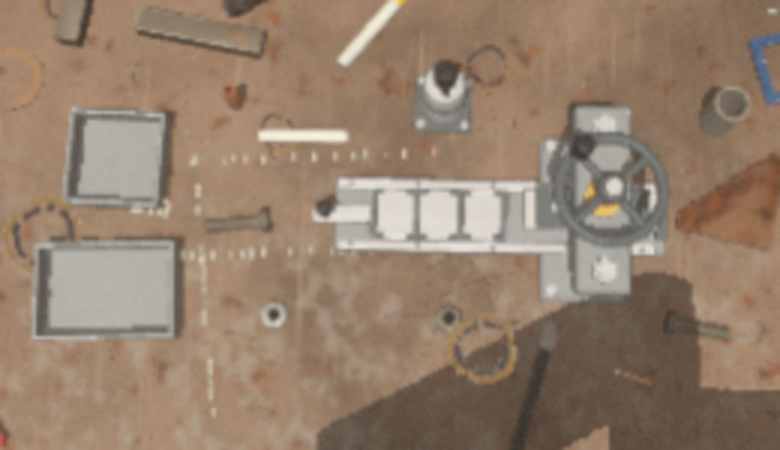

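View pics/s1.png

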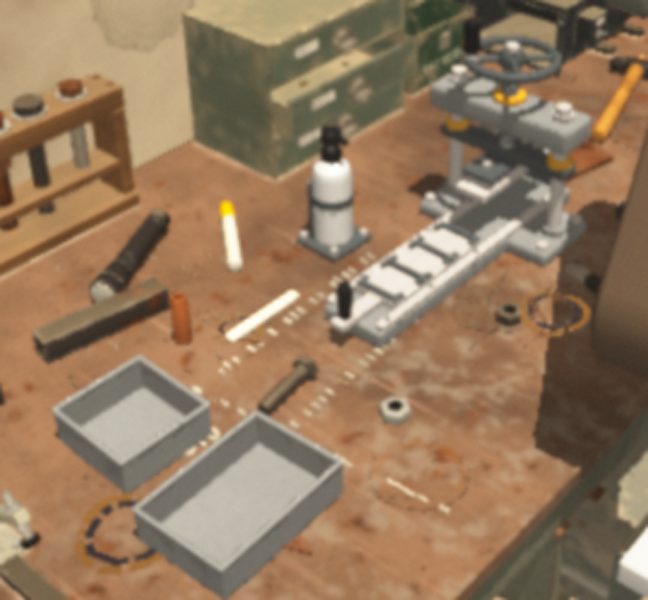

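Run:
```python
from h import *
c=cam('top')
def p(name,u,v,z): print(name,onz(c,[(180+u/3,140+v/3)],z).round(0)[0])
p('nut1',273,314,14);p('nut2',449,317,14)
p('bolt1 tail',206,224,10);p('bolt1 head',266,219,13)
p('bolt2 head',671,323,13);p('bolt2 tail',728,332,10)
p('grip top',324,206,79);p('wheelhub',613,186,251);p('crank top',583,147,298)
p('nest1',393,213,34);p('nest2',438,215,34);p('nest3',483,214,34)
p('pump',446,70,165)
p('nutbin',118,157,3);p('boltbin',106,291,3)
p('nozzle',236,92,62); p('soap',303,136,8);p('gus',735,205,10)
p('nutbin tl',70,110,42);p('nutbin tr',166,113,42);p('nutbin br',158,203,42);p('nutbin bl',66,202,42)
p('bb tl',35,242,42);p('bb tr',180,239,42);p('bb br',177,338,42);p('bb bl',34,338,42)
```

```text
nut1 [432. 141.  14.]
nut2 [434. -70.  14.]
bolt1 tail [539. 229.  10.]
bolt1 head [547. 155.  13.]
bolt2 head [ 433. -337.   13.]
bolt2 tail [ 424. -408.   10.]
grip top [555.  80.  79.]
wheelhub [ 558. -229.  251.]
crank top [ 588. -192.  298.]
nest1 [555.   1.  34.]
nest2 [554. -53.  34.]
nest3 [ 557. -107.   34.]
pump [698. -57. 165.]
nutbin [621. 344.   3.]
boltbin [455. 348.   3.]
nozzle [692. 192.  62.]
soap [652. 115.   8.]
gus [ 579. -418.   10.]
nutbin tl [670. 397.  42.]
nutbin tr [669. 279.  42.]
nutbin br [559. 282.  42.]
nutbin bl [557. 393.  42.]
bb tl [508. 427.  42.]
bb tr [516. 253.  42.]
bb br [399. 250.  42.]
bb bl [394. 420.  42.]
```

Run:
```python
from h import *
c=cam('wrist'); s,Rm,g=grasp()
Rc=cv2.Rodrigues(c['rvec'])[0]; o=-Rc.T@c['tvec']
print('cam in tool',Rm.T@(o-s['eef_pos']),'axes(tool) rows x,y,z cam:',(Rc@Rm).round(3))
for t,y in (((430,-330,330),np.pi/2),((430,-70,330),np.pi/2)): print(to(t,y), env.grasp_offset)
```

```text
cam in tool [69.45154378  0.09229489 21.2530996 ] axes(tool) rows x,y,z cam: [[ 0.     1.    -0.001]
 [-0.968  0.    -0.25 ]
 [-0.25   0.001  0.968]]
(array([ 344.8, -206.8,  -96.6]), array([ -0.  ,  -0.  , -12.83]), array([ 140.5, -609. ,  233.3])) 171.3
(array([ 403.2, -460.1,  -96.6]), array([ -0.  ,  -0.  , -12.83]), array([ 140.5, -609. ,  233.3])) 171.3
```

Call:
{"api": "play_rows", "payload": {"increments": [{"dx": 345,"dy": -207,"dz": -97,"rz": -12.8},{"dx": 345,"dy": -207,"dz": -97,"rz": -12.8},{"dx": 345,"dy": -207,"dz": -97,"rz": -12.8},{"dx": 345,"dy": -207,"dz": -97,"rz": -12.8},{"dx": 345,"dy": -207,"dz": -97,"rz": -12.8},{"dx": 345,"dy": -207,"dz": -97,"rz": -12.8},{"dx": 345,"dy": -207,"dz": -97,"rz": -12.8},{"dx": 345,"dy": -207,"dz": -97,"rz": -12.8}]}}

```text
invalid input
```

Run:
```python
from h import *
print(to((430,-330,330),np.pi/2))
print(to((430,-120,330),np.pi/2))
c=cam('wrist');save(c,'w1')
```

```text
(array([ 344.8, -206.8,  -96.6]), array([ -0.  ,  -0.  , -12.83]), array([ 140.5, -609. ,  233.3]))
(array([ 392. , -411.4,  -96.6]), array([ -0.  ,  -0.  , -12.83]), array([ 140.5, -609. ,  233.3]))
```

View pics/w1.png

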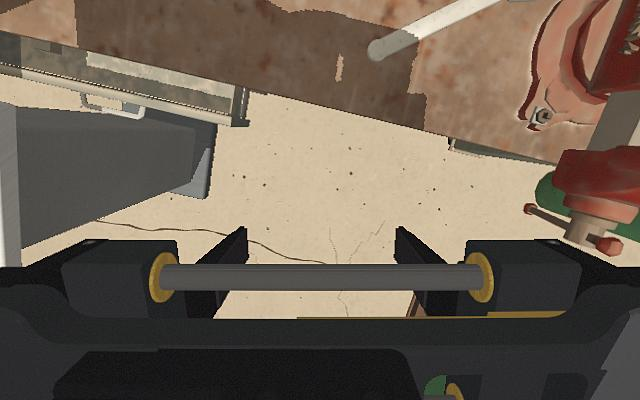

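Call:
{"api": "play_rows", "payload": {"increments": [{"dx": 30,"dy": -18,"dz": -10,"rx": 0,"ry": 0,"rz": -1.1},{"dx": 60,"dy": -36,"dz": -20,"rx": 0,"ry": 0,"rz": -2.2}], "fingers": 1}}

```text
t: 0.57
eef_pos: [190.5, -560.5, 423.9]
tcp_rot: [-3.14, -0.0, 0.46]
ft_force: [0.7, -0.4, -0.2]
opening: 1.003
```

Run:
```python
from h import *
print(to((430,-330,330),np.pi/2))
```

```text
(array([ 316.9, -100.5,  -77.1]), array([-1.000e-02, -1.000e-02, -1.061e+01]), array([ 190.5, -560.2,  252.6]))
```

Call:
{"api": "play_rows", "payload": {"increments": [{"dx": 35,"dy": -10,"dz": -10,"rz": -1},{"dx": 70,"dy": -20,"dz": -20,"rz": -2},{"dx": 105,"dy": -30,"dz": -30,"rz": -3},{"dx": 140,"dy": -40,"dz": -40,"rz": -4},{"dx": 175,"dy": -50,"dz": -50,"rz": -5},{"dx": 210,"dy": -60,"dz": -60,"rz": -6},{"dx": 235,"dy": -60,"dz": -70,"rz": -7},{"dx": 260,"dy": -60,"dz": -76,"rz": -8}]}}

```text
invalid input
```

Call:
{"api": "play_rows", "payload": {"increments": [{"dx": 35,"dy": -10,"dz": -10,"rx": 0,"ry": 0,"rz": -1},{"dx": 70,"dy": -20,"dz": -20,"rx": 0,"ry": 0,"rz": -2},{"dx": 105,"dy": -30,"dz": -30,"rx": 0,"ry": 0,"rz": -3},{"dx": 140,"dy": -40,"dz": -40,"rx": 0,"ry": 0,"rz": -4},{"dx": 175,"dy": -50,"dz": -50,"rx": 0,"ry": 0,"rz": -5},{"dx": 210,"dy": -60,"dz": -60,"rx": 0,"ry": 0,"rz": -6},{"dx": 235,"dy": -70,"dz": -70,"rx": 0,"ry": 0,"rz": -7},{"dx": 260,"dy": -80,"dz": -76,"rx": 0,"ry": 0,"rz": -8}]}}

```text
t: 1.23
eef_pos: [389.2, -372.0, 501.3]
tcp_rot: [3.141, -0.001, 1.303]
ft_force: [-0.2, 0.5, 0.6]
opening: 1.0
```

Run:
```python
from h import *
print(to((450,-150,330),np.pi/2))
c=cam('wrist');save(c,'w1')
```

```text
(array([ 2.302e+02, -0.000e+00,  2.000e-01]), array([ 0.  , -0.01, -2.55]), array([ 389.3, -371.9,  330. ]))
```

View pics/w1.png

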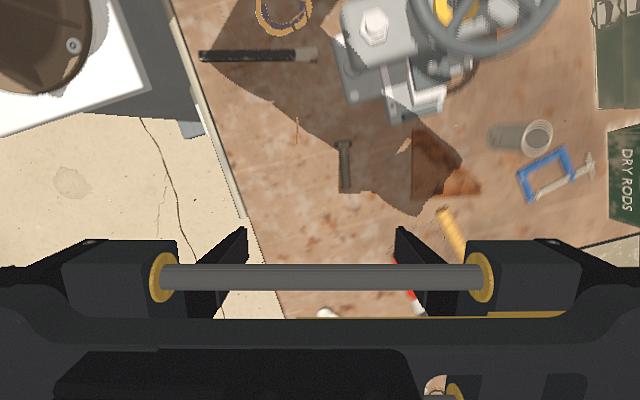

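Call:
{"api": "play_rows", "payload": {"increments": [{"dx": 230,"dy": 0,"dz": 0,"rx": 0,"ry": 0,"rz": -2.55},{"dx": 230,"dy": 0,"dz": 0,"rx": 0,"ry": 0,"rz": -2.55},{"dx": 230,"dy": 0,"dz": 0,"rx": 0,"ry": 0,"rz": -2.55},{"dx": 230,"dy": 0,"dz": 0,"rx": 0,"ry": 0,"rz": -2.55},{"dx": 230,"dy": 0,"dz": 0,"rx": 0,"ry": 0,"rz": -2.55},{"dx": 230,"dy": 0,"dz": 0,"rx": 0,"ry": 0,"rz": -2.55},{"dx": 230,"dy": 0,"dz": 0,"rx": 0,"ry": 0,"rz": -2.55}]}}

```text
t: 1.87
eef_pos: [450.2, -143.6, 502.9]
tcp_rot: [3.139, -0.001, 1.583]
ft_force: [-0.3, -0.5, 1.1]
opening: 0.996
```

Run:
```python
from h import *
print(to((450,-150,330),np.pi/2))
c=cam('wrist');save(c,'w2')
```

```text
(array([-6.4, -0.3,  1.6]), array([ 0.03, -0.01,  0.11]), array([ 450.7, -143.3,  331.6]))
```

View pics/w2.png

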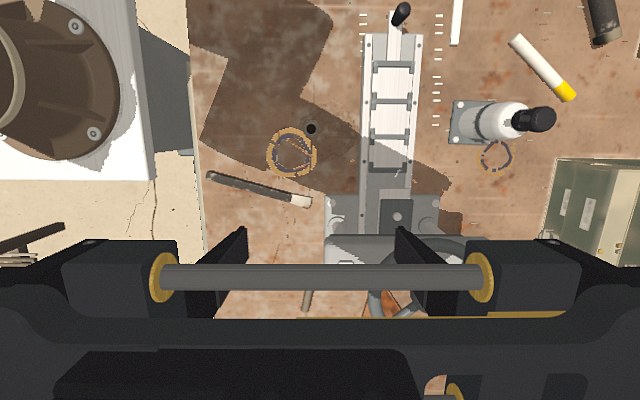

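Call:
{"api": "play_rows", "payload": {"increments": [{"dx": 200,"dy": 30,"dz": 0,"rx": 0,"ry": 0,"rz": 0.1},{"dx": 200,"dy": 30,"dz": 0,"rx": 0,"ry": 0,"rz": 0.1},{"dx": 200,"dy": 30,"dz": 0,"rx": 0,"ry": 0,"rz": 0.1},{"dx": 200,"dy": 30,"dz": 0,"rx": 0,"ry": 0,"rz": 0.1},{"dx": 200,"dy": 30,"dz": 0,"rx": 0,"ry": 0,"rz": 0.1},{"dx": 200,"dy": 30,"dz": 0,"rx": 0,"ry": 0,"rz": 0.1},{"dx": 200,"dy": 30,"dz": 0,"rx": 0,"ry": 0,"rz": 0.1}]}}

```text
t: 2.5
eef_pos: [477.8, 55.7, 502.9]
tcp_rot: [3.139, -0.0, 1.575]
ft_force: [-0.0, -0.4, 0.6]
opening: 0.997
```

Run:
```python
from h import *
print(to((480,57,330),np.pi/2))
c=cam('wrist');save(c,'w3')
c=cam('top');save(c,'t3',(100,60,620,300),1.5)
```

```text
(array([1.3, 2.2, 1.6]), array([ 0.02, -0.  ,  0.04]), array([478.3,  55.8, 331.6]))
```

View pics/w3.png

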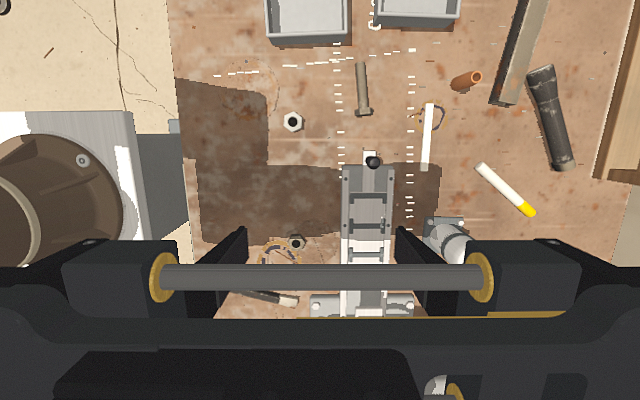

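View pics/t3.png

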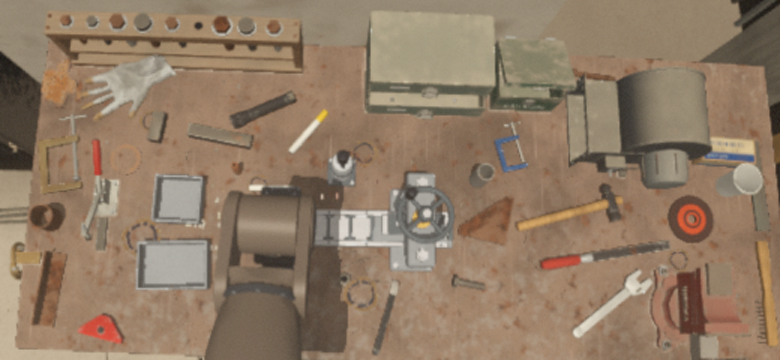

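Run:
```python
from h import *
c=cam('wrist');
for n,uv,z in (('nut1',(292,121),14),('nut2',(296,242),14),('b1tail',(361,64),10),('b1head',(364,113),13),('grip',(373,161),79),('nozz',(477,78),62),('pump',(446,240),165),('nutbin r edge',(288,0),42)):
  print(n,onz(c,[uv],z).round(1)[0])
n1=onz(c,[(292,121)],14)[0]
print(to((n1[0],n1[1],110),np.pi/2))
```

```text
nut1 [431.8 139.3  14. ]
nut2 [433.9 -68.2  14. ]
b1tail [539.9 224.5  10. ]
b1head [546.8 151.8  13. ]
grip [552.4  82.4  79. ]
nozz [696.1 196.6  62. ]
pump [629.7  -3.7 165. ]
nutbin r edge [432.6 298.8  42. ]
(array([ 85.5, -46.5, 221.5]), array([ 0.02, -0.  ,  0.  ]), array([478.2,  53.8, 331.6]))
```

Call:
{"api": "play_rows", "payload": {"increments": [{"dx": 85.5,"dy": -46.5,"dz": 221.5,"rx": 0,"ry": 0,"rz": 0},{"dx": 85.5,"dy": -46.5,"dz": 221.5,"rx": 0,"ry": 0,"rz": 0},{"dx": 85.5,"dy": -46.5,"dz": 221.5,"rx": 0,"ry": 0,"rz": 0},{"dx": 85.5,"dy": -46.5,"dz": 221.5,"rx": 0,"ry": 0,"rz": 0},{"dx": 85.5,"dy": -46.5,"dz": 221.5,"rx": 0,"ry": 0,"rz": 0},{"dx": 85.5,"dy": -46.5,"dz": 221.5,"rx": 0,"ry": 0,"rz": 0},{"dx": 85.5,"dy": -46.5,"dz": 221.5,"rx": 0,"ry": 0,"rz": 0}]}}

```text
t: 3.23
eef_pos: [430.4, 138.9, 277.2]
tcp_rot: [-3.136, 0.001, 1.57]
ft_force: [0.8, -0.0, 0.2]
opening: 1.0
```

Run:
```python
from h import *
c=cam('wrist');save(c,'w4',(200,100,440,280),3.3)
s,Rm,g=grasp(); print(g,s['tcp_rot'])
```

```text
[431.23401084 138.42171353 108.41740705] [-3.13893150e+00  6.36410985e-04  1.57036240e+00]
```

View pics/w4.png

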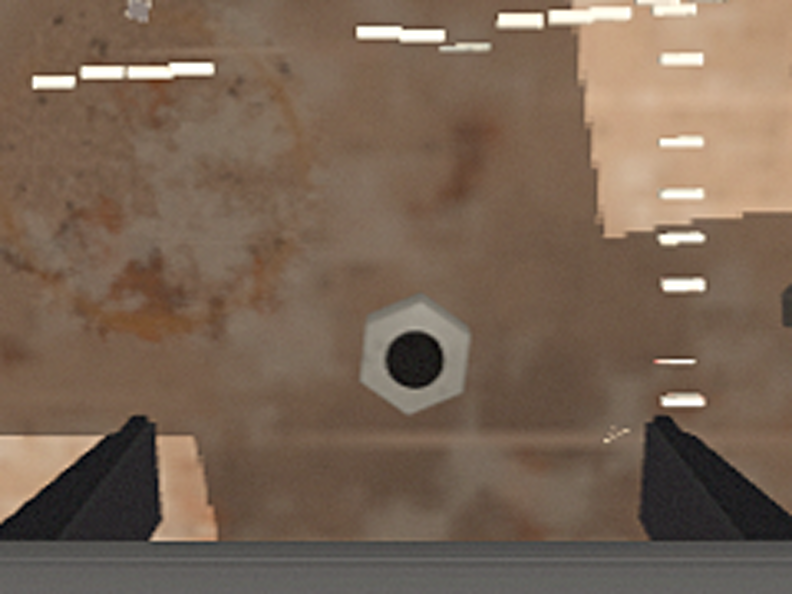

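Run:
```python
from h import *
c=cam('wrist')
n=onz(c,[(200+414/3.3,100+357/3.3)],14)[0]; print(n)
print(to((n[0],n[1],10),np.pi/2))
```

```text
[434.5029057  140.43028092  14.        ]
(array([  2.1,   1.9, 100.1]), array([ 0.01,  0.  , -0.01]), array([432.6, 138.3, 110.1]))
```

Call:
{"api": "play_rows", "payload": {"increments": [{"dx": 2,"dy": 1.9,"dz": 40,"rx": 0,"ry": 0,"rz": 0},{"dx": 2,"dy": 1.9,"dz": 70,"rx": 0,"ry": 0,"rz": 0},{"dx": 2,"dy": 1.9,"dz": 88.5,"rx": 0,"ry": 0,"rz": 0},{"dx": 2,"dy": 1.9,"dz": 88.5,"rx": 0,"ry": 0,"rz": 0},{"dx": 2,"dy": 1.9,"dz": 88.5,"rx": 0,"ry": 0,"rz": 0}]}}

```text
t: 3.75
eef_pos: [435.5, 139.5, 194.1]
tcp_rot: [3.14, -0.0, 1.569]
ft_force: [-0.9, 0.5, 0.1]
opening: 1.0
```

Call:
{"api": "play_rows", "payload": {"increments": [{"dx": 0,"dy": 0,"dz": 0,"rx": 0,"ry": 0,"rz": 0},{"dx": 0,"dy": 0,"dz": 0,"rx": 0,"ry": 0,"rz": 0},{"dx": 0,"dy": 0,"dz": 0,"rx": 0,"ry": 0,"rz": 0},{"dx": 0,"dy": 0,"dz": 0,"rx": 0,"ry": 0,"rz": 0},{"dx": 0,"dy": 0,"dz": 0,"rx": 0,"ry": 0,"rz": 0},{"dx": 0,"dy": 0,"dz": 0,"rx": 0,"ry": 0,"rz": 0}], "fingers": 0}}

```text
t: 4.25
eef_pos: [435.6, 139.6, 194.5]
tcp_rot: [3.139, -0.0, 1.569]
ft_force: [-1.1, -0.1, -0.5]
opening: 0.635
```

Run:
```python
from h import *
s,Rm,g=grasp(); print(g,s['tcp_rot'],s['opening'])
```

```text
[435.97803571 139.59491286  23.17637015] [ 3.13909469e+00 -1.54615200e-04  1.56892034e+00] 0.635223059636516
```

Call:
{"api": "play_rows", "payload": {"increments": [{"dx": 0,"dy": 0,"dz": 1,"rx": 0,"ry": 0,"rz": 0},{"dx": 0,"dy": 0,"dz": 1,"rx": 0,"ry": 0,"rz": 0},{"dx": 0,"dy": 0,"dz": 1,"rx": 0,"ry": 0,"rz": 0},{"dx": 0,"dy": 0,"dz": 1,"rx": 0,"ry": 0,"rz": 0},{"dx": 0,"dy": 0,"dz": 1,"rx": 0,"ry": 0,"rz": 0},{"dx": 0,"dy": 0,"dz": 1,"rx": 0,"ry": 0,"rz": 0},{"dx": 0,"dy": 0,"dz": 1,"rx": 0,"ry": 0,"rz": 0}]}}

```text
t: 4.83
eef_pos: [435.6, 139.5, 193.4]
tcp_rot: [3.139, -0.0, 1.569]
ft_force: [0.3, -1.0, -0.6]
opening: 0.3
```

Run:
```python
from h import *
s,Rm,g=grasp(); print(g,s['tcp_rot'],s['opening'],s['ft_force'])
c=cam('wrist');save(c,'w5',(200,100,440,280),3.3)
```

```text
[435.9773667  139.56328782  22.10711937] [ 3.13920398e+00 -1.48369671e-04  1.56877290e+00] 0.3000855097160149 [ 0.31167596 -1.01693018 -0.56703677]
```

View pics/w5.png

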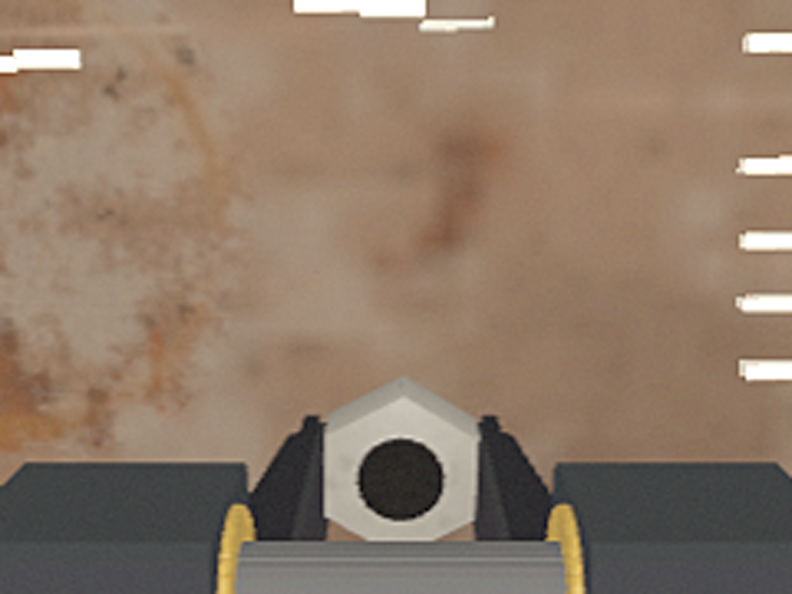

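Run:
```python
from h import *
c=cam('wrist')
n=onz(c,[(200+402/3.3,100+478/3.3)],14)[0]; print(n)
print(to((436,139.5,180),np.pi/2))
print(to((553,-30,180),np.pi/2))
```

```text
[436.014582   142.46335809  14.        ]
(array([  -0. ,    0.8, -157.9]), array([ 0.02, -0.  , -0.02]), array([436. , 139.6,  22.1]))
(array([-169.3,  118.1, -157.6]), array([ 0.02, -0.  , -0.02]), array([436. , 139.6,  22.1]))
```

Call:
{"api": "play_rows", "payload": {"increments": [{"dx": 0,"dy": 0,"dz": -35,"rx": 0,"ry": 0,"rz": 0},{"dx": 0,"dy": 0,"dz": -70,"rx": 0,"ry": 0,"rz": 0},{"dx": -20,"dy": 20,"dz": -105,"rx": 0,"ry": 0,"rz": 0},{"dx": -40,"dy": 40,"dz": -130,"rx": 0,"ry": 0,"rz": 0},{"dx": -70,"dy": 60,"dz": -158,"rx": 0,"ry": 0,"rz": 0},{"dx": -100,"dy": 80,"dz": -158,"rx": 0,"ry": 0,"rz": 0},{"dx": -130,"dy": 100,"dz": -158,"rx": 0,"ry": 0,"rz": 0},{"dx": -169,"dy": 118,"dz": -158,"rx": 0,"ry": 0,"rz": 0}]}}

```text
t: 5.6
eef_pos: [553.0, -29.5, 352.5]
tcp_rot: [3.137, -0.0, 1.57]
ft_force: [0.7, 1.1, -1.0]
opening: 0.296
```

Call:
{"api": "play_rows", "payload": {"increments": [{"dx": -2,"dy": 0,"dz": 0,"rx": 0,"ry": 0,"rz": 0},{"dx": -2,"dy": 0,"dz": 0,"rx": 0,"ry": 0,"rz": 0}]}}

```text
t: 5.77
eef_pos: [553.4, -33.5, 352.1]
tcp_rot: [3.138, -0.0, 1.567]
ft_force: [0.4, 1.1, -1.1]
opening: 0.298
```

Run:
```python
from h import *
s,Rm,g=grasp(); print(g,s['tcp_rot'],s['opening'])
c=cam('wrist');save(c,'w6',(120,0,520,280),2)
```

```text
[554.04732789 -33.44792861 180.82024413] [ 3.13781504e+00 -8.45453668e-05  1.56656608e+00] 0.29819743116971614
```

View pics/w6.png

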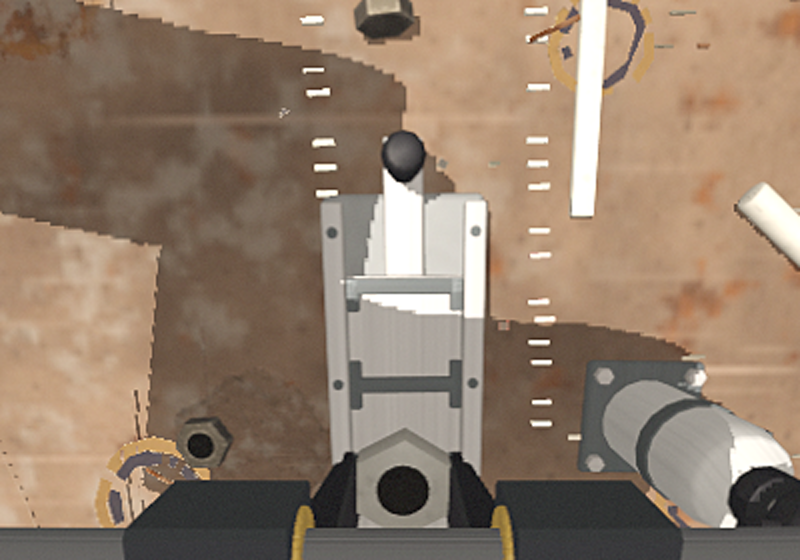

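Run:
```python
from h import *
c=cam('wrist')
P=lambda u,v,z: onz(c,[(120+u/2,v/2)],z).round(1)[0]
print('midrib L,R',P(350,384,40),P(460,382,40)); 
print('midrib top/bottom edges',P(405,377,40),P(405,392,40))
print('outer rib',P(352,281,40),P(460,281,40), P(405,276,40),P(405,290,40))
print('grip top',P(403,148,79), 'base',P(403,175,34))
print('bed end',P(322,198,28),P(487,197,28))
print('bed sides at row 440',P(332,440,28),P(482,440,28))
print('nut2',P(200,444,14))
print('nut held',P(402,490,173))
```

```text
midrib L,R [525.7 -24.9  40. ] [584. -24.  40.]
midrib top/bottom edges [554.9 -21.2  40. ] [554.8 -29.3  40. ]
outer rib [528.1  28.4  40. ] [582.8  28.3  40. ] [554.9  30.8  40. ] [554.9  23.9  40. ]
grip top [553.8  83.7  79. ] base [554.   79.5  34. ]
bed end [512.8  69.5  28. ] [596.9  69.8  28. ]
bed sides at row 440 [513.6 -59.8  28. ] [598.5 -60.1  28. ]
nut2 [433.2 -66.6  14. ]
nut held [552.9 -29.1 173. ]
```

Call:
{"api": "play_rows", "payload": {"increments": [{"dx": 31.5,"dy": 1.2,"dz": 30,"rx": 0,"ry": 0,"rz": 0},{"dx": 31.5,"dy": 1.2,"dz": 60,"rx": 0,"ry": 0,"rz": 0},{"dx": 31.5,"dy": 1.2,"dz": 95,"rx": 0,"ry": 0,"rz": 0},{"dx": 31.5,"dy": 1.2,"dz": 105,"rx": 0,"ry": 0,"rz": 0},{"dx": 31.5,"dy": 1.2,"dz": 105,"rx": 0,"ry": 0,"rz": 0},{"dx": 31.5,"dy": 1.2,"dz": 105,"rx": 0,"ry": 0,"rz": 0}]}}

```text
t: 6.37
eef_pos: [554.2, 0.9, 247.9]
tcp_rot: [3.139, -0.001, 1.57]
ft_force: [0.0, 1.0, -0.5]
opening: 0.299
```

Run:
```python
from h import *
s,Rm,g=grasp(); print(g,s['tcp_rot'],s['opening'])
c=cam('wrist');save(c,'w7',(200,100,440,280),3.3)
```

```text
[554.62020505   1.00707798  76.55438036] [ 3.13911567e+00 -5.51910436e-04  1.56994638e+00] 0.2994820014591314
```

View pics/w7.png

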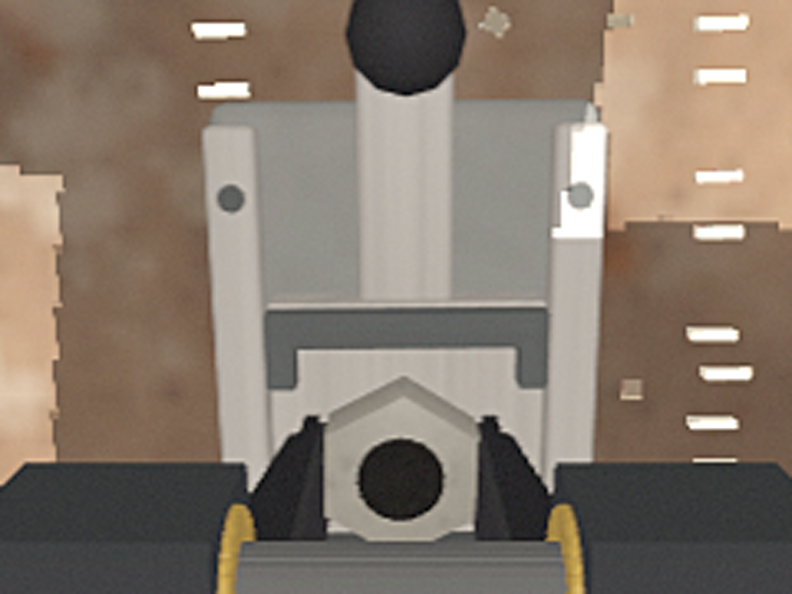

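Run:
```python
from h import *
c=cam('wrist')
P=lambda u,v,z: onz(c,[(200+u/3.3,100+v/3.3)],z).round(1)[0]
print('rib inner',P(406,348,40),'outer edge',P(406,307,40),'lug ends',P(283,387,40),P(532,387,40))
s,Rm,g=grasp(); print(g)
print('nut',P(402,478,g[2]-8), 'nut corner top edge',P(403,398,g[2]-8),'bottom corner',P(403,376,g[2]-22))
print('lug inner L R',P(297,370,40),P(517,370,40))
```

```text
rib inner [556.2  20.5  40. ] outer edge [556.2  29.3  40. ] lug ends [530.2  12.   40. ] [583.   11.9  40. ]
[5.55360224e+02 5.09498563e-01 7.76590945e+01]
nut [555.2   3.8  69.7] nut corner top edge [555.4  19.2  69.7] bottom corner [555.5  19.1  55.7]
lug inner L R [533.3  15.8  40. ] [579.6  15.7  40. ]
```

Call:
{"api": "play_rows", "payload": {"increments": [{"dx": -3.1,"dy": 1,"dz": 5,"rx": 0,"ry": 0,"rz": 0},{"dx": -3.1,"dy": 1,"dz": 12,"rx": 0,"ry": 0,"rz": 0},{"dx": -3.1,"dy": 1,"dz": 18,"rx": 0,"ry": 0,"rz": 0},{"dx": -3.1,"dy": 1,"dz": 20.5,"rx": 0,"ry": 0,"rz": 0},{"dx": -3.1,"dy": 1,"dz": 20.5,"rx": 0,"ry": 0,"rz": 0}]}}

```text
t: 6.88
eef_pos: [555.4, -2.7, 227.7]
tcp_rot: [3.138, -0.0, 1.569]
ft_force: [-1.4, 0.3, -0.5]
opening: 0.298
```

Run:
```python
from h import *
s,Rm,g=grasp(); print(g,s['tcp_rot'],s['opening'],s['ft_force'])
c=cam('wrist');save(c,'w8',(200,100,440,280),3.3)
```

```text
[556.11191055  -2.65864943  56.41053605] [ 3.13750010e+00 -3.76665815e-04  1.56904654e+00] 0.29833965577186183 [-1.35219164  0.28425049 -0.4535998 ]
```

View pics/w8.png

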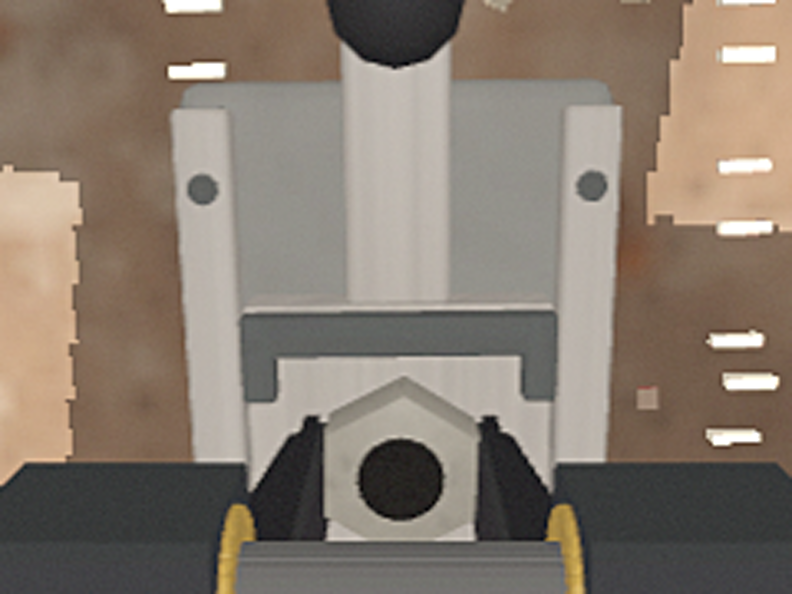

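Call:
{"api": "play_rows", "payload": {"increments": [{"dx": 0,"dy": 0,"dz": 0,"rx": 0,"ry": 0,"rz": 0},{"dx": 0,"dy": 0,"dz": 0,"rx": 0,"ry": 0,"rz": 0},{"dx": 0,"dy": 0,"dz": 0,"rx": 0,"ry": 0,"rz": 0},{"dx": 0,"dy": 0,"dz": -20,"rx": 0,"ry": 0,"rz": 0},{"dx": 0,"dy": 0,"dz": -60,"rx": 0,"ry": 0,"rz": 0},{"dx": 0,"dy": 0,"dz": -80,"rx": 0,"ry": 0,"rz": 0}], "fingers": 0.6}}

```text
t: 7.43
eef_pos: [555.4, -2.7, 310.9]
tcp_rot: [3.135, -0.0, 1.569]
ft_force: [0.7, -0.4, 0.4]
opening: 0.593
```

Run:
```python
from h import *
s,Rm,g=grasp(); print(g,s['tcp_rot'],s['opening'],s['ft_force'])
c=cam('wrist');save(c,'w9',(200,100,440,280),3.3)
print(to((433.5,-69,110),np.pi/2))
```

```text
[556.51338921  -2.65380357 139.61729998] [ 3.13509762e+00 -6.07478651e-05  1.56930744e+00] 0.5928736770474436 [ 0.6998428  -0.42771151  0.35712187]
(array([ -66.5, -122.6,   31.1]), array([ 0.11,  0.  , -0.01]), array([557.8,  -2.8, 142.5]))
```

View pics/w9.png

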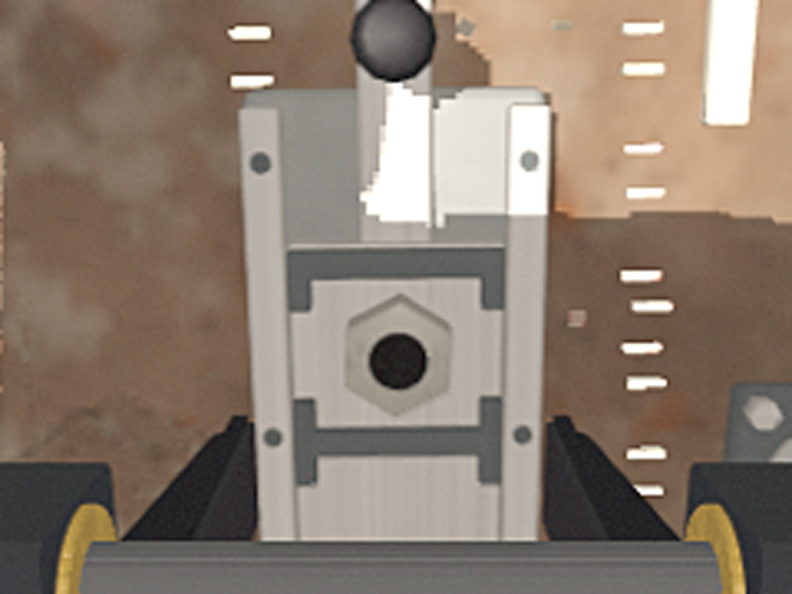

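Call:
{"api": "play_rows", "payload": {"increments": [{"dx": -20,"dy": -35,"dz": 0,"rx": 0,"ry": 0,"rz": 0},{"dx": -40,"dy": -70,"dz": 0,"rx": 0,"ry": 0,"rz": 0},{"dx": -66,"dy": -105,"dz": 10,"rx": 0,"ry": 0,"rz": 0},{"dx": -66,"dy": -122,"dz": 31,"rx": 0,"ry": 0,"rz": 0},{"dx": -66,"dy": -122,"dz": 31,"rx": 0,"ry": 0,"rz": 0}], "fingers": 1}}

```text
t: 7.9
eef_pos: [430.5, -69.0, 279.6]
tcp_rot: [3.135, -0.001, 1.567]
ft_force: [1.2, -0.0, -0.1]
opening: 0.896
```

Run:
```python
from h import *
s,Rm,g=grasp(); print(g,s['tcp_rot'],s['opening'],s['ft_force'])
c=cam('wrist');save(c,'w10',(200,100,440,280),3.3)
```

```text
[431.64630089 -68.83797771 108.26071707] [ 3.13491484e+00 -8.51674136e-04  1.56716611e+00] 0.8961053814802766 [ 1.24335299 -0.04292672 -0.13302481]
```

View pics/w10.png

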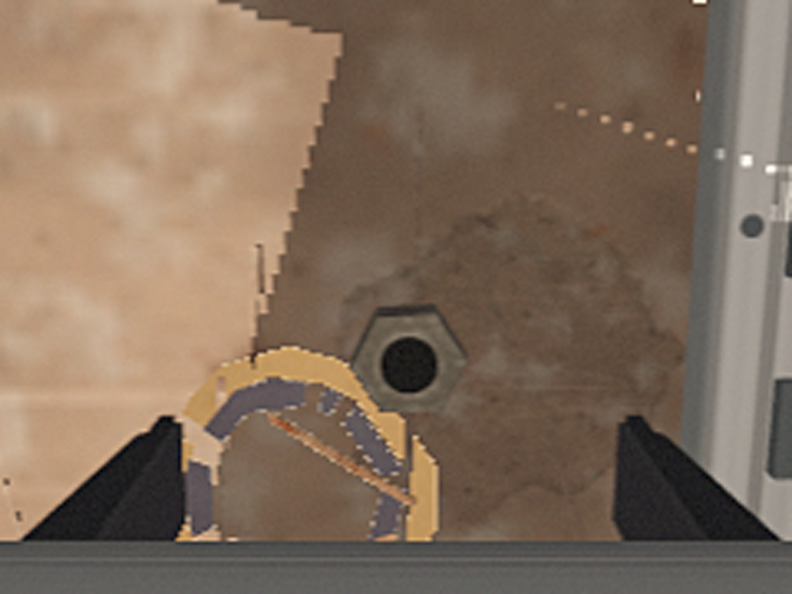

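Run:
```python
from h import *
c=cam('wrist')
n=onz(c,[(200+409/3.3,100+363/3.3)],14)[0]; print(n)
print(to((n[0],n[1]-1,22),np.pi/2-np.radians(28.8)))
```

```text
[437.19632346 -68.76428524  14.        ]
(array([-0.9,  2.1, 88.1]), array([ 0.1 , -0.02,  4.78]), array([436. , -68.9, 110.1]))
```

```bash
cat >> h.py <<'E'
import pickle
def shot(n,name,box=None,s=1):
    c=cam(n); save(c,name,box,s); pickle.dump((c,box or (0,0),s),open(f'pics/{name}.pkl','wb')); return c
def pt(name,u,v,z):
    c,box,s=pickle.load(open(f'pics/{name}.pkl','rb'))
    return onz(c,[(box[0]+u/s,box[1]+v/s)],z)[0]
WB=(200,100,440,280)
E
python3 - <<'E'
from h import *
shot('wrist','w11',WB,3.3)
s,Rm,g=grasp(); print(g,s['tcp_rot'],s['qvel'].round(3))
E
```

```text
[436.92266679 -68.75424629 110.47161772] [3.12928958e+00 7.83676461e-04 1.56913197e+00] [ 0.014 -0.002 -0.018  0.001  0.003  0.   ]
```

View pics/w11.png

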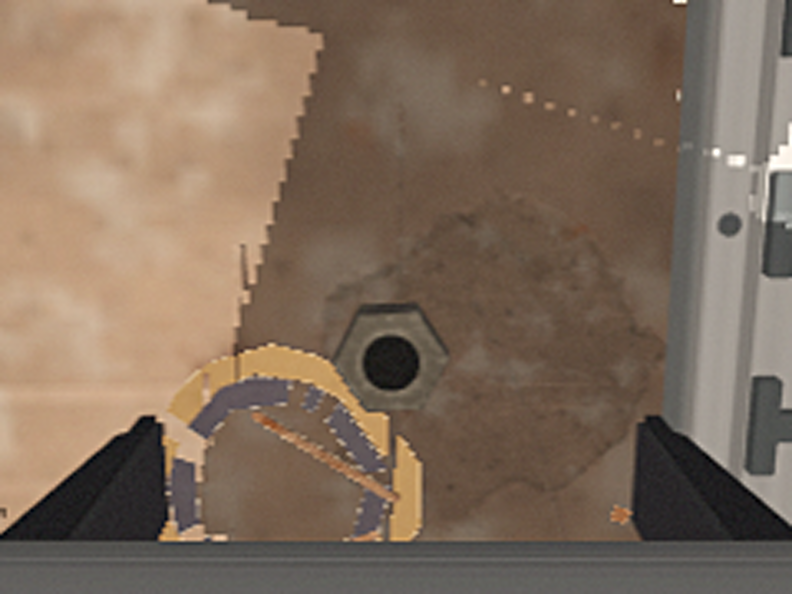

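Run:
```python
from h import *
n=pt('w11',391,362,14); print(n)
print(to((n[0],n[1]-1,22),np.pi/2-np.radians(28.8)))
```

```text
[434.24222979 -68.72260367  14.        ]
(array([-1. , -1.7, 88.4]), array([ 0.12, -0.02,  4.78]), array([436.9, -68.8, 110.5]))
```

Call:
{"api": "play_rows", "payload": {"increments": [{"dx": -1,"dy": -1.7,"dz": 30,"rx": 0.12,"ry": 0,"rz": 1.2},{"dx": -1,"dy": -1.7,"dz": 50,"rx": 0.12,"ry": 0,"rz": 2.4},{"dx": -1,"dy": -1.7,"dz": 70,"rx": 0.12,"ry": 0,"rz": 3.6},{"dx": -1,"dy": -1.7,"dz": 82,"rx": 0.12,"ry": 0,"rz": 4.8},{"dx": -1,"dy": -1.7,"dz": 88.4,"rx": 0.12,"ry": 0,"rz": 4.8},{"dx": -1,"dy": -1.7,"dz": 88.4,"rx": 0.12,"ry": 0,"rz": 4.8}]}}

```text
t: 8.55
eef_pos: [435.0, -69.5, 192.5]
tcp_rot: [-3.14, -0.002, 1.071]
ft_force: [-1.0, 0.1, 0.4]
opening: 1.004
```

Call:
{"api": "play_rows", "payload": {"increments": [{"dx": 0,"dy": 0,"dz": 0.5,"rx": 0,"ry": 0,"rz": 0},{"dx": 0,"dy": 0,"dz": 0.5,"rx": 0,"ry": 0,"rz": 0},{"dx": 0,"dy": 0,"dz": 0.5,"rx": 0,"ry": 0,"rz": 0},{"dx": 0,"dy": 0,"dz": 0.5,"rx": 0,"ry": 0,"rz": 0},{"dx": 0,"dy": 0,"dz": 0.5,"rx": 0,"ry": 0,"rz": 0},{"dx": 0,"dy": 0,"dz": 0.5,"rx": 0,"ry": 0,"rz": 0},{"dx": 0,"dy": 0,"dz": 0.5,"rx": 0,"ry": 0,"rz": 0},{"dx": 0,"dy": 0,"dz": 0.5,"rx": 0,"ry": 0,"rz": 0}], "fingers": 0}}

```text
t: 9.22
eef_pos: [435.0, -69.5, 192.1]
tcp_rot: [-3.14, -0.002, 1.071]
ft_force: [-0.3, -0.6, -0.5]
opening: 0.496
```

Call:
{"api": "play_rows", "payload": {"increments": [{"dx": 0,"dy": 0,"dz": 0,"rx": 0,"ry": 0,"rz": 0},{"dx": 0,"dy": 0,"dz": 0,"rx": 0,"ry": 0,"rz": 0},{"dx": 0,"dy": 0,"dz": 0,"rx": 0,"ry": 0,"rz": 0},{"dx": 0,"dy": 0,"dz": 0,"rx": 0,"ry": 0,"rz": 0}]}}

```text
t: 9.55
eef_pos: [435.0, -69.5, 192.1]
tcp_rot: [-3.14, -0.002, 1.071]
ft_force: [0.3, 0.4, 1.5]
opening: 0.296
```

Run:
```python
from h import *
shot('wrist','w12',WB,3.3)
s,Rm,g=grasp(); print(g,s['tcp_rot'],s['opening'])
print(to((g[0]+60,g[1],g[2]+100),np.pi/2))
```

```text
[434.9388618  -69.04284865  20.84700367] [-3.14007047e+00 -2.01351851e-03  1.07110062e+00] 0.30163820648505096
(array([  29.3,   52.3, -100. ]), array([-0.01, -0.02, -4.77]), array([434.9, -69. ,  20.8]))
```

View pics/w12.png

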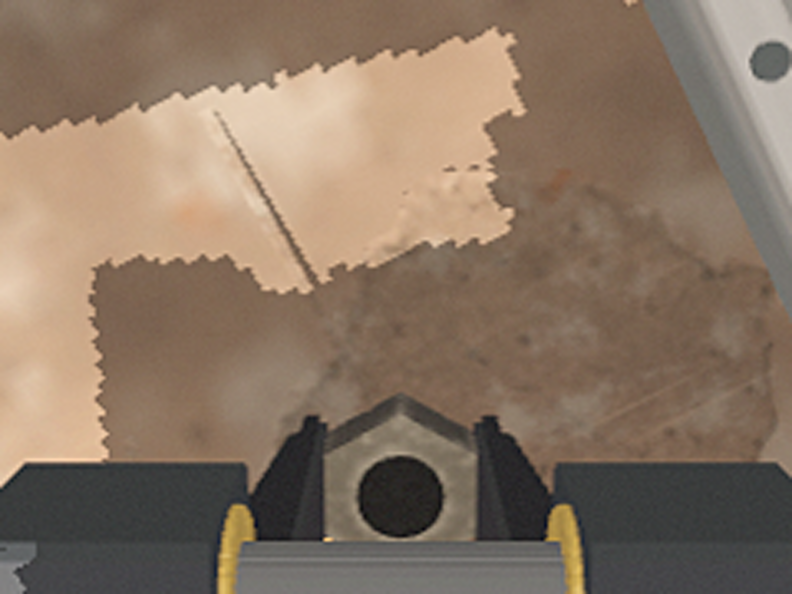

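Run:
```python
from h import *
print(pt('w12',402,496,14))
```

```text
[435.01369013 -69.43443682  14.        ]
```

Call:
{"api": "play_rows", "payload": {"increments": [{"dx": 0,"dy": 0,"dz": -35,"rx": 0,"ry": 0,"rz": 0},{"dx": 0,"dy": 0,"dz": -70,"rx": 0,"ry": 0,"rz": -1.2},{"dx": 10,"dy": 15,"dz": -90,"rx": 0,"ry": 0,"rz": -2.4},{"dx": 20,"dy": 35,"dz": -100,"rx": 0,"ry": 0,"rz": -3.6},{"dx": 29,"dy": 52,"dz": -100,"rx": 0,"ry": 0,"rz": -4.8},{"dx": 29,"dy": 52,"dz": -100,"rx": 0,"ry": 0,"rz": -4.8}]}}

```text
t: 10.1
eef_pos: [497.1, -69.4, 293.1]
tcp_rot: [3.138, -0.001, 1.581]
ft_force: [-0.9, -0.1, -0.4]
opening: 0.299
```

Run:
```python
from h import *
s,Rm,g=grasp(); print(g,s['tcp_rot'],s['opening'])
print(to((556,-53.3,80),np.pi/2))
```

```text
[497.74629061 -69.14253145 121.7840556 ] [ 3.13761741e+00 -1.30687751e-03  1.58111944e+00] 0.2990992602050448
(array([15.4, 58.9, 42. ]), array([ 0.04, -0.01,  0.1 ]), array([497.7, -69.1, 121.8]))
```

Call:
{"api": "play_rows", "payload": {"increments": [{"dx": 8,"dy": 30,"dz": 10,"rx": 0,"ry": 0,"rz": 0.1},{"dx": 15.4,"dy": 58.5,"dz": 25,"rx": 0,"ry": 0,"rz": 0.1},{"dx": 15.4,"dy": 58.5,"dz": 42,"rx": 0,"ry": 0,"rz": 0.1},{"dx": 15.4,"dy": 58.5,"dz": 42,"rx": 0,"ry": 0,"rz": 0.1},{"dx": 15.4,"dy": 58.5,"dz": 42,"rx": 0,"ry": 0,"rz": 0.1}]}}

```text
t: 10.52
eef_pos: [554.7, -53.2, 250.3]
tcp_rot: [3.141, -0.002, 1.57]
ft_force: [0.2, 1.0, -0.3]
opening: 0.298
```

Run:
```python
from h import *
shot('wrist','w13',WB,3.3)
s,Rm,g=grasp(); print(g,s['tcp_rot'],s['opening'])
print(to((556,-53.3,56.3),np.pi/2))
```

```text
[555.13410506 -53.08027443  79.94424474] [ 3.13959678e+00 -1.73998502e-03  1.56955414e+00] 0.2975107807254439
(array([ 0. ,  1.2, 23.6]), array([ 0.02, -0.02, -0.01]), array([555.1, -53.1,  79.9]))
```

View pics/w13.png

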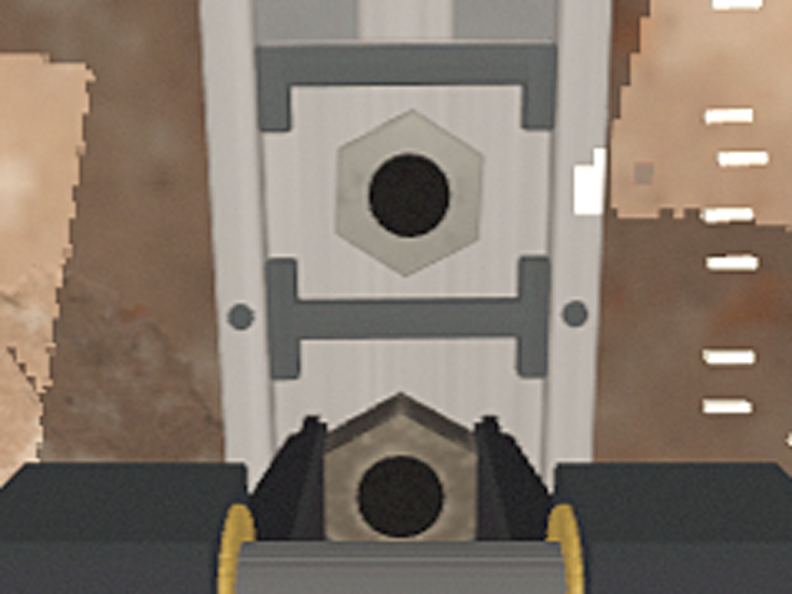

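Run:
```python
from h import *
print('nest1 rib top inner',pt('w13',408,86,40),'midrib upper',pt('w13',408,298,40),'midrib lower',pt('w13',408,338,40))
print('nut1',pt('w13',410,195,48)); print('lugs',pt('w13',299,370,40),pt('w13',518,370,40),'lug end',pt('w13',283,378,40))
s,Rm,g=grasp();print('held',pt('w13',401,496,g[2]-6.8),g)
```

```text
nest1 rib top inner [556.03361102  20.04927024  40.        ] midrib upper [556.10028626 -22.62849769  40.        ] midrib lower [556.11413292 -31.22971022  40.        ]
nut1 [556.38141469  -0.55647956  48.        ]
lugs [532.93835071 -38.234107    40.        ] [579.52706551 -38.26721525  40.        ] lug end [529.4756566  -40.00731195  40.        ]
held [554.57578509 -52.50772202  73.14424474] [555.13410506 -53.08027443  79.94424474]
```

Call:
{"api": "play_rows", "payload": {"increments": [{"dx": 0,"dy": 1.3,"dz": 8,"rx": 0,"ry": 0,"rz": 0},{"dx": 0,"dy": 1.3,"dz": 16,"rx": 0,"ry": 0,"rz": 0},{"dx": 0,"dy": 1.3,"dz": 23,"rx": 0,"ry": 0,"rz": 0},{"dx": 0,"dy": 1.3,"dz": 24,"rx": 0,"ry": 0,"rz": 0},{"dx": 0,"dy": 1.3,"dz": 24,"rx": 0,"ry": 0,"rz": 0}]}}

```text
t: 10.98
eef_pos: [555.9, -53.4, 226.8]
tcp_rot: [3.141, -0.002, 1.569]
ft_force: [0.7, -0.1, -0.5]
opening: 0.299
```

Call:
{"api": "play_rows", "payload": {"increments": [{"dx": 0,"dy": 0,"dz": 0,"rx": 0,"ry": 0,"rz": 0},{"dx": 0,"dy": 0,"dz": 0,"rx": 0,"ry": 0,"rz": 0},{"dx": 0,"dy": 0,"dz": 0,"rx": 0,"ry": 0,"rz": 0},{"dx": 0,"dy": 0,"dz": -20,"rx": 0,"ry": 0,"rz": 0},{"dx": 0,"dy": 0,"dz": -60,"rx": 0,"ry": 0,"rz": 0},{"dx": 0,"dy": 0,"dz": -80,"rx": 0,"ry": 0,"rz": 0},{"dx": 0,"dy": 0,"dz": -80,"rx": 0,"ry": 0,"rz": 0}], "fingers": 0.6}}

```text
t: 11.57
eef_pos: [556.4, -53.6, 311.1]
tcp_rot: [3.134, -0.001, 1.569]
ft_force: [0.0, -0.3, 0.7]
opening: 0.602
```

Run:
```python
from h import *
shot('wrist','w14',(120,0,520,280),2)
s,Rm,g=grasp(); print(g,s['tcp_rot'],s['opening'])
print(to((630,-53.3,220),np.pi/2))
```

```text
[556.89998959 -53.36135056 137.6795419 ] [ 3.13625719e+00 -1.02726327e-03  1.56939297e+00] 0.6012236780464075
(array([  0.4,  74.5, -81.9]), array([ 0.05, -0.01, -0.01]), array([556.9, -53.4, 137.7]))
```

View pics/w14.png

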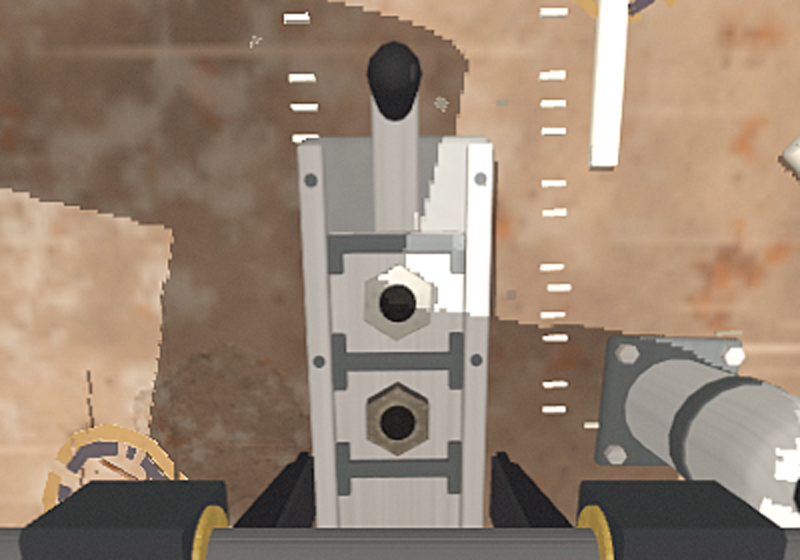

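Call:
{"api": "play_rows", "payload": {"increments": [{"dx": 0,"dy": 0,"dz": -40,"rx": 0,"ry": 0,"rz": 0},{"dx": 0,"dy": 20,"dz": -80,"rx": 0,"ry": 0,"rz": 0},{"dx": 0,"dy": 55,"dz": -105,"rx": 0,"ry": 0,"rz": 0},{"dx": 0,"dy": 90,"dz": -105,"rx": 0,"ry": 0,"rz": 0},{"dx": 0,"dy": 125,"dz": -105,"rx": 0,"ry": 0,"rz": 0},{"dx": -3,"dy": 141,"dz": -105,"rx": 0,"ry": 0,"rz": 0},{"dx": -3,"dy": 141,"dz": -105,"rx": 0,"ry": 0,"rz": 0},{"dx": -3,"dy": 141,"dz": -105,"rx": 0,"ry": 0,"rz": 0}], "fingers": 0}}

```text
t: 12.28
eef_pos: [696.7, -56.9, 412.6]
tcp_rot: [3.139, -0.001, 1.569]
ft_force: [-0.4, -0.8, -0.2]
opening: 0.097
```

Run:
```python
from h import *
shot('wrist','w15',WB,3.3)
s,Rm,g=grasp(); print(g,s['tcp_rot'],s['opening'])
```

```text
[696.62331406 -56.61066122 241.85853796] [ 3.13869106e+00 -1.43006723e-03  1.56934536e+00] 0.055993173239934746
```

View pics/w15.png

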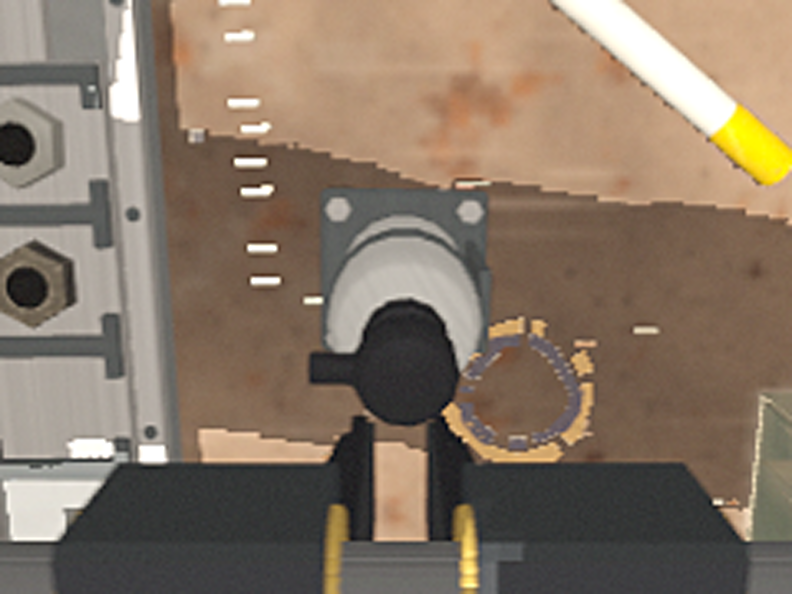

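Run:
```python
from h import *
p=pt('w15',406,370,165);print(p, pt('w15',353,372,165),pt('w15',459,372,165))
print(to((p[0],p[1],165+19+8),np.pi/2))
```

```text
[698.56823624 -52.87586389 165.        ] [685.07486149 -53.3857663  165.        ] [712.0665999  -53.42700306 165.        ]
(array([ 3.9,  2.3, 49.9]), array([ 0.03, -0.01, -0.01]), array([696.6, -56.6, 241.9]))
```

Call:
{"api": "play_rows", "payload": {"increments": [{"dx": 3.5,"dy": 2.3,"dz": 20,"rx": 0,"ry": 0,"rz": 0},{"dx": 3.5,"dy": 2.3,"dz": 40,"rx": 0,"ry": 0,"rz": 0},{"dx": 3.5,"dy": 2.3,"dz": 54,"rx": 0,"ry": 0,"rz": 0},{"dx": 3.5,"dy": 2.3,"dz": 56,"rx": 0,"ry": 0,"rz": 0},{"dx": 3.5,"dy": 2.3,"dz": 56,"rx": 0,"ry": 0,"rz": 0}]}}

```text
t: 12.75
eef_pos: [698.0, -53.2, 356.7]
tcp_rot: [3.14, -0.002, 1.569]
ft_force: [-0.1, 0.6, 0.3]
opening: 0.008
```

Call:
{"api": "play_rows", "payload": {"increments": [{"dx": 0,"dy": 0,"dz": 3,"rx": 0,"ry": 0,"rz": 0},{"dx": 0,"dy": 0,"dz": 6,"rx": 0,"ry": 0,"rz": 0},{"dx": 0,"dy": 0,"dz": 6,"rx": 0,"ry": 0,"rz": 0}]}}

```text
t: 13.0
eef_pos: [697.9, -53.2, 351.4]
tcp_rot: [3.139, -0.001, 1.569]
ft_force: [-1.0, -0.1, 4.3]
opening: 0.006
```

Run:
```python
from h import *
s,Rm,g=grasp(); print(g,s['tcp_rot'],s['opening'],s['ft_force'])
```

```text
[698.35767068 -52.9956537  180.1363349 ] [ 3.13892615e+00 -1.47826576e-03  1.56916853e+00] 0.00643802179736835 [-0.95423417 -0.12245525  4.32916427]
```

Call:
{"api": "play_rows", "payload": {"increments": [{"dx": 0,"dy": 0,"dz": 2,"rx": 0,"ry": 0,"rz": 0},{"dx": 0,"dy": 0,"dz": 3.5,"rx": 0,"ry": 0,"rz": 0},{"dx": 0,"dy": 0,"dz": 3.5,"rx": 0,"ry": 0,"rz": 0}]}}

```text
t: 13.25
eef_pos: [697.9, -53.2, 348.4]
tcp_rot: [3.138, -0.001, 1.569]
ft_force: [-1.5, -0.3, 5.8]
opening: 0.002
```

Call:
{"api": "play_rows", "payload": {"increments": [{"dx": 0,"dy": 0,"dz": 1.5,"rx": 0,"ry": 0,"rz": 0},{"dx": 0,"dy": 0,"dz": 1.5,"rx": 0,"ry": 0,"rz": 0},{"dx": 0,"dy": 0,"dz": 1.5,"rx": 0,"ry": 0,"rz": 0},{"dx": 0,"dy": 0,"dz": 1.5,"rx": 0,"ry": 0,"rz": 0}]}}

```text
t: 13.58
eef_pos: [697.7, -53.2, 348.0]
tcp_rot: [3.137, -0.001, 1.569]
ft_force: [-4.0, 0.7, 9.8]
opening: 0.006
```

Run:
```python
from h import *
print(to((698,-53,225),np.pi/2))
print(to((556,60,225),np.pi/2))
```

```text
(array([  0.3,   0.5, -48.3]), array([ 0.04, -0.01, -0.01]), array([698.5, -53. , 176.7]))
(array([ 113.1, -141.7,  -48.8]), array([ 0.04, -0.01, -0.01]), array([698.5, -53. , 176.7]))
```

Call:
{"api": "play_rows", "payload": {"increments": [{"dx": 0,"dy": 0,"dz": -10,"rx": 0,"ry": 0,"rz": 0},{"dx": 0,"dy": 0,"dz": -30,"rx": 0,"ry": 0,"rz": 0},{"dx": 20,"dy": -15,"dz": -48,"rx": 0,"ry": 0,"rz": 0},{"dx": 40,"dy": -50,"dz": -48,"rx": 0,"ry": 0,"rz": 0},{"dx": 60,"dy": -80,"dz": -48,"rx": 0,"ry": 0,"rz": 0},{"dx": 85,"dy": -110,"dz": -48,"rx": 0,"ry": 0,"rz": 0},{"dx": 110,"dy": -140,"dz": -30,"rx": 0,"ry": 0,"rz": 0},{"dx": 130,"dy": -142,"dz": -10,"rx": 0,"ry": 0,"rz": 0}], "fingers": 0.6}}

```text
t: 14.25
eef_pos: [552.1, 78.3, 359.1]
tcp_rot: [3.136, -0.001, 1.57]
ft_force: [2.3, 0.2, 0.1]
opening: 0.507
```

Call:
{"api": "play_rows", "payload": {"increments": [{"dx": 5,"dy": 0,"dz": 15,"rx": 0,"ry": 0,"rz": 0},{"dx": 5,"dy": 0,"dz": 25,"rx": 0,"ry": 0,"rz": 0},{"dx": 5,"dy": 0,"dz": 25,"rx": 0,"ry": 0,"rz": 0},{"dx": 5,"dy": 0,"dz": 25,"rx": 0,"ry": 0,"rz": 0}]}}

```text
t: 14.58
eef_pos: [552.8, 82.7, 334.2]
tcp_rot: [3.136, -0.001, 1.569]
ft_force: [0.6, -0.3, 0.3]
opening: 0.601
```

Run:
```python
from h import *
shot('wrist','w16',(120,0,520,280),2)
s,Rm,g=grasp(); print(g,s['tcp_rot'],s['opening'],s['ft_force'])
```

```text
[553.99510669  82.8211137  163.27559552] [ 3.13535923e+00 -1.18857223e-03  1.56883305e+00] 0.5998367316766673 [-0.14422973  0.01856872 -0.09111724]
```

View pics/w16.png

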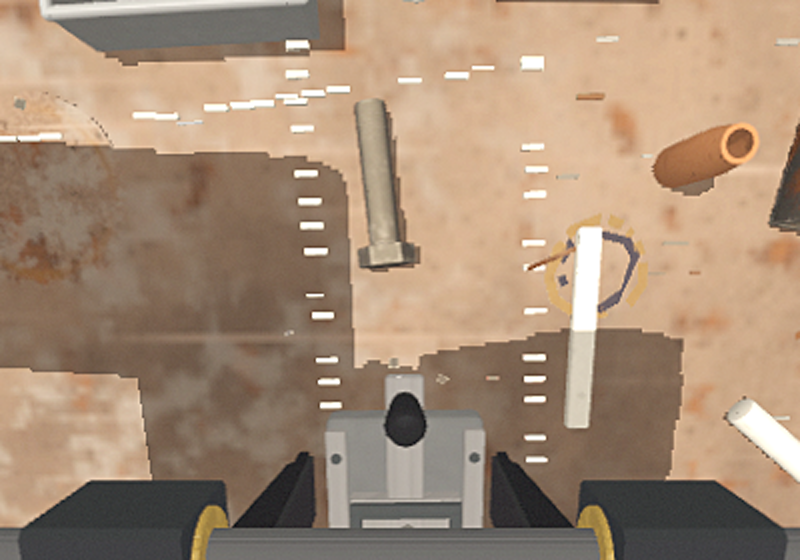

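Run:
```python
from h import *
print(pt('w16',405,432,79),pt('w16',405,402,40))
print(to((556,82,64),np.pi/2))
```

```text
[554.99029499  80.95567583  79.        ] [555.38638783  84.7396688   40.        ]
(array([-0.7,  2.5, 99.3]), array([ 0.06, -0.01, -0.02]), array([554. ,  82.8, 163.3]))
```

Call:
{"api": "play_rows", "payload": {"increments": [{"dx": -0.5,"dy": 1.5,"dz": 35,"rx": 0,"ry": 0,"rz": 0},{"dx": -0.5,"dy": 1.5,"dz": 70,"rx": 0,"ry": 0,"rz": 0},{"dx": -0.5,"dy": 1.5,"dz": 95,"rx": 0,"ry": 0,"rz": 0},{"dx": -0.5,"dy": 1.5,"dz": 99,"rx": 0,"ry": 0,"rz": 0},{"dx": -0.5,"dy": 1.5,"dz": 99,"rx": 0,"ry": 0,"rz": 0}]}}

```text
t: 15.05
eef_pos: [555.5, 81.6, 235.1]
tcp_rot: [3.137, -0.001, 1.568]
ft_force: [-0.8, -0.0, 0.1]
opening: 0.6
```

Call:
{"api": "play_rows", "payload": {"increments": [{"dx": 0,"dy": 0,"dz": 0,"rx": 0,"ry": 0,"rz": 0},{"dx": 0,"dy": 0,"dz": 0,"rx": 0,"ry": 0,"rz": 0},{"dx": 0,"dy": 0,"dz": 0,"rx": 0,"ry": 0,"rz": 0},{"dx": 0,"dy": 0,"dz": 0,"rx": 0,"ry": 0,"rz": 0},{"dx": 0,"dy": 0,"dz": 0,"rx": 0,"ry": 0,"rz": 0},{"dx": 0,"dy": 0,"dz": 0,"rx": 0,"ry": 0,"rz": 0},{"dx": 0,"dy": 0,"dz": 0,"rx": 0,"ry": 0,"rz": 0},{"dx": 0,"dy": 0,"dz": 0,"rx": 0,"ry": 0,"rz": 0}], "fingers": 0}}

```text
t: 15.72
eef_pos: [555.1, 81.7, 235.5]
tcp_rot: [3.138, -0.001, 1.568]
ft_force: [-4.4, 0.9, 7.4]
opening: 0.193
```

Run:
```python
from h import *
s,Rm,g=grasp(); print(g,s['tcp_rot'],s['opening'],s['ft_force'])
```

```text
[555.59460643  81.84089184  64.20846   ] [ 3.13848437e+00 -1.05432622e-03  1.56806604e+00] 0.1925551510132919 [-4.4230322   0.93412673  7.40197623]
```

Call:
{"api": "play_rows", "payload": {"increments": [{"dx": -5,"dy": 0.3,"dz": 0,"rx": 0,"ry": 0,"rz": 0},{"dx": -15,"dy": 0.4,"dz": 0,"rx": 0,"ry": 0,"rz": 0},{"dx": -28,"dy": 0.5,"dz": 0,"rx": 0,"ry": 0,"rz": 0},{"dx": -41,"dy": 0.5,"dz": 0,"rx": 0,"ry": 0,"rz": 0},{"dx": -54,"dy": 0.6,"dz": 0,"rx": 0,"ry": 0,"rz": 0},{"dx": -67,"dy": 0.6,"dz": 0,"rx": 0,"ry": 0,"rz": 0},{"dx": -80,"dy": 0.7,"dz": 0,"rx": 0,"ry": 0,"rz": 0},{"dx": -90,"dy": 0.7,"dz": 0,"rx": 0,"ry": 0,"rz": 0}]}}

```text
t: 16.38
eef_pos: [555.6, -10.2, 235.5]
tcp_rot: [3.138, -0.001, 1.567]
ft_force: [0.8, 3.8, 3.6]
opening: 0.193
```

Run:
```python
from h import *
s,Rm,g=grasp(); print(g,s['tcp_rot'],s['opening'],s['ft_force'],s['moment'])
```

```text
[556.23997221 -10.02676177  64.20855012] [ 3.13794320e+00 -9.06009719e-04  1.56717899e+00] 0.19303382798505936 [0.77374837 3.77826668 3.59025489] [ 0.41465903 -0.11874672  0.09021627]
```

Call:
{"api": "play_rows", "payload": {"increments": [{"dx": -12,"dy": 0.1,"dz": 0,"rx": 0,"ry": 0,"rz": 0},{"dx": -24,"dy": 0.1,"dz": 0,"rx": 0,"ry": 0,"rz": 0},{"dx": -36,"dy": 0.2,"dz": 0,"rx": 0,"ry": 0,"rz": 0},{"dx": -48,"dy": 0.2,"dz": 0,"rx": 0,"ry": 0,"rz": 0},{"dx": -60,"dy": 0.3,"dz": 0,"rx": 0,"ry": 0,"rz": 0},{"dx": -70,"dy": 0.3,"dz": 0,"rx": 0,"ry": 0,"rz": 0},{"dx": -78,"dy": 0.3,"dz": 0,"rx": 0,"ry": 0,"rz": 0},{"dx": -83,"dy": 0.3,"dz": 0,"rx": 0,"ry": 0,"rz": 0}]}}

```text
t: 17.05
eef_pos: [555.9, -94.0, 235.5]
tcp_rot: [3.137, -0.001, 1.566]
ft_force: [10.6, 34.7, 3.5]
opening: 0.193
```

Call:
{"api": "play_rows", "payload": {"increments": [{"dx": -3,"dy": 0,"dz": 0,"rx": 0,"ry": 0,"rz": 0},{"dx": -5,"dy": 0,"dz": 0,"rx": 0,"ry": 0,"rz": 0},{"dx": -5,"dy": 0,"dz": 0,"rx": 0,"ry": 0,"rz": 0}]}}

```text
t: 17.3
eef_pos: [556.0, -96.7, 235.5]
tcp_rot: [3.137, -0.006, 1.565]
ft_force: [7.3, 29.9, 3.1]
opening: 0.196
```

Call:
{"api": "play_rows", "payload": {"increments": [{"dx": 0,"dy": 0,"dz": 0,"rx": 0,"ry": 0,"rz": 0},{"dx": 0,"dy": 0,"dz": 0,"rx": 0,"ry": 0,"rz": 0},{"dx": 0,"dy": 0,"dz": 0,"rx": 0,"ry": 0,"rz": 0},{"dx": 0,"dy": 0,"dz": -10,"rx": 0,"ry": 0,"rz": 0},{"dx": 0,"dy": 0,"dz": -40,"rx": 0,"ry": 0,"rz": 0}], "fingers": 0.6}}

```text
t: 17.72
eef_pos: [555.2, -97.3, 273.2]
tcp_rot: [-3.14, -0.007, 1.565]
ft_force: [-0.7, -0.9, -0.5]
opening: 0.487
```

Run:
```python
from h import *
s,Rm,g=grasp(); print(g,s['tcp_rot'],s['opening'],s['ft_force'])
shot('wrist','w17',(120,0,520,280),2)
shot('scene','s17',(260,120,440,290),4)
shot('top','t17',(260,140,440,260),4)
```

```text
[554.82815862 -96.05559847 101.91471396] [-3.13956532 -0.00703997  1.56473292] 0.4868502351314491 [-0.7023655  -0.89346049 -0.54776622]
```

View pics/w17.png

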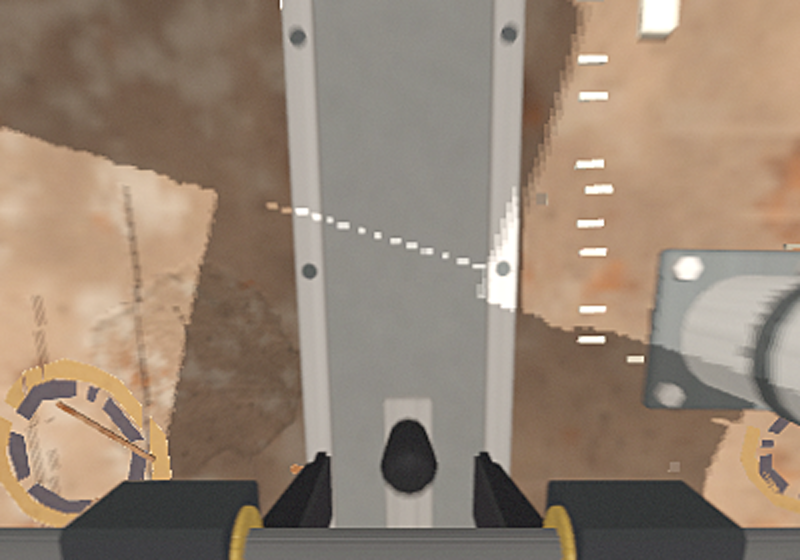

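View pics/s17.png

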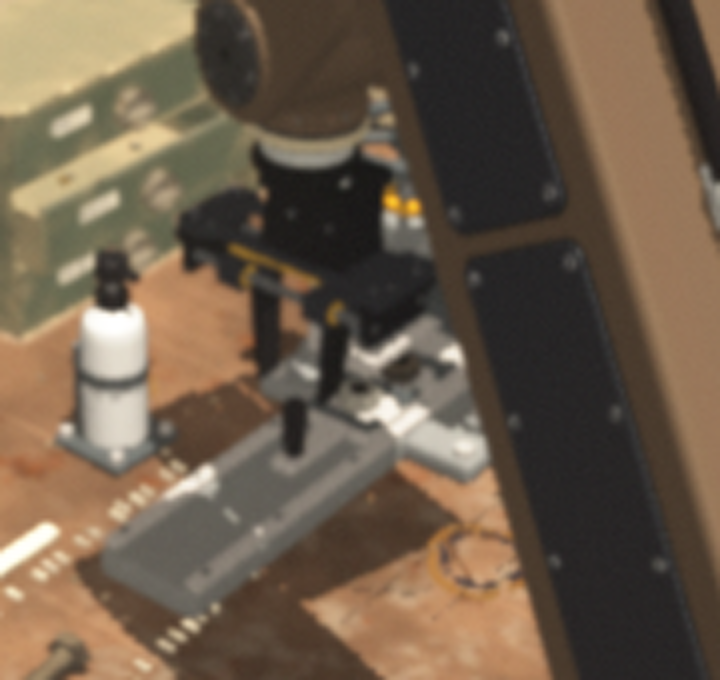

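Run:
```python
from h import *
print(pt('w17',409,472,79),pt('w17',409,436,40))
print(to((556,-96,330),np.pi/2))
```

```text
[556.60269176 -93.0265614   79.        ] [556.9826592  -92.65070231  40.        ]
(array([   2.4,    1.7, -223.7]), array([ 0.07, -0.04, -0.06]), array([557.2, -96.7, 106.2]))
```

Call:
{"api": "play_rows", "payload": {"increments": [{"dx": 0,"dy": 0,"dz": -40,"rx": 0,"ry": 0,"rz": 0},{"dx": 0,"dy": 0,"dz": -80,"rx": 0,"ry": 0,"rz": 0},{"dx": 0,"dy": 0,"dz": -120,"rx": 0,"ry": 0,"rz": 0},{"dx": 0,"dy": 0,"dz": -160,"rx": 0,"ry": 0,"rz": 0},{"dx": 0,"dy": 0,"dz": -200,"rx": 0,"ry": 0,"rz": 0},{"dx": 0,"dy": 0,"dz": -240,"rx": 0,"ry": 0,"rz": 0},{"dx": 0,"dy": 0,"dz": -275,"rx": 0,"ry": 0,"rz": 0},{"dx": -25,"dy": 0,"dz": -294,"rx": 0,"ry": 0,"rz": 0}], "fingers": 0.6}}

```text
t: 18.53
eef_pos: [552.8, -121.6, 575.9]
tcp_rot: [3.13, -0.003, 1.567]
ft_force: [0.3, -0.1, 0.5]
opening: 0.602
```

Run:
```python
from h import *
print(to((556,-225,400),np.pi/2))
```

```text
(array([-103.4,    3.5,    4.3]), array([ 0.11, -0.03, -0.04]), array([ 554.8, -121. ,  404.6]))
```

Call:
{"api": "play_rows", "payload": {"increments": [{"dx": -35,"dy": 1,"dz": 4,"rx": 0.1,"ry": 0,"rz": 0},{"dx": -70,"dy": 1,"dz": 4,"rx": 0.1,"ry": 0,"rz": 0},{"dx": -103,"dy": 1.5,"dz": 4,"rx": 0.1,"ry": 0,"rz": 0},{"dx": -103,"dy": 1.5,"dz": 4,"rx": 0.1,"ry": 0,"rz": 0},{"dx": -103,"dy": 1.5,"dz": 4,"rx": 0.1,"ry": 0,"rz": 0}]}}

```text
t: 18.95
eef_pos: [553.8, -226.3, 570.5]
tcp_rot: [-3.141, -0.004, 1.564]
ft_force: [0.1, 0.2, 0.4]
opening: 0.6
```

Run:
```python
from h import *
s,Rm,g=grasp(); print(g,s['tcp_rot'],s['opening'])
shot('wrist','w18',(160,0,480,235),2.5)
shot('top','t18',(290,140,440,260),5)
shot('scene','s18',(310,120,430,210),6)
```

```text
[ 553.74807562 -225.59882215  399.16866172] [-3.1414289  -0.00421675  1.56428764] 0.5995456180389986
```

View pics/w18.png

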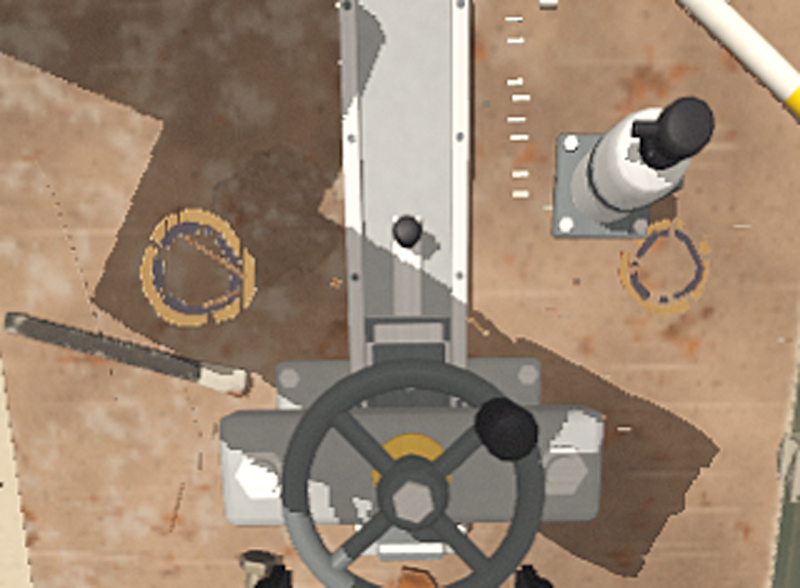

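View pics/s18.png

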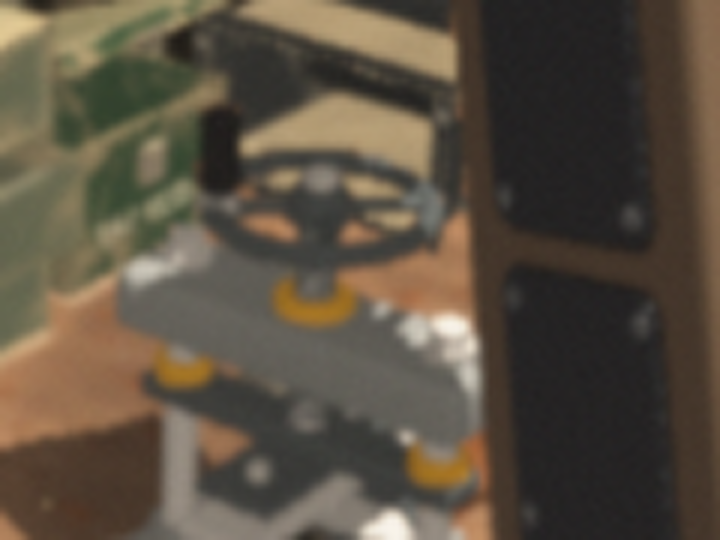

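Run:
```python
from h import *
n='w18'
for z in (240,245,251):
    L=pt(n,283,490,z);Rr=pt(n,545,490,z);T=pt(n,413,360,z); B=pt(n,413,604,z)
    print(z,'diam',Rr[0]-L[0],'cx',(L[0]+Rr[0])/2,'top y',T[1])
print('hub top',pt(n,413,503,251),'crank top',pt(n,509,430,298),'grip',pt(n,407,229,79))
c,b,s=pickle.load(open('pics/w18.pkl','rb'));print('cam',-cv2.Rodrigues(c['rvec'])[0].T@c['tvec'])
print('crosshead left/right/front',pt(n,221,430,191),pt(n,603,430,191),pt(n,340,408,191))
print('base front',pt(n,300,362,28),pt(n,542,362,28))
```

```text
240 diam 118.5366333476016 cx 558.3827800694708 top y -168.956098160528
245 diam 116.62214323397461 cx 558.3078942216746 top y -168.75538448128466
251 diam 114.32475509762219 cx 558.2180312043192 top y -168.51452806619264
hub top [ 557.76577511 -229.9019195   251.        ] crank top [ 591.74349236 -191.50574616  298.        ] grip [556.73724741 -94.42328469  79.        ]
cam [ 553.74618455 -156.52880818  549.57755411]
crosshead left/right/front [ 460.09233358 -205.46360693  191.        ] [ 656.21649881 -206.62699381  191.        ] [ 521.5392742  -194.63730634  191.        ]
base front [ 478.64041719 -178.355751     28.        ] [ 655.08559947 -179.38805471   28.        ]
```

View pics/t18.png

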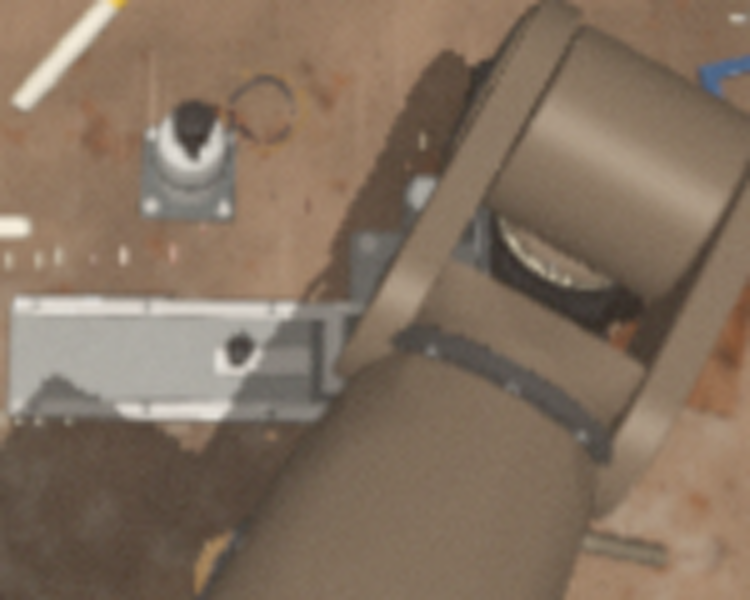

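Run:
```python
from h import *
print(to((591.7,-191.5,345),np.pi/2))
```

```text
(array([32.3, 37.6, 55.2]), array([ 0.01, -0.04, -0.03]), array([ 554.1, -223.3,  400.1]))
```

Call:
{"api": "play_rows", "payload": {"increments": [{"dx": 32,"dy": 37.5,"dz": 30,"rx": 0,"ry": 0,"rz": 0},{"dx": 32,"dy": 37.5,"dz": 50,"rx": 0,"ry": 0,"rz": 0},{"dx": 32,"dy": 37.5,"dz": 55,"rx": 0,"ry": 0,"rz": 0},{"dx": 32,"dy": 37.5,"dz": 55,"rx": 0,"ry": 0,"rz": 0}], "fingers": 0.5}}

```text
t: 19.43
eef_pos: [592.0, -190.4, 514.8]
tcp_rot: [-3.139, -0.005, 1.57]
ft_force: [-0.3, -0.0, 0.8]
opening: 0.503
```

Run:
```python
from h import *
shot('wrist','w19',(160,40,480,280),2.5)
s,Rm,g=grasp(); print(g,s['tcp_rot'],s['opening'])
```

```text
[ 591.64930162 -190.37437668  345.28373838] [ 3.14155487 -0.0040374   1.56933391] 0.49978487457387183
```

View pics/w19.png

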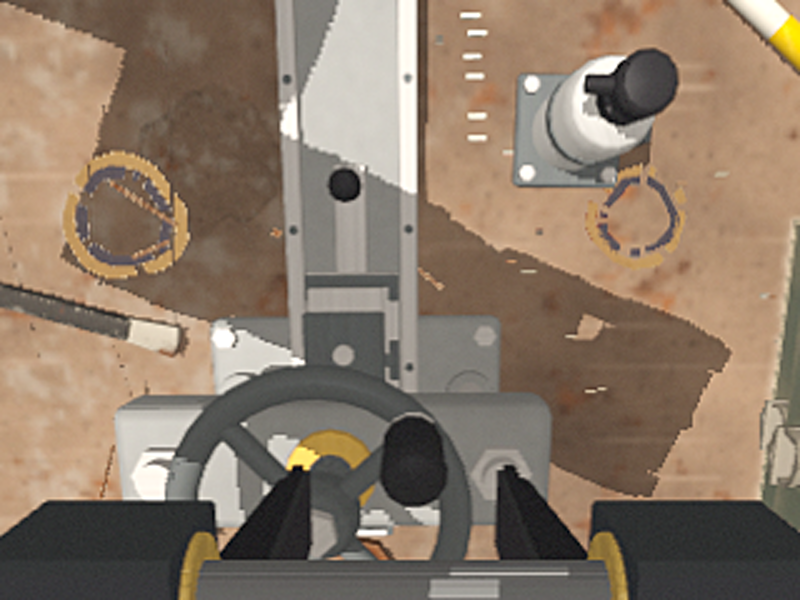

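Run:
```python
from h import *
n='w19'
for z in (170,180,191): print(z,pt(n,551,430,z)[0]-pt(n,117,430,z)[0])
for z in (10,20,28): print(z,pt(n,500,340,z)[0]-pt(n,213,340,z)[0])
print('bed width', [pt(n,418,200,z)[0]-pt(n,281,200,z)[0] for z in (20,28)])
for z in (230,240,251): print(z,'rim',pt(n,470,500,z)-pt(n,166,500,z), pt(n,318,366,z))
for z in (270,280,298): print('crank',z,pt(n,445,470,z)[0]-pt(n,383,470,z)[0],pt(n,414,474,z))
c,b,s=pickle.load(open('pics/w19.pkl','rb'));print('cam',-cv2.Rodrigues(c['rvec'])[0].T@c['tvec'])
```

```text
170 208.92588428813326
180 202.47735711459939
191 195.3839772237119
10 199.56186194472372
20 195.43859847969026
28 192.13998770766352
bed width [np.float64(88.98029236355296), np.float64(87.47848385094733)]
230 rim [122.34634673   0.19833987   0.        ] [ 558.47753383 -170.63931409  230.        ]
240 rim [117.71184129   0.19082671   0.        ] [ 559.72837273 -168.74420382  240.        ]
251 rim [112.61388531   0.18256224   0.        ] [ 561.10429552 -166.65958251  251.        ]
crank 270 20.880174222787332 [ 594.77692096 -200.05370458  270.        ]
crank 280 19.947982310249245 [ 594.63055372 -196.50696619  280.        ]
crank 298 18.270036867680574 [ 594.36709269 -190.12283708  298.        ]
cam [ 591.49844004 -120.61028255  493.99008125]
```

Run:
```python
from h import *
def raw(n,u,v):
    c,b,s=pickle.load(open(f'pics/{n}.pkl','rb')); return c,(b[0]+u/s,b[1]+v/s)
def T(a,b):
    ca,ua=raw(*a);cb,ub=raw(*b); X=tri([ca,cb],[ua,ub]); print(X.round(1), proj(ca,X)-ua,proj(cb,X)-ub)
T(('w19',414,474),('s18',221,108))
T(('w18',509,430),('s18',221,108))
T(('w18',413,498),('s18',321,175))
T(('w18',413,498),('w19',325,545))
T(('w18',509,430),('w19',414,474))
# check: grip of shuttle & pump top known heights
T(('w18',407,229),('w19',345,184))
T(('w18',690,125),('w19',648,84))
```

```text
[ 593.7 -192.6  293. ] [[-0.98280043  0.91066593]] [[-0.35040341  0.07217164]]
[ 592.3 -192.2  293.8] [[-0.10378766  0.06865441]] [[-0.03939045 -0.00344474]]
[ 557.1 -226.6  257.4] [[-0.53262599  0.41375364]] [[-0.25003971  0.02251412]]
[ 560.6 -225.9  266.2] [[2.91824345 1.74086469]] [[-3.43069914 -2.08285668]]
[ 593.9 -193.3  287.7] [[0.65027039 0.42142064]] [[-0.77376253 -0.52541572]]
[557.1 -93.9  72.2] [[0.17510409 0.23541987]] [[-0.20097705 -0.25633741]]
[693.  -60.7 178.3] [[0.06021931 0.0481188 ]] [[-0.06943926 -0.05597144]]
```

Run:
```python
from h import *
shot('scene','s19',(330,120,410,180),9)
```

```text
(no output)
```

View pics/s19.png

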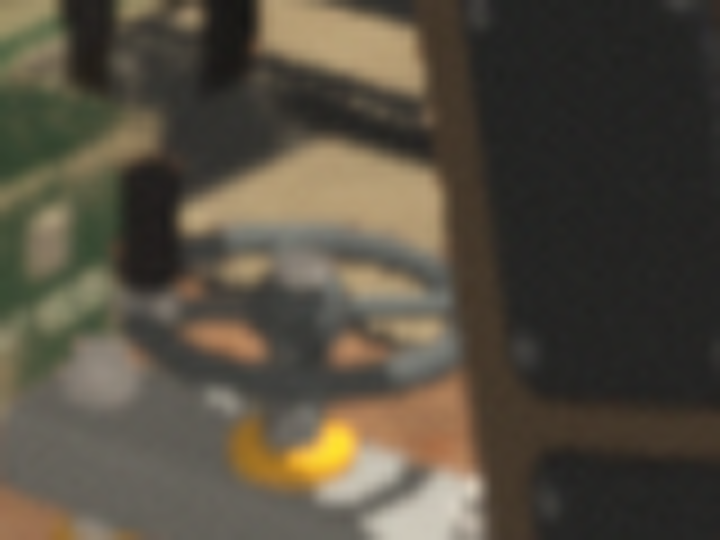

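Call:
{"api": "play_rows", "payload": {"increments": [{"dx": -2,"dy": 1,"dz": 30,"rx": 0,"ry": 0,"rz": 0},{"dx": -2,"dy": 1,"dz": 55,"rx": 0,"ry": 0,"rz": 0},{"dx": -2,"dy": 1,"dz": 67,"rx": 0,"ry": 0,"rz": 0},{"dx": -2,"dy": 1,"dz": 67,"rx": 0,"ry": 0,"rz": 0}]}}

```text
t: 19.87
eef_pos: [592.0, -193.7, 449.7]
tcp_rot: [-3.142, -0.004, 1.568]
ft_force: [-0.5, 0.5, 0.3]
opening: 0.501
```

Call:
{"api": "play_rows", "payload": {"increments": [{"dx": 0,"dy": 0,"dz": 0,"rx": 0,"ry": 0,"rz": 0},{"dx": 0,"dy": 0,"dz": 0,"rx": 0,"ry": 0,"rz": 0},{"dx": 0,"dy": 0,"dz": 0,"rx": 0,"ry": 0,"rz": 0},{"dx": 0,"dy": 0,"dz": 0,"rx": 0,"ry": 0,"rz": 0},{"dx": 0,"dy": 0,"dz": 0,"rx": 0,"ry": 0,"rz": 0},{"dx": 0,"dy": 0,"dz": 0,"rx": 0,"ry": 0,"rz": 0}], "fingers": 0}}

```text
t: 20.37
eef_pos: [592.3, -193.7, 451.1]
tcp_rot: [3.138, -0.003, 1.568]
ft_force: [3.7, -0.3, 5.7]
opening: 0.223
```

Run:
```python
from h import *
s,Rm,g=grasp(); print(g,s['tcp_rot'],s['opening'],s['ft_force'])
```

```text
[ 592.78771488 -193.16286937  279.7826587 ] [ 3.13846534e+00 -2.93700957e-03  1.56790363e+00] 0.22285500333479719 [ 3.70813791 -0.30208697  5.69436165]
```

Call:
{"api": "play_rows", "payload": {"increments": [{"dx": 3,"dy": -3.2,"dz": -0.2,"rx": 0,"ry": 0,"rz": 0},{"dx": 5.6,"dy": -6.9,"dz": -0.4,"rx": 0,"ry": 0,"rz": 0},{"dx": 5.6,"dy": -6.9,"dz": -0.4,"rx": 0,"ry": 0,"rz": 0}]}}

```text
t: 20.62
eef_pos: [584.8, -187.6, 451.7]
tcp_rot: [3.139, -0.003, 1.568]
ft_force: [-0.9, 0.5, -0.1]
opening: 0.223
```

Run:
```python
from h import *
s,Rm,g=grasp(); print(g,s['tcp_rot'],s['opening'],s['ft_force'])
```

```text
[ 585.28576261 -187.08677685  280.36101273] [ 3.13880492e+00 -3.02435475e-03  1.56811513e+00] 0.22326755336307694 [-0.87092237  0.49905953 -0.12832414]
```

```bash
cat >> h.py <<'E'
def circ(angs,C=(557.9,-230.0),r=50.0):
    """angs: cumulative degrees, + = ccw from above (winding up)"""
    s,Rm,g=grasp(); rel=g[:2]-np.array(C); a0=np.arctan2(rel[1],rel[0])
    print('g',g.round(1),'ang',np.degrees(a0).round(1),'r',np.hypot(*rel).round(1),'F',s['ft_force'].round(1),'open',s['opening'].round(3))
    for a in angs:
        th=a0+np.radians(a)
        d=np.array([C[0]+r*np.cos(th)-g[0],C[1]+r*np.sin(th)-g[1],16*a/360])
        d=Rm.T@d; print(a,d.round(1))
E
python3 - <<'E'
from h import *
circ(range(12,97,12))
E
```

```text
Traceback (most recent call last):
  File "h.py", line 51, in circ
    print('g',g.round(1),'ang',np.degrees(a0).round(1),'r',np.hypot(*rel).round(1),'F',s['ft_force'].round(1),'open',s['opening'].round(3))
                                                                                                                     ^^^^^^^^^^^^^^^^^^
AttributeError: 'float' object has no attribute 'round'
```

```bash
sed -i "s/s\['opening'\].round(3)/round(s['opening'],3)/" h.py
python3 - <<'E'
from h import *
circ(range(12,97,12))
E
```

```text
g [ 585.3 -187.1  280.4] ang 57.5 r 50.9 F [-0.9  0.5 -0.1] open 0.223
12 [ 3.9 -9.8 -0.5]
24 [  6.5 -20.   -1.1]
36 [  6.9 -30.4  -1.7]
48 [  5.2 -40.7  -2.2]
60 [  1.3 -50.4  -2.8]
72 [ -4.5 -59.1  -3.4]
84 [-11.9 -66.4  -4. ]
96 [-20.7 -72.   -4.5]
```

Call:
{"api": "play_rows", "payload": {"increments": [{"dx": 3.9,"dy": -9.8,"dz": -0.5,"rx": 0,"ry": 0,"rz": 0},{"dx": 6.5,"dy": -20,"dz": -1.1,"rx": 0,"ry": 0,"rz": 0},{"dx": 6.9,"dy": -30.4,"dz": -1.7,"rx": 0,"ry": 0,"rz": 0},{"dx": 5.2,"dy": -40.7,"dz": -2.2,"rx": 0,"ry": 0,"rz": 0}]}}

```text
t: 20.95
eef_pos: [543.7, -181.5, 453.8]
tcp_rot: [3.139, -0.004, 1.569]
ft_force: [4.1, 0.0, -0.1]
opening: 0.225
```

Run:
```python
from h import *
circ([8,16,24,32])
```

```text
g [ 544.2 -180.8  282.5] ang 105.5 r 51.1 F [ 4.1  0.  -0.1] open 0.225
8 [-3.4 -6.3 -0.4]
16 [ -6.6 -12.5  -0.8]
24 [-10.7 -18.1  -1.2]
32 [-15.5 -23.2  -1.6]
```

Call:
{"api": "play_rows", "payload": {"increments": [{"dx": -3,"dy": -6.3,"dz": -0.4,"rx": 0,"ry": 0,"rz": 0},{"dx": -6,"dy": -12.5,"dz": -0.8,"rx": 0,"ry": 0,"rz": 0},{"dx": -10.2,"dy": -18.1,"dz": -1.2,"rx": 0,"ry": 0,"rz": 0},{"dx": -15,"dy": -23.2,"dz": -1.6,"rx": 0,"ry": 0,"rz": 0}]}}

```text
t: 21.28
eef_pos: [520.0, -196.7, 455.3]
tcp_rot: [3.139, -0.005, 1.569]
ft_force: [2.4, 2.9, -0.9]
opening: 0.223
```

Run:
```python
from h import *
circ([8,16,24,32],r=51)
```

```text
g [ 520.4 -195.9  284. ] ang 137.7 r 50.7 F [ 2.4  2.9 -0.9] open 0.223
8 [-5.4 -4.6 -0.4]
16 [-11.6  -8.2  -0.8]
24 [-18.1 -10.9  -1.2]
32 [-25.  -12.6  -1.6]
```

Call:
{"api": "play_rows", "payload": {"increments": [{"dx": -5.4,"dy": -4.6,"dz": -0.4,"rx": 0,"ry": 0,"rz": 0},{"dx": -11.6,"dy": -8.2,"dz": -0.8,"rx": 0,"ry": 0,"rz": 0},{"dx": -18.1,"dy": -10.9,"dz": -1.2,"rx": 0,"ry": 0,"rz": 0}]}}

```text
t: 21.53
eef_pos: [508.9, -215.7, 456.4]
tcp_rot: [3.137, -0.004, 1.569]
ft_force: [9.6, 0.2, -4.1]
opening: 0.225
```

Run:
```python
from h import *
circ([8,16,24,32],r=50.5)
```

```text
g [ 509.6 -214.9  285.1] ang 162.6 r 50.6 F [ 9.6  0.2 -4.1] open 0.225
8 [-6.9 -1.6 -0.4]
16 [-13.9  -2.2  -0.8]
24 [-20.9  -1.9  -1.2]
32 [-27.8  -0.5  -1.5]
```

Call:
{"api": "play_rows", "payload": {"increments": [{"dx": -6.9,"dy": -1,"dz": -0.2,"rx": 0,"ry": 0,"rz": 0},{"dx": -13.9,"dy": -1.4,"dz": -0.6,"rx": 0,"ry": 0,"rz": 0},{"dx": -20.9,"dy": -1.1,"dz": -1,"rx": 0,"ry": 0,"rz": 0}]}}

```text
t: 21.78
eef_pos: [507.4, -234.8, 457.0]
tcp_rot: [3.14, -0.015, 1.567]
ft_force: [2.6, 45.4, 5.4]
opening: 0.225
```

Run:
```python
from h import *
circ([8,16,24,32],(558.4,-229.6),r=50)
```

```text
g [ 507.8 -232.2  285.7] ang -177.1 r 50.7 F [ 2.6 45.4  5.4] open 0.225
8 [-6.9  1.6 -0.5]
16 [-13.6   3.4  -0.9]
24 [-20.    6.1  -1.4]
32 [-26.    9.7  -1.8]
```

Run:
```python
from h import *
from scipy.optimize import least_squares
P=np.array([(592.8,-193.2),(585.3,-187.1),(544.2,-180.8),(520.4,-195.9),(509.6,-214.9),(507.8,-232.2)])
f=least_squares(lambda c:np.hypot(*(P-c).T)-50,[558,-230]);print(f.x,f.fun)
circ([-a for a in (2,10,22,37,52,67,82,97)],f.x)
```

```text
[ 557.74572801 -228.90867463] [ 0.039099    0.07197998 -0.02069107 -0.15748801  0.1423383   0.05405647]
g [ 507.8 -232.2  285.7] ang -176.3 r 50.1 F [ 2.6 45.4  5.4] open 0.225
-2 [1.7 0.  0.1]
-10 [8.7 0.3 0.6]
-22 [18.9  2.4  1.3]
-37 [30.7  8.1  2.1]
-52 [40.6 16.6  3. ]
-67 [48.  27.3  3.8]
-82 [52.3 39.6  4.5]
-97 [53.3 52.6  5.2]
```

Call:
{"api": "play_rows", "payload": {"increments": [{"dx": 1.7,"dy": 0,"dz": 0.1,"rx": 0,"ry": 0,"rz": 0},{"dx": 8.7,"dy": 0.3,"dz": 0.6,"rx": 0,"ry": 0,"rz": 0},{"dx": 18.9,"dy": 2.4,"dz": 1.3,"rx": 0,"ry": 0,"rz": 0},{"dx": 30.7,"dy": 8.1,"dz": 2.1,"rx": 0,"ry": 0,"rz": 0},{"dx": 40.6,"dy": 16.6,"dz": 3,"rx": 0,"ry": 0,"rz": 0},{"dx": 48,"dy": 27.3,"dz": 3.8,"rx": 0,"ry": 0,"rz": 0},{"dx": 52.3,"dy": 39.6,"dz": 4.5,"rx": 0,"ry": 0,"rz": 0},{"dx": 53.3,"dy": 52.6,"dz": 5.2,"rx": 0,"ry": 0,"rz": 0}]}}

```text
t: 22.45
eef_pos: [560.6, -182.1, 452.9]
tcp_rot: [3.139, -0.01, 1.568]
ft_force: [-2.9, -18.9, 0.1]
opening: 0.224
```

```bash
sed -i 's/C=(557.9,-230.0)/C=(557.75,-228.9)/' h.py
python3 - <<'E'
from h import *
circ([-16*a for a in range(1,9)])
print(env.state()['tcp_rot'])
E
```

```text
g [ 561.  -180.4  281.6] ang 86.2 r 48.6 F [ -2.9 -18.9   0.1] open 0.224
-16 [-1.4 13.7  0.7]
-32 [-7.9 26.   1.4]
-48 [-17.5  36.1   2. ]
-64 [-29.5  43.1   2.6]
-80 [-43.   46.6   3.2]
-96 [-56.9  46.2   3.8]
-112 [-70.2  42.    4.4]
-128 [-81.8  34.2   4.9]
[ 3.13944472 -0.00994609  1.56773449]
```

```bash
python3 - <<'E'
import re
t=open('h.py').read()
t=t.replace("    for a in angs:\n","    Rt=R.from_euler('xyz',[np.pi,0,np.pi/2]).as_matrix(); rv=R.from_matrix(Rm.T@Rt).as_rotvec(); print('rv',(rv/np.radians(6)).round(2)); off=[0,0,env.grasp_offset]; T0=g-Rm@off\n    for a in angs:\n")
t=t.replace("        d=Rm.T@d; print(a,d.round(1))","        d=Rm.T@(g+d-Rt@off-T0); print(a,d.round(1))")
open('h.py','w').write(t)
E
python3 - <<'E'
from h import *
circ([-16*a for a in range(1,9)])
E
```

```text
g [ 561.  -180.4  281.6] ang 86.2 r 48.6 F [ -2.9 -18.9   0.1] open 0.224
rv [ 0.02 -0.09 -0.03]
-16 [ 0.3 14.1  0.7]
-32 [-6.2 26.4  1.4]
-48 [-15.8  36.5   2. ]
-64 [-27.8  43.5   2.7]
-80 [-41.3  47.    3.2]
-96 [-55.2  46.5   3.8]
-112 [-68.5  42.3   4.4]
-128 [-80.1  34.6   5. ]
```

Call:
{"api": "play_rows", "payload": {"increments": [{"dx": 0.3,"dy": 14.1,"dz": 0.7,"rx": 0,"ry": -0.09,"rz": 0},{"dx": -6.2,"dy": 26.4,"dz": 1.4,"rx": 0,"ry": -0.09,"rz": 0},{"dx": -15.8,"dy": 36.5,"dz": 2,"rx": 0,"ry": -0.09,"rz": 0},{"dx": -27.8,"dy": 43.5,"dz": 2.7,"rx": 0,"ry": -0.09,"rz": 0},{"dx": -41.3,"dy": 47,"dz": 3.2,"rx": 0,"ry": -0.09,"rz": 0},{"dx": -55.2,"dy": 46.5,"dz": 3.8,"rx": 0,"ry": -0.09,"rz": 0},{"dx": -68.5,"dy": 42.3,"dz": 4.4,"rx": 0,"ry": -0.09,"rz": 0},{"dx": -80.1,"dy": 34.6,"dz": 5,"rx": 0,"ry": -0.09,"rz": 0}]}}

```text
t: 23.12
eef_pos: [595.4, -262.9, 447.3]
tcp_rot: [3.138, 0.0, 1.568]
ft_force: [1.5, 1.9, 3.5]
opening: 0.223
```

Run:
```python
from h import *
circ([-16*a for a in range(1,9)])
```

```text
g [ 596.1 -263.   276. ] ang -41.7 r 51.3 F [1.5 1.9 3.5] open 0.223
rv [ 0.04  0.   -0.03]
-16 [ -8.3 -10.8   0.7]
-32 [-14.1 -23.5   1.3]
-48 [-16.1 -37.3   2. ]
-64 [-14.3 -51.1   2.6]
-80 [ -8.7 -63.8   3.3]
-96 [  0.1 -74.6   4. ]
-112 [ 11.6 -82.5   4.6]
-128 [ 24.8 -86.9   5.3]
```

Call:
{"api": "play_rows", "payload": {"increments": [{"dx": -8.3,"dy": -10.8,"dz": 0.7,"rx": 0,"ry": 0,"rz": 0},{"dx": -14.1,"dy": -23.5,"dz": 1.3,"rx": 0,"ry": 0,"rz": 0},{"dx": -16.1,"dy": -37.3,"dz": 2,"rx": 0,"ry": 0,"rz": 0},{"dx": -14.3,"dy": -51.1,"dz": 2.6,"rx": 0,"ry": 0,"rz": 0},{"dx": -8.7,"dy": -63.8,"dz": 3.3,"rx": 0,"ry": 0,"rz": 0},{"dx": 0.1,"dy": -74.6,"dz": 4,"rx": 0,"ry": 0,"rz": 0},{"dx": 11.6,"dy": -82.5,"dz": 4.6,"rx": 0,"ry": 0,"rz": 0},{"dx": 24.8,"dy": -86.9,"dz": 5.3,"rx": 0,"ry": 0,"rz": 0}]}}

```text
t: 23.78
eef_pos: [507.3, -237.7, 441.5]
tcp_rot: [3.137, 0.001, 1.567]
ft_force: [13.3, 0.3, -5.3]
opening: 0.221
```

Run:
```python
from h import *
circ([-16*a for a in range(1,9)])
```

```text
g [ 508.1 -237.9  270.2] ang -169.8 r 50.5 F [13.3  0.3 -5.3] open 0.221
rv [ 0.05  0.01 -0.04]
-16 [13.8  0.7  0.7]
-32 [27.3  4.   1.4]
-48 [39.5 10.8  2.1]
-64 [49.2 20.7  2.9]
-80 [55.8 33.   3.7]
-96 [58.8 46.6  4.4]
-112 [58.  60.4  5.2]
-128 [53.3 73.6  6. ]
```

Call:
{"api": "play_rows", "payload": {"increments": [{"dx": 13.8,"dy": 0.7,"dz": 0.7,"rx": 0,"ry": 0,"rz": 0},{"dx": 27.3,"dy": 4,"dz": 1.4,"rx": 0,"ry": 0,"rz": 0},{"dx": 39.5,"dy": 10.8,"dz": 2.1,"rx": 0,"ry": 0,"rz": 0},{"dx": 49.2,"dy": 20.7,"dz": 2.9,"rx": 0,"ry": 0,"rz": 0},{"dx": 55.8,"dy": 33,"dz": 3.7,"rx": 0,"ry": 0,"rz": 0},{"dx": 58.8,"dy": 46.6,"dz": 4.4,"rx": 0,"ry": 0,"rz": 0},{"dx": 58,"dy": 60.4,"dz": 5.2,"rx": 0,"ry": 0,"rz": 0},{"dx": 53.3,"dy": 73.6,"dz": 6,"rx": 0,"ry": 0,"rz": 0}]}}

```text
t: 24.45
eef_pos: [580.8, -185.1, 435.8]
tcp_rot: [3.14, 0.004, 1.568]
ft_force: [-9.8, -14.7, 4.6]
opening: 0.225
```

Run:
```python
from h import *
circ([-16*a for a in range(1,9)])
```

```text
g [ 581.1 -185.9  264.5] ang 61.5 r 49.0 F [ -9.8 -14.7   4.6] open 0.225
rv [ 0.02  0.04 -0.03]
-16 [-8.1 12.   0.8]
-32 [-19.1  20.5   1.5]
-48 [-32.   25.7   2.3]
-64 [-45.9  27.    3.1]
-80 [-59.6  24.5   3.9]
-96 [-72.   18.3   4.6]
-112 [-82.3   9.    5.4]
-128 [-89.6  -2.9   6.1]
```

Call:
{"api": "play_rows", "payload": {"increments": [{"dx": -8.1,"dy": 12,"dz": 0.8,"rx": 0,"ry": 0,"rz": 0},{"dx": -19.1,"dy": 20.5,"dz": 1.5,"rx": 0,"ry": 0,"rz": 0},{"dx": -32,"dy": 25.7,"dz": 2.3,"rx": 0,"ry": 0,"rz": 0},{"dx": -45.9,"dy": 27,"dz": 3.1,"rx": 0,"ry": 0,"rz": 0},{"dx": -59.6,"dy": 24.5,"dz": 3.9,"rx": 0,"ry": 0,"rz": 0},{"dx": -72,"dy": 18.3,"dz": 4.6,"rx": 0,"ry": 0,"rz": 0},{"dx": -82.3,"dy": 9,"dz": 5.4,"rx": 0,"ry": 0,"rz": 0},{"dx": -89.6,"dy": -2.9,"dz": 6.1,"rx": 0,"ry": 0,"rz": 0}]}}

```text
t: 25.12
eef_pos: [576.9, -275.8, 430.1]
tcp_rot: [3.139, 0.005, 1.568]
ft_force: [1.5, 1.6, 3.9]
opening: 0.216
```

Run:
```python
from h import *
circ([-14*a for a in range(1,9)])
```

```text
g [ 577.4 -276.8  258.8] ang -67.7 r 51.7 F [1.5 1.6 3.9] open 0.216
rv [ 0.03  0.05 -0.03]
-14 [ -2.6 -11.9   0.6]
-28 [ -2.9 -24.1   1.2]
-42 [ -0.2 -36.    1.8]
-56 [  5.2 -46.9   2.3]
-70 [ 13.1 -56.2   2.9]
-84 [ 23.  -63.2   3.4]
-98 [ 34.4 -67.7   4. ]
-112 [ 46.5 -69.3   4.5]
```

Call:
{"api": "play_rows", "payload": {"increments": [{"dx": -2.6,"dy": -11.9,"dz": 0.6,"rx": 0,"ry": 0,"rz": 0},{"dx": -2.9,"dy": -24.1,"dz": 1.2,"rx": 0,"ry": 0,"rz": 0},{"dx": -0.2,"dy": -36,"dz": 1.8,"rx": 0,"ry": 0,"rz": 0},{"dx": 5.2,"dy": -46.9,"dz": 2.3,"rx": 0,"ry": 0,"rz": 0},{"dx": 13.1,"dy": -56.2,"dz": 2.9,"rx": 0,"ry": 0,"rz": 0},{"dx": 23,"dy": -63.2,"dz": 3.4,"rx": 0,"ry": 0,"rz": 0}]}}

```text
t: 25.62
eef_pos: [512.3, -252.5, 426.3]
tcp_rot: [3.138, 0.005, 1.566]
ft_force: [12.3, 3.7, -1.2]
opening: 0.224
```

Run:
```python
from h import *
circ([-10*a for a in range(1,9)])
shot('scene','s20',(310,120,430,230),6)
```

```text
g [ 513.  -253.4  255. ] ang -151.3 r 51.0 F [12.3  3.7 -1.2] open 0.224
rv [ 0.04  0.05 -0.04]
-10 [ 7.6 -2.   0.4]
-20 [16.1 -4.1  0.8]
-30 [24.8 -4.7  1.2]
-40 [33.4 -3.7  1.6]
-50 [41.8 -1.3  2. ]
-60 [49.6  2.5  2.4]
-70 [56.7  7.6  2.9]
-80 [62.7 13.9  3.3]
```

View pics/s20.png

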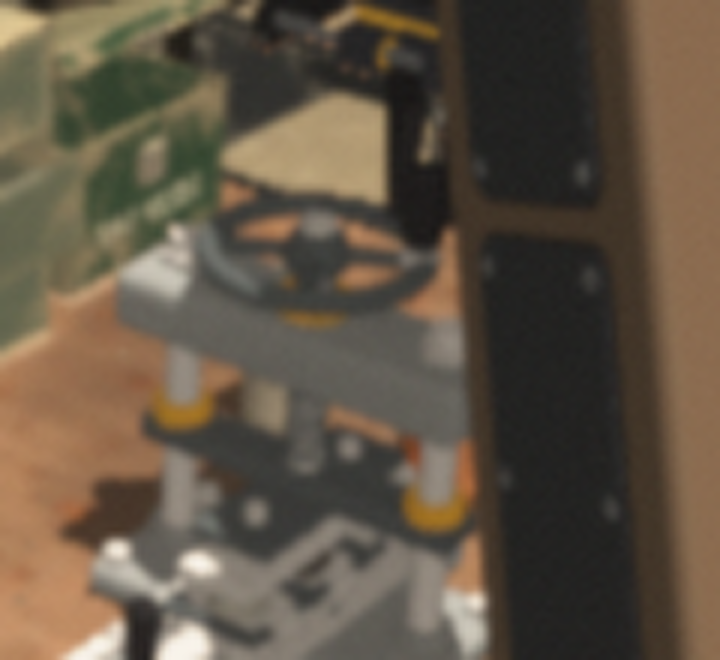

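Call:
{"api": "play_rows", "payload": {"increments": [{"dx": 7.6,"dy": -2,"dz": 0.4,"rx": 0,"ry": 0,"rz": 0},{"dx": 16.1,"dy": -4.1,"dz": 0.8,"rx": 0,"ry": 0,"rz": 0},{"dx": 24.8,"dy": -4.7,"dz": 1.2,"rx": 0,"ry": 0,"rz": 0},{"dx": 33.4,"dy": -3.7,"dz": 1.6,"rx": 0,"ry": 0,"rz": 0},{"dx": 41.8,"dy": -1.3,"dz": 2,"rx": 0,"ry": 0,"rz": 0},{"dx": 49.6,"dy": 2.5,"dz": 2.4,"rx": 0,"ry": 0,"rz": 0},{"dx": 57,"dy": 8,"dz": 2.9,"rx": 0,"ry": 0,"rz": 0},{"dx": 57,"dy": 8,"dz": 2.9,"rx": 0,"ry": 0,"rz": 0}]}}

```text
t: 26.33
eef_pos: [520.5, -194.1, 423.2]
tcp_rot: [3.134, 0.007, 1.567]
ft_force: [12.8, -10.3, -5.1]
opening: 0.224
```

Run:
```python
from h import *
circ([-5])
shot('scene','s21',(310,120,430,230),6)
```

```text
g [ 521.8 -195.4  251.9] ang 137.0 r 49.1 F [ 12.8 -10.3  -5.1] open 0.224
rv [ 0.07  0.07 -0.03]
-5 [2.4 3.8 0.2]
```

View pics/s21.png

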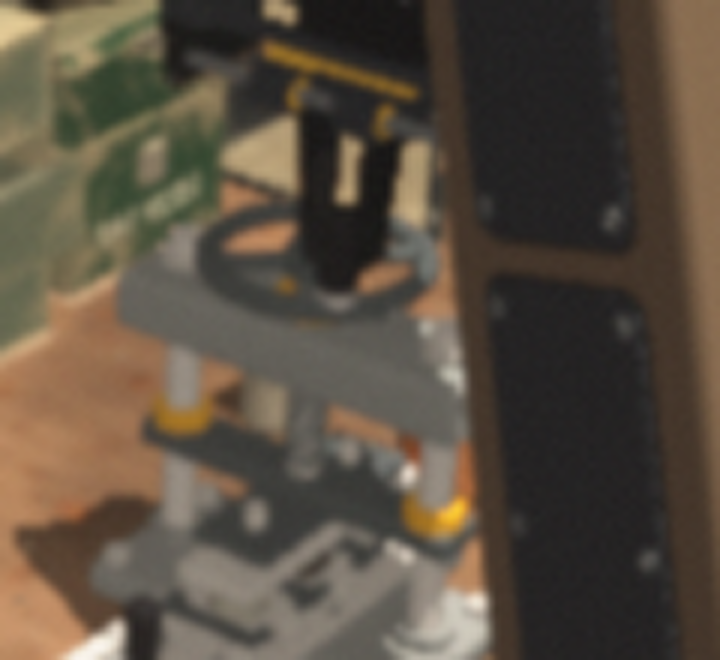

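Call:
{"api": "play_rows", "payload": {"increments": [{"dx": 0,"dy": 0,"dz": 0,"rx": 0,"ry": 0,"rz": 0},{"dx": 0,"dy": 0,"dz": 0,"rx": 0,"ry": 0,"rz": 0},{"dx": 0,"dy": 0,"dz": 0,"rx": 0,"ry": 0,"rz": 0},{"dx": 0,"dy": 0,"dz": 0,"rx": 0,"ry": 0,"rz": 0},{"dx": 0,"dy": 0,"dz": 0,"rx": 0,"ry": 0,"rz": 0},{"dx": 0,"dy": 0,"dz": 0,"rx": 0,"ry": 0,"rz": 0},{"dx": 0,"dy": 0,"dz": 0,"rx": 0,"ry": 0,"rz": 0},{"dx": 0,"dy": 0,"dz": 0,"rx": 0,"ry": 0,"rz": 0}], "fingers": 0.5}}

```text
t: 27.05
eef_pos: [520.2, -194.4, 423.2]
tcp_rot: [3.134, 0.007, 1.567]
ft_force: [-0.0, -0.6, 0.3]
opening: 0.501
```

Call:
{"api": "play_rows", "payload": {"increments": [{"dx": 0,"dy": 0,"dz": 0,"rx": 0,"ry": 0,"rz": 0},{"dx": 0,"dy": 0,"dz": 0,"rx": 0,"ry": 0,"rz": 0},{"dx": 0,"dy": 0,"dz": 0,"rx": 0,"ry": 0,"rz": 0},{"dx": 0,"dy": 0,"dz": 0,"rx": 0,"ry": 0,"rz": 0},{"dx": 0,"dy": 0,"dz": 0,"rx": 0,"ry": 0,"rz": 0},{"dx": 0,"dy": 0,"dz": 0,"rx": 0,"ry": 0,"rz": 0},{"dx": 0,"dy": 0,"dz": 0,"rx": 0,"ry": 0,"rz": 0},{"dx": 0,"dy": 0,"dz": 0,"rx": 0,"ry": 0,"rz": 0}]}}

```text
t: 27.72
eef_pos: [520.2, -194.4, 423.2]
tcp_rot: [3.134, 0.007, 1.567]
ft_force: [0.3, 0.8, 0.5]
opening: 0.503
```

Run:
```python
from h import *
circ([-5])
shot('wrist','w22',(160,40,480,280),2.5)
shot('scene','s22',(310,120,430,230),6)
```

```text
g [ 521.5 -195.6  251.9] ang 137.5 r 49.2 F [0.3 0.8 0.5] open 0.503
rv [ 0.07  0.07 -0.03]
-5 [2.4 3.8 0.2]
```

View pics/w22.png

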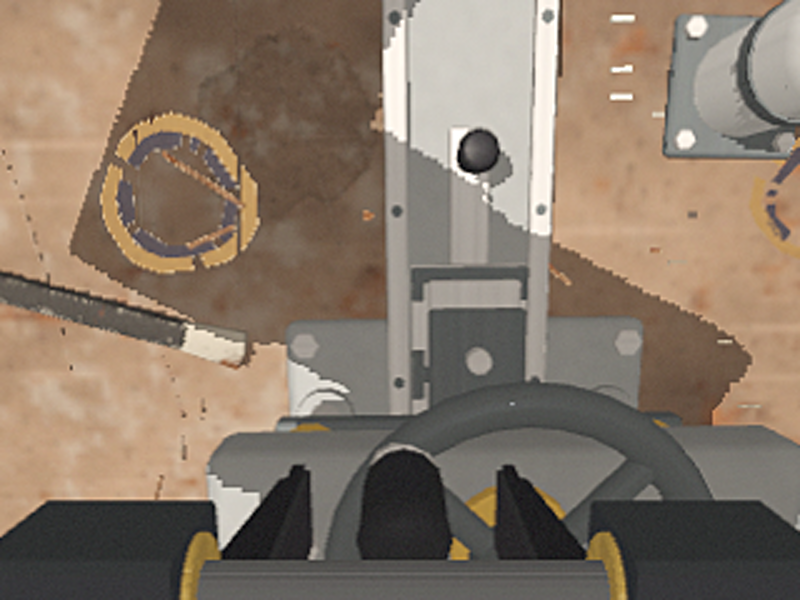

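View pics/s22.png

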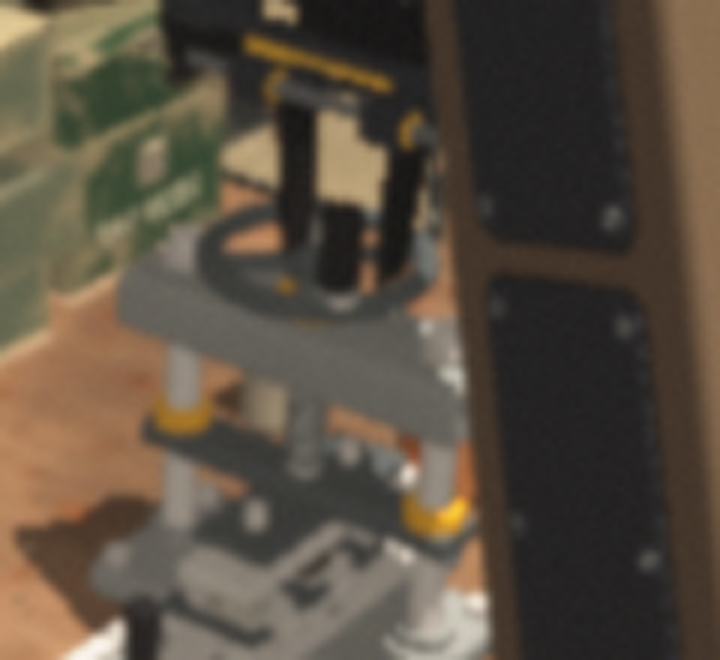

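Run:
```python
from h import *
print(pt('w22',478,150,79))
```

```text
[555.34754883 -94.58177012  79.        ]
```

Call:
{"api": "play_rows", "payload": {"increments": [{"dx": 0,"dy": 0,"dz": 0,"rx": 0,"ry": 0,"rz": 0},{"dx": 0,"dy": 0,"dz": 0,"rx": 0,"ry": 0,"rz": 0},{"dx": 0,"dy": 0,"dz": 0,"rx": 0,"ry": 0,"rz": 0},{"dx": 0,"dy": 0,"dz": 0,"rx": 0,"ry": 0,"rz": 0},{"dx": 0,"dy": 0,"dz": 0,"rx": 0,"ry": 0,"rz": 0},{"dx": 0,"dy": 0,"dz": 0,"rx": 0,"ry": 0,"rz": 0},{"dx": 0,"dy": 0,"dz": 0,"rx": 0,"ry": 0,"rz": 0}], "fingers": 0}}

```text
t: 28.4
eef_pos: [520.3, -194.4, 423.2]
tcp_rot: [3.134, 0.007, 1.567]
ft_force: [2.3, -1.4, -0.1]
opening: 0.221
```

Run:
```python
from h import *
circ([16*a for a in range(1,9)])
```

```text
g [ 521.6 -195.6  251.9] ang 137.4 r 49.2 F [ 2.3 -1.4 -0.1] open 0.221
rv [ 0.07  0.07 -0.03]
16 [-12.1  -7.2  -0.7]
32 [-25.3 -11.6  -1.3]
48 [-39.3 -12.1  -2. ]
64 [-52.8  -8.9  -2.5]
80 [-64.9  -2.   -3.1]
96 [-74.6   8.   -3.7]
112 [-81.3  20.2  -4.3]
128 [-84.3  33.8  -4.8]
```

Call:
{"api": "play_rows", "payload": {"increments": [{"dx": -12.1,"dy": -7.2,"dz": -0.7,"rx": 0.07,"ry": 0.07,"rz": 0},{"dx": -25.3,"dy": -11.6,"dz": -1.3,"rx": 0.07,"ry": 0.07,"rz": 0},{"dx": -39.3,"dy": -12.1,"dz": -2,"rx": 0.07,"ry": 0.07,"rz": 0},{"dx": -52.8,"dy": -8.9,"dz": -2.5,"rx": 0.07,"ry": 0.07,"rz": 0},{"dx": -64.9,"dy": -2,"dz": -3.1,"rx": 0.07,"ry": 0.07,"rz": 0},{"dx": -74.6,"dy": 8,"dz": -3.7,"rx": 0.07,"ry": 0.07,"rz": 0},{"dx": -81.3,"dy": 20.2,"dz": -4.3,"rx": 0.07,"ry": 0.07,"rz": 0},{"dx": -84.3,"dy": 33.8,"dz": -4.8,"rx": 0.07,"ry": 0.07,"rz": 0}]}}

```text
t: 29.07
eef_pos: [553.8, -280.3, 428.8]
tcp_rot: [-3.14, -0.001, 1.566]
ft_force: [-3.5, 5.5, 2.4]
opening: 0.221
```

Run:
```python
from h import *
circ([16*a for a in range(1,9)])
```

```text
g [ 553.5 -280.2  257.5] ang -94.7 r 51.5 F [-3.5  5.5  2.4] open 0.221
rv [-0.01 -0.01 -0.04]
16 [ 2.4 13.7 -0.7]
32 [ 7.1 26.9 -1.5]
48 [15.2 38.2 -2.2]
64 [26.1 46.8 -2.9]
80 [38.9 52.1 -3.6]
96 [52.7 53.7 -4.3]
112 [66.5 51.4 -5. ]
128 [79.  45.4 -5.7]
```

Call:
{"api": "play_rows", "payload": {"increments": [{"dx": 2.4,"dy": 13.7,"dz": -0.7,"rx": 0,"ry": 0,"rz": 0},{"dx": 7.1,"dy": 26.9,"dz": -1.5,"rx": 0,"ry": 0,"rz": 0},{"dx": 15.2,"dy": 38.2,"dz": -2.2,"rx": 0,"ry": 0,"rz": 0},{"dx": 26.1,"dy": 46.8,"dz": -2.9,"rx": 0,"ry": 0,"rz": 0},{"dx": 38.9,"dy": 52.1,"dz": -3.6,"rx": 0,"ry": 0,"rz": 0},{"dx": 52.7,"dy": 53.7,"dz": -4.3,"rx": 0,"ry": 0,"rz": 0},{"dx": 66.5,"dy": 51.4,"dz": -5,"rx": 0,"ry": 0,"rz": 0},{"dx": 79,"dy": 45.4,"dz": -5.7,"rx": 0,"ry": 0,"rz": 0}]}}

```text
t: 29.73
eef_pos: [599.2, -200.4, 434.7]
tcp_rot: [-3.139, 0.001, 1.567]
ft_force: [-11.8, -13.3, 2.7]
opening: 0.226
```

Run:
```python
from h import *
circ([16*a for a in range(1,9)])
```

```text
g [ 598.7 -200.5  263.4] ang 34.7 r 49.8 F [-11.8 -13.3   2.7] open 0.226
rv [-0.03  0.01 -0.04]
16 [10.1 -9.8 -0.7]
32 [ 17.3 -21.8  -1.4]
48 [ 20.9 -35.2  -2.1]
64 [ 20.7 -49.1  -2.7]
80 [ 16.6 -62.4  -3.4]
96 [  9.1 -74.1  -4.1]
112 [ -1.4 -83.3  -4.7]
128 [-14.  -89.2  -5.4]
```

Force at about 18 N is radial; tolerable. Continuing.

Call:
{"api": "play_rows", "payload": {"increments": [{"dx": 9.6,"dy": -10.3,"dz": -0.7,"rx": 0,"ry": 0,"rz": 0},{"dx": 16.6,"dy": -22,"dz": -1.4,"rx": 0,"ry": 0,"rz": 0},{"dx": 20.2,"dy": -35.2,"dz": -2.1,"rx": 0,"ry": 0,"rz": 0},{"dx": 20,"dy": -49.1,"dz": -2.7,"rx": 0,"ry": 0,"rz": 0},{"dx": 16.2,"dy": -62,"dz": -3.4,"rx": 0,"ry": 0,"rz": 0},{"dx": 9.1,"dy": -73.5,"dz": -4.1,"rx": 0,"ry": 0,"rz": 0},{"dx": -1.4,"dy": -82.7,"dz": -4.7,"rx": 0,"ry": 0,"rz": 0},{"dx": -14,"dy": -88.6,"dz": -5.4,"rx": 0,"ry": 0,"rz": 0}]}}

```text
t: 30.4
eef_pos: [510.5, -213.0, 440.3]
tcp_rot: [3.141, 0.001, 1.568]
ft_force: [13.9, 0.1, -8.4]
opening: 0.225
```

Run:
```python
from h import *
circ([16*a for a in range(1,9)])
```

```text
g [ 510.6 -213.2  269. ] ang 161.6 r 49.7 F [13.9  0.1 -8.4] open 0.225
rv [ 0.01  0.01 -0.03]
16 [-13.8  -2.6  -0.7]
32 [-27.6  -1.2  -1.4]
48 [-40.5   3.9  -2.1]
64 [-51.5  12.5  -2.8]
80 [-59.8  23.7  -3.5]
96 [-64.6  36.7  -4.2]
112 [-65.6  50.6  -4.9]
128 [-62.8  64.3  -5.6]
```

Call:
{"api": "play_rows", "payload": {"increments": [{"dx": -13.8,"dy": -2.2,"dz": -0.5,"rx": 0,"ry": 0,"rz": 0},{"dx": -27.6,"dy": -0.8,"dz": -1.2,"rx": 0,"ry": 0,"rz": 0},{"dx": -40.5,"dy": 3.9,"dz": -1.9,"rx": 0,"ry": 0,"rz": 0},{"dx": -51.5,"dy": 12.5,"dz": -2.6,"rx": 0,"ry": 0,"rz": 0},{"dx": -59.8,"dy": 23.7,"dz": -3.3,"rx": 0,"ry": 0,"rz": 0},{"dx": -64.6,"dy": 36.7,"dz": -4,"rx": 0,"ry": 0,"rz": 0}]}}

```text
t: 30.9
eef_pos: [546.8, -278.6, 444.5]
tcp_rot: [-3.14, 0.001, 1.567]
ft_force: [-4.7, 1.0, 2.4]
opening: 0.219
```

Call:
{"api": "play_rows", "payload": {"increments": [{"dx": 0,"dy": 0,"dz": 0,"rx": 0,"ry": 0,"rz": 0},{"dx": 0,"dy": 0,"dz": 0,"rx": 0,"ry": 0,"rz": 0},{"dx": 0,"dy": 0,"dz": 0,"rx": 0,"ry": 0,"rz": 0},{"dx": 0,"dy": 0,"dz": 0,"rx": 0,"ry": 0,"rz": 0},{"dx": 0,"dy": 0,"dz": -20,"rx": 0,"ry": 0,"rz": 0},{"dx": 0,"dy": 0,"dz": -60,"rx": 0,"ry": 0,"rz": 0},{"dx": 0,"dy": 0,"dz": -90,"rx": 0,"ry": 0,"rz": 0}], "fingers": 0.6}}

```text
t: 31.48
eef_pos: [546.6, -278.0, 536.5]
tcp_rot: [-3.14, 0.001, 1.567]
ft_force: [-0.0, 0.2, 0.5]
opening: 0.586
```

Run:
```python
from h import *
s,Rm,g=grasp();print(g,s['ft_force'])
shot('wrist','w23',(160,40,480,280),2.5)
shot('scene','s23',(310,120,430,230),6)
print(to((556.5,-95,360),np.pi/2))
```

```text
[ 546.31919493 -278.23089218  365.24040895] [-0.01224888  0.23185005  0.50171276]
(array([182.9,   9.5,   7.6]), array([ 0.05,  0.06, -0.03]), array([ 547.3, -278.9,  368.6]))
```

View pics/w23.png

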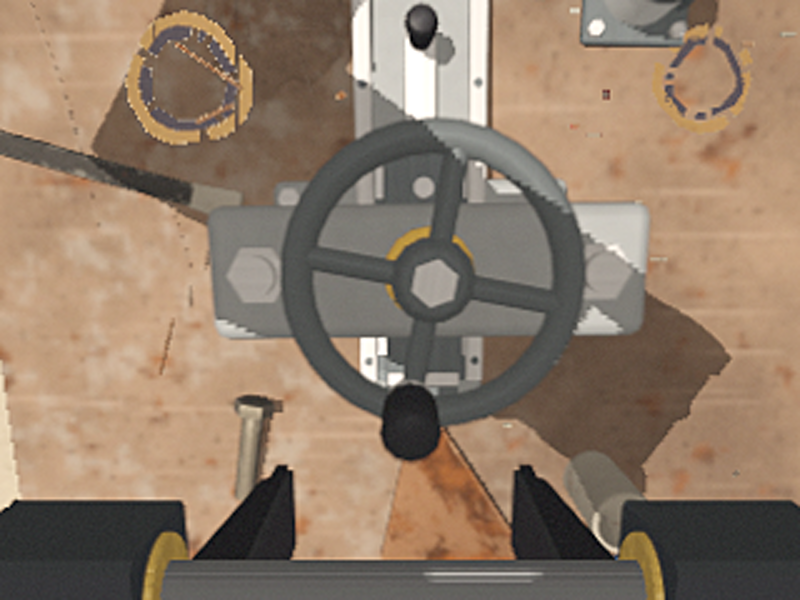

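View pics/s23.png

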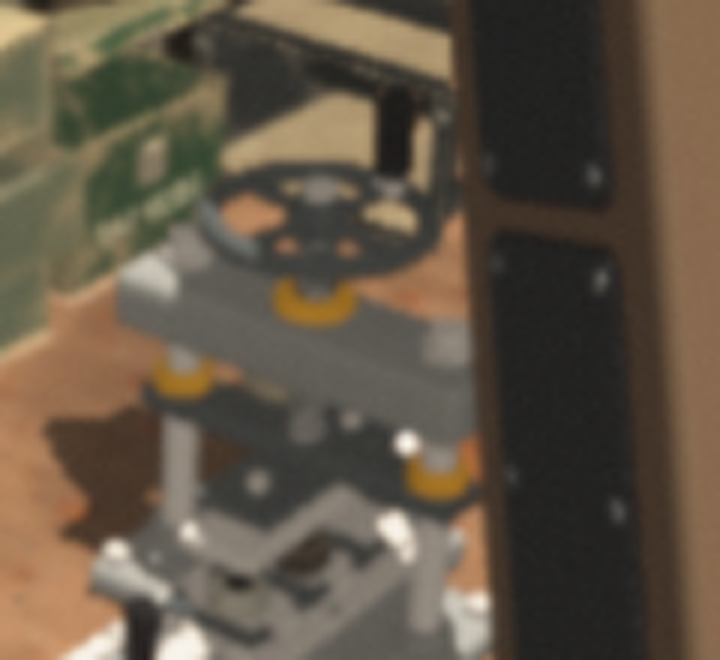

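Run:
```python
from h import *
for n in ('s18','s20','s21','s22','s23'):
    c,b,s=pickle.load(open(f'pics/{n}.pkl','rb'))
    im=c['image'].astype(int); sub=im[170:200,333:348]
    w=np.clip(sub[:,:,0]-sub[:,:,2]-60,0,None)*(sub[:,:,1]-sub[:,:,2]>40)
    ys,xs=np.mgrid[170:200,333:348]
    sub2=im[190:212,375:392]; w2=np.clip(sub2[:,:,0]-sub2[:,:,2]-60,0,None)*(sub2[:,:,1]-sub2[:,:,2]>40); y2,_=np.mgrid[190:212,375:392]
    print(n,(w*ys).sum()/w.sum(),w.sum(),(w2*y2).sum()/max(1,w2.sum()),w2.sum())
```

```text
s18 181.3568253968254 1575 198.16491375683634 2377
s20 188.13260340632604 1644 204.33021952358712 2141
s21 188.9895409645555 1721 205.21149732620322 3740
s22 189.01521357519016 1709 205.19371305749598 3722
s23 182.98323699421965 1730 199.33762200532388 2254
```

Run:
```python
from h import *
for n in ('s18','s20','s21','s22','s23'):
    c,b,s=pickle.load(open(f'pics/{n}.pkl','rb'))
    im=c['image'].astype(float).mean(2); sub=im[192:212,348:358]
    w=np.clip(sub-85,0,None)
    print(n); print(sub[:, 2:8].mean(1).round(0))
```

```text
s18
[ 67.  72.  69.  65.  75.  90.  99.  94.  77.  62.  58.  60.  66.  82.
 104. 121. 127. 128. 128. 125.]
s20
[65. 58. 57. 58. 59. 60. 60. 58. 57. 57. 62. 78. 93. 98. 93. 77. 61. 57.
 58. 63.]
s21
[ 73.  63.  59.  58.  58.  60.  62.  64.  67.  68.  69.  81.  95. 102.
 104.  94.  77.  63.  58.  60.]
s22
[ 73.  64.  58.  58.  58.  60.  62.  63.  67.  68.  69.  81.  96. 102.
 103.  94.  77.  62.  58.  60.]
s23
[ 60.  60.  58.  57.  57.  61.  75.  90.  97.  89.  72.  61.  58.  59.
  65.  82. 105. 119. 125. 127.]
```

Call:
{"api": "play_rows", "payload": {"increments": [{"dx": 0.3,"dy": -0.5,"dz": 35,"rx": 0.05,"ry": 0.06,"rz": 0},{"dx": 0.3,"dy": -0.5,"dz": 70,"rx": 0.05,"ry": 0.06,"rz": 0},{"dx": 0.3,"dy": -0.5,"dz": 92,"rx": 0.05,"ry": 0.06,"rz": 0},{"dx": 0.3,"dy": -0.5,"dz": 95,"rx": 0.05,"ry": 0.06,"rz": 0},{"dx": 0.3,"dy": -0.5,"dz": 95,"rx": 0.05,"ry": 0.06,"rz": 0}]}}

```text
t: 32.0
eef_pos: [546.3, -277.9, 443.8]
tcp_rot: [-3.14, -0.002, 1.568]
ft_force: [0.3, 0.8, 1.3]
opening: 0.6
```

Run:
```python
from h import *
s,Rm,g=grasp();print(g,s['ft_force'],s['tcp_rot'])
shot('wrist','w24',WB,3.3)
```

```text
[ 545.92064397 -277.58195439  272.47048013] [0.3327716  0.84102609 1.3332084 ] [-3.13958850e+00 -2.00852304e-03  1.56756224e+00]
```

View pics/w24.png

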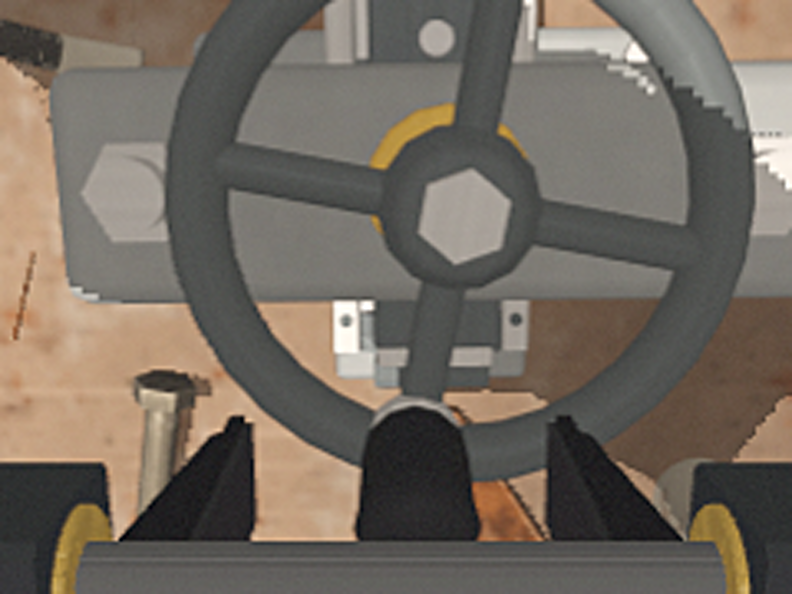

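Call:
{"api": "play_rows", "payload": {"increments": [{"dx": 0,"dy": 1,"dz": 0,"rx": 0,"ry": 0,"rz": 0},{"dx": 0,"dy": 1,"dz": 0,"rx": 0,"ry": 0,"rz": 0},{"dx": 0,"dy": 1,"dz": 0,"rx": 0,"ry": 0,"rz": 0},{"dx": 0,"dy": 1,"dz": 0,"rx": 0,"ry": 0,"rz": 0},{"dx": 0,"dy": 1,"dz": 0,"rx": 0,"ry": 0,"rz": 0},{"dx": 0,"dy": 1,"dz": 0,"rx": 0,"ry": 0,"rz": 0},{"dx": 0,"dy": 1,"dz": 0,"rx": 0,"ry": 0,"rz": 0},{"dx": 0,"dy": 1,"dz": 0,"rx": 0,"ry": 0,"rz": 0}], "fingers": 0}}

```text
t: 32.72
eef_pos: [547.4, -278.0, 445.6]
tcp_rot: [3.141, -0.0, 1.568]
ft_force: [0.4, 0.2, 2.3]
opening: 0.223
```

Run:
```python
from h import *
circ([-16*a for a in range(1,9)])
```

```text
g [ 547.5 -278.   274.3] ang -101.8 r 50.1 F [0.4 0.2 2.3] open 0.223
rv [ 0.01 -0.   -0.03]
-16 [  4.8 -13.    0.7]
-32 [ 12.9 -24.3   1.4]
-48 [ 23.8 -33.    2.1]
-64 [ 36.7 -38.3   2.8]
-80 [ 50.5 -39.8   3.6]
-96 [ 64.2 -37.5   4.3]
-112 [ 76.8 -31.5   5. ]
-128 [ 87.2 -22.3   5.7]
```

Call:
{"api": "play_rows", "payload": {"increments": [{"dx": 4.8,"dy": -13,"dz": 0.7,"rx": 0,"ry": 0,"rz": 0},{"dx": 12.9,"dy": -24.3,"dz": 1.4,"rx": 0,"ry": 0,"rz": 0},{"dx": 23.8,"dy": -33,"dz": 2.1,"rx": 0,"ry": 0,"rz": 0},{"dx": 36.7,"dy": -38.3,"dz": 2.8,"rx": 0,"ry": 0,"rz": 0},{"dx": 50.5,"dy": -39.8,"dz": 3.6,"rx": 0,"ry": 0,"rz": 0},{"dx": 64.2,"dy": -37.5,"dz": 4.3,"rx": 0,"ry": 0,"rz": 0},{"dx": 76.8,"dy": -31.5,"dz": 5,"rx": 0,"ry": 0,"rz": 0},{"dx": 87.2,"dy": -22.3,"dz": 5.7,"rx": 0,"ry": 0,"rz": 0}]}}

```text
t: 33.38
eef_pos: [525.8, -190.0, 439.9]
tcp_rot: [3.14, 0.001, 1.568]
ft_force: [6.2, -11.6, -5.5]
opening: 0.221
```

Run:
```python
from h import *
circ([-16*a for a in range(1,9)])
```

```text
g [ 525.9 -190.1  268.6] ang 129.4 r 50.2 F [  6.2 -11.6  -5.5] open 0.221
rv [ 0.01  0.01 -0.03]
-16 [ 7.  12.1  0.7]
-32 [10.7 25.6  1.4]
-48 [10.6 39.5  2.2]
-64 [ 6.7 52.8  2.9]
-80 [-0.8 64.6  3.6]
-96 [-11.2  73.8   4.4]
-112 [-23.8  79.8   5.1]
-128 [-37.5  82.1   5.8]
```

Call:
{"api": "play_rows", "payload": {"increments": [{"dx": 7,"dy": 12.1,"dz": 0.7,"rx": 0,"ry": 0,"rz": 0},{"dx": 10.7,"dy": 25.6,"dz": 1.4,"rx": 0,"ry": 0,"rz": 0},{"dx": 10.6,"dy": 39.5,"dz": 2.2,"rx": 0,"ry": 0,"rz": 0},{"dx": 6.7,"dy": 52.8,"dz": 2.9,"rx": 0,"ry": 0,"rz": 0},{"dx": -0.8,"dy": 64.6,"dz": 3.6,"rx": 0,"ry": 0,"rz": 0},{"dx": -11.2,"dy": 73.8,"dz": 4.4,"rx": 0,"ry": 0,"rz": 0},{"dx": -23.8,"dy": 79.8,"dz": 5.1,"rx": 0,"ry": 0,"rz": 0},{"dx": -37.5,"dy": 82.1,"dz": 5.8,"rx": 0,"ry": 0,"rz": 0}]}}

```text
t: 34.05
eef_pos: [608.4, -227.3, 434.2]
tcp_rot: [-3.14, 0.0, 1.569]
ft_force: [-9.4, 1.5, 5.5]
opening: 0.224
```

Run:
```python
from h import *
circ([-16*a for a in range(1,9)])
```

```text
g [ 608.1 -227.4  262.9] ang 1.8 r 50.4 F [-9.4  1.5  5.5] open 0.224
rv [-0.01  0.   -0.02]
-16 [-13.9  -2.1   0.7]
-32 [-26.8  -7.4   1.4]
-48 [-37.7 -16.    2.2]
-64 [-45.9 -27.2   2.9]
-80 [-50.6 -40.3   3.6]
-96 [-51.6 -54.2   4.4]
-112 [-48.6 -67.8   5.1]
-128 [-42.1 -80.1   5.8]
```

Call:
{"api": "play_rows", "payload": {"increments": [{"dx": -13.9,"dy": -2.1,"dz": 0.7,"rx": 0,"ry": 0,"rz": 0},{"dx": -26.8,"dy": -7.4,"dz": 1.4,"rx": 0,"ry": 0,"rz": 0},{"dx": -37.7,"dy": -16,"dz": 2.2,"rx": 0,"ry": 0,"rz": 0},{"dx": -45.9,"dy": -27.2,"dz": 2.9,"rx": 0,"ry": 0,"rz": 0},{"dx": -50.6,"dy": -40.3,"dz": 3.6,"rx": 0,"ry": 0,"rz": 0},{"dx": -51.6,"dy": -54.2,"dz": 4.4,"rx": 0,"ry": 0,"rz": 0},{"dx": -48.6,"dy": -67.8,"dz": 5.1,"rx": 0,"ry": 0,"rz": 0},{"dx": -42.1,"dy": -80.1,"dz": 5.8,"rx": 0,"ry": 0,"rz": 0}]}}

```text
t: 34.72
eef_pos: [527.3, -269.2, 428.5]
tcp_rot: [3.142, -0.001, 1.568]
ft_force: [10.5, 10.4, 1.1]
opening: 0.223
```

Run:
```python
from h import *
circ([-14.5*a for a in range(1,9)])
shot('scene','s25',(310,120,430,230),6)
```

```text
g [ 527.3 -269.   257.2] ang -127.2 r 50.4 F [10.5 10.4  1.1] open 0.223
rv [ 0.   -0.01 -0.03]
-14.5 [ 9.3 -8.8  0.7]
-29.0 [ 20.  -15.3   1.3]
-43.5 [ 32.1 -19.    2. ]
-58.0 [ 44.7 -19.5   2.6]
-72.5 [ 57.1 -16.8   3.3]
-87.0 [ 68.3 -11.1   3.9]
-101.5 [77.8 -2.8  4.6]
-116.0 [84.9  7.7  5.2]
```

Call:
{"api": "play_rows", "payload": {"increments": [{"dx": 9.3,"dy": -8.8,"dz": 0.7,"rx": 0,"ry": 0,"rz": 0},{"dx": 20,"dy": -15.3,"dz": 1.3,"rx": 0,"ry": 0,"rz": 0},{"dx": 32.1,"dy": -19,"dz": 2,"rx": 0,"ry": 0,"rz": 0},{"dx": 44.7,"dy": -19.5,"dz": 2.6,"rx": 0,"ry": 0,"rz": 0},{"dx": 57.1,"dy": -16.8,"dz": 3.3,"rx": 0,"ry": 0,"rz": 0},{"dx": 68.3,"dy": -11.1,"dz": 3.9,"rx": 0,"ry": 0,"rz": 0},{"dx": 77.8,"dy": -2.8,"dz": 4.6,"rx": 0,"ry": 0,"rz": 0},{"dx": 84.5,"dy": 7,"dz": 5.2,"rx": 0,"ry": 0,"rz": 0}]}}

```text
t: 35.43
eef_pos: [533.5, -184.0, 423.4]
tcp_rot: [3.139, 0.003, 1.568]
ft_force: [6.5, -19.4, -4.6]
opening: 0.221
```

Run:
```python
from h import *
circ([-5])
shot('scene','s26',(310,120,430,230),6)
```

```text
g [ 533.9 -184.5  252.1] ang 118.2 r 50.4 F [  6.5 -19.4  -4.6] open 0.221
rv [ 0.02  0.03 -0.02]
-5 [1.1 4.5 0.2]
```

Call:
{"api": "play_rows", "payload": {"increments": [{"dx": 0,"dy": 0,"dz": 0,"rx": 0,"ry": 0,"rz": 0},{"dx": 0,"dy": 0,"dz": 0,"rx": 0,"ry": 0,"rz": 0},{"dx": 0,"dy": 0,"dz": 0,"rx": 0,"ry": 0,"rz": 0},{"dx": 0,"dy": 0,"dz": 0,"rx": 0,"ry": 0,"rz": 0},{"dx": 0,"dy": 0,"dz": 0,"rx": 0,"ry": 0,"rz": 0},{"dx": 0,"dy": 0,"dz": 0,"rx": 0,"ry": 0,"rz": 0},{"dx": 0,"dy": 0,"dz": 0,"rx": 0,"ry": 0,"rz": 0},{"dx": 0,"dy": 0,"dz": 0,"rx": 0,"ry": 0,"rz": 0}], "fingers": 0.5}}

```text
t: 36.15
eef_pos: [534.8, -183.5, 423.4]
tcp_rot: [3.139, 0.003, 1.568]
ft_force: [-0.9, -0.1, -0.3]
opening: 0.497
```

Call:
{"api": "play_rows", "payload": {"increments": [{"dx": 0,"dy": 0,"dz": 0,"rx": 0,"ry": 0,"rz": 0},{"dx": 0,"dy": 0,"dz": 0,"rx": 0,"ry": 0,"rz": 0},{"dx": 0,"dy": 0,"dz": 0,"rx": 0,"ry": 0,"rz": 0},{"dx": 0,"dy": 0,"dz": 0,"rx": 0,"ry": 0,"rz": 0},{"dx": 0,"dy": 0,"dz": 0,"rx": 0,"ry": 0,"rz": 0},{"dx": 0,"dy": 0,"dz": 0,"rx": 0,"ry": 0,"rz": 0},{"dx": 0,"dy": 0,"dz": 0,"rx": 0,"ry": 0,"rz": 0},{"dx": 0,"dy": 0,"dz": 0,"rx": 0,"ry": 0,"rz": 0}]}}

```text
t: 36.82
eef_pos: [534.8, -183.5, 423.4]
tcp_rot: [3.139, 0.002, 1.568]
ft_force: [-0.2, -0.1, 0.0]
opening: 0.501
```

Run:
```python
from h import *
shot('scene','s27',(310,120,430,230),6)
for n in ('s18','s23','s25','s20','s21','s22','s26','s27'):
    c,b,s=pickle.load(open(f'pics/{n}.pkl','rb'))
    im=c['image'].astype(float).mean(2); p=im[192:212,348:358][:,2:8].mean(1)
    k=np.argmax(p[:17]); w=np.clip(p-68,0,None); sl=slice(max(0,k-4),k+4); i=np.arange(20)
    # white collar
    I=c['image'].astype(int); sub=I[170:200,333:348]
    ww=np.clip(sub[:,:,0]-sub[:,:,2]-60,0,None)*(sub[:,:,1]-sub[:,:,2]>40); ys,_=np.mgrid[170:200,333:348]
    print(n,'dot',192+(w*i)[sl].sum()/w[sl].sum(),'collar',(ww*ys).sum()/ww.sum())
```

```text
s18 dot 208.5387634936212 collar 181.3568253968254
s23 dot 209.5 collar 182.98323699421965
s25 dot 204.73255055446836 collar 187.7603062426384
s20 dot 204.99103641456583 collar 188.13260340632604
s21 dot 205.38901601830665 collar 188.9895409645555
s22 dot 205.379179331307 collar 189.01521357519016
s26 dot 205.4504207830223 collar 189.20949554896143
s27 dot 205.51889791593078 collar 189.26300409117476
```

Call:
{"api": "play_rows", "payload": {"increments": [{"dx": 0,"dy": 0,"dz": 0,"rx": 0,"ry": 0,"rz": 0},{"dx": 0,"dy": 0,"dz": 0,"rx": 0,"ry": 0,"rz": 0},{"dx": 0,"dy": 0,"dz": 0,"rx": 0,"ry": 0,"rz": 0},{"dx": 0,"dy": 0,"dz": 0,"rx": 0,"ry": 0,"rz": 0},{"dx": 0,"dy": 0,"dz": 0,"rx": 0,"ry": 0,"rz": 0},{"dx": 0,"dy": 0,"dz": 0,"rx": 0,"ry": 0,"rz": 0},{"dx": 0,"dy": 0,"dz": 0,"rx": 0,"ry": 0,"rz": 0}], "fingers": 0}}

```text
t: 37.45
eef_pos: [534.8, -183.5, 423.4]
tcp_rot: [3.139, 0.003, 1.568]
ft_force: [0.9, 0.0, -1.0]
opening: 0.222
```

Run:
```python
from h import *
circ([16*a for a in range(1,9)])
```

```text
g [ 535.4 -184.   252.1] ang 116.5 r 50.2 F [ 0.9  0.  -1. ] open 0.222
rv [ 0.03  0.02 -0.02]
16 [ -8.5 -10.8  -0.7]
32 [-19.3 -19.7  -1.4]
48 [-32.1 -25.2  -2.1]
64 [-45.9 -27.   -2.8]
80 [-59.6 -24.9  -3.5]
96 [-72.3 -19.1  -4.1]
112 [-82.9 -10.   -4.8]
128 [-90.5   1.6  -5.5]
```

Call:
{"api": "play_rows", "payload": {"increments": [{"dx": -8.5,"dy": -10.8,"dz": -0.7,"rx": 0,"ry": 0,"rz": 0},{"dx": -19.3,"dy": -19.7,"dz": -1.4,"rx": 0,"ry": 0,"rz": 0},{"dx": -32.1,"dy": -25.2,"dz": -2.1,"rx": 0,"ry": 0,"rz": 0},{"dx": -45.9,"dy": -27,"dz": -2.8,"rx": 0,"ry": 0,"rz": 0},{"dx": -59.6,"dy": -24.9,"dz": -3.5,"rx": 0,"ry": 0,"rz": 0},{"dx": -72.3,"dy": -19.1,"dz": -4.1,"rx": 0,"ry": 0,"rz": 0},{"dx": -82.9,"dy": -10,"dz": -4.8,"rx": 0,"ry": 0,"rz": 0},{"dx": -90.5,"dy": 1.6,"dz": -5.5,"rx": 0,"ry": 0,"rz": 0}]}}

```text
t: 38.12
eef_pos: [536.6, -274.7, 429.1]
tcp_rot: [3.139, -0.0, 1.567]
ft_force: [2.7, 15.5, 1.8]
opening: 0.224
```

Run:
```python
from h import *
circ([16*a for a in range(1,9)])
```

```text
g [ 537.1 -274.6  257.8] ang -114.3 r 50.2 F [ 2.7 15.5  1.8] open 0.224
rv [ 0.03 -0.   -0.03]
16 [-3.6 13.9 -0.7]
32 [-3.7 27.8 -1.3]
48 [ 0.1 41.2 -2. ]
64 [ 7.5 53.  -2.7]
80 [17.8 62.4 -3.4]
96 [30.3 68.5 -4.1]
112 [44.  70.9 -4.8]
128 [57.9 69.5 -5.5]
```

Call:
{"api": "play_rows", "payload": {"increments": [{"dx": -3.2,"dy": 13.9,"dz": -0.7,"rx": 0,"ry": 0,"rz": 0},{"dx": -3.2,"dy": 27.8,"dz": -1.3,"rx": 0,"ry": 0,"rz": 0},{"dx": 0.3,"dy": 41.2,"dz": -2,"rx": 0,"ry": 0,"rz": 0},{"dx": 7.5,"dy": 53,"dz": -2.7,"rx": 0,"ry": 0,"rz": 0},{"dx": 17.8,"dy": 62.4,"dz": -3.4,"rx": 0,"ry": 0,"rz": 0},{"dx": 30.3,"dy": 68.5,"dz": -4.1,"rx": 0,"ry": 0,"rz": 0},{"dx": 44,"dy": 70.9,"dz": -4.8,"rx": 0,"ry": 0,"rz": 0},{"dx": 57.9,"dy": 69.5,"dz": -5.5,"rx": 0,"ry": 0,"rz": 0}]}}

```text
t: 38.78
eef_pos: [606.7, -217.9, 434.7]
tcp_rot: [3.14, 0.002, 1.567]
ft_force: [-6.6, -6.3, 2.6]
opening: 0.218
```

Run:
```python
from h import *
circ([16*a for a in range(1,9)])
```

```text
g [ 607.  -218.2  263.4] ang 12.2 r 50.4 F [-6.6 -6.3  2.6] open 0.218
rv [ 0.01  0.02 -0.04]
16 [12.7 -5.  -0.7]
32 [ 23.9 -13.3  -1.5]
48 [ 32.3 -24.3  -2.2]
64 [ 37.4 -37.2  -3. ]
80 [ 38.8 -51.1  -3.7]
96 [ 36.3 -64.8  -4.4]
112 [ 30.1 -77.2  -5.1]
128 [ 20.7 -87.5  -5.9]
```

Call:
{"api": "play_rows", "payload": {"increments": [{"dx": 12.7,"dy": -5,"dz": -0.7,"rx": 0,"ry": 0,"rz": 0},{"dx": 23.9,"dy": -13.3,"dz": -1.5,"rx": 0,"ry": 0,"rz": 0},{"dx": 32.3,"dy": -24.3,"dz": -2.2,"rx": 0,"ry": 0,"rz": 0},{"dx": 37.4,"dy": -37.2,"dz": -3,"rx": 0,"ry": 0,"rz": 0},{"dx": 38.8,"dy": -51.1,"dz": -3.7,"rx": 0,"ry": 0,"rz": 0},{"dx": 36.3,"dy": -64.8,"dz": -4.4,"rx": 0,"ry": 0,"rz": 0},{"dx": 30.1,"dy": -77.2,"dz": -5.1,"rx": 0,"ry": 0,"rz": 0},{"dx": 20.7,"dy": -87.5,"dz": -5.9,"rx": 0,"ry": 0,"rz": 0}]}}

```text
t: 39.45
eef_pos: [518.7, -196.8, 440.5]
tcp_rot: [3.14, 0.001, 1.568]
ft_force: [7.0, -0.3, -3.3]
opening: 0.222
```

Run:
```python
from h import *
circ([16*a for a in range(1,9)])
```

```text
g [ 519.  -197.   269.2] ang 140.5 r 50.2 F [ 7.  -0.3 -3.3] open 0.222
rv [ 0.02  0.01 -0.03]
16 [-12.2  -6.8  -0.7]
32 [-25.6 -10.5  -1.4]
48 [-39.5 -10.3  -2.1]
64 [-52.8  -6.3  -2.8]
80 [-64.6   1.2  -3.5]
96 [-73.7  11.6  -4.2]
112 [-79.7  24.2  -4.9]
128 [-82.   37.9  -5.6]
```

Call:
{"api": "play_rows", "payload": {"increments": [{"dx": -12.2,"dy": -6.8,"dz": -0.7,"rx": 0,"ry": 0,"rz": 0},{"dx": -25.6,"dy": -10.5,"dz": -1.4,"rx": 0,"ry": 0,"rz": 0},{"dx": -39.5,"dy": -10.3,"dz": -2.1,"rx": 0,"ry": 0,"rz": 0},{"dx": -52.8,"dy": -6.3,"dz": -2.8,"rx": 0,"ry": 0,"rz": 0},{"dx": -64.6,"dy": 1.2,"dz": -3.5,"rx": 0,"ry": 0,"rz": 0},{"dx": -73.7,"dy": 11.6,"dz": -4.2,"rx": 0,"ry": 0,"rz": 0},{"dx": -79.7,"dy": 24.2,"dz": -4.9,"rx": 0,"ry": 0,"rz": 0},{"dx": -82,"dy": 37.9,"dz": -5.6,"rx": 0,"ry": 0,"rz": 0}]}}

```text
t: 40.12
eef_pos: [556.6, -279.6, 446.1]
tcp_rot: [-3.141, -0.003, 1.567]
ft_force: [-3.8, 16.7, 3.5]
opening: 0.221
```

Call:
{"api": "play_rows", "payload": {"increments": [{"dx": 0,"dy": 0,"dz": 0,"rx": 0,"ry": 0,"rz": 0},{"dx": 0,"dy": 0,"dz": 0,"rx": 0,"ry": 0,"rz": 0},{"dx": 0,"dy": 0,"dz": 0,"rx": 0,"ry": 0,"rz": 0},{"dx": 0,"dy": 0,"dz": 0,"rx": 0,"ry": 0,"rz": 0},{"dx": 0,"dy": 0,"dz": -20,"rx": 0,"ry": 0,"rz": 0},{"dx": 0,"dy": 0,"dz": -60,"rx": 0,"ry": 0,"rz": 0},{"dx": 0,"dy": 0,"dz": -90,"rx": 0,"ry": 0,"rz": 0}], "fingers": 0.6}}

```text
t: 40.7
eef_pos: [556.2, -280.1, 538.1]
tcp_rot: [-3.141, -0.002, 1.566]
ft_force: [0.5, 0.5, 1.1]
opening: 0.591
```

Run:
```python
from h import *
circ([1])
print(to((556.3,-94.5,360),np.pi/2))
```

```text
g [ 556.1 -279.7  366.8] ang -91.9 r 50.9 F [0.5 0.5 1.1] open 0.591
rv [-0.   -0.02 -0.04]
1 [ 1.3  0.8 -0. ]
(array([185.6,  -0.7,   7.3]), array([-0.  , -0.02, -0.04]), array([ 556.1, -279.7,  366.8]))
```

Call:
{"api": "play_rows", "payload": {"increments": [{"dx": 40,"dy": 0,"dz": 0,"rx": 0,"ry": 0,"rz": 0},{"dx": 80,"dy": 0,"dz": 0,"rx": 0,"ry": 0,"rz": 0},{"dx": 120,"dy": 0,"dz": 0,"rx": 0,"ry": 0,"rz": 0},{"dx": 160,"dy": 0,"dz": 5,"rx": 0,"ry": 0,"rz": 0},{"dx": 185,"dy": 0,"dz": 20,"rx": 0,"ry": 0,"rz": 0},{"dx": 185,"dy": 0,"dz": 60,"rx": 0,"ry": 0,"rz": 0},{"dx": 185,"dy": 0,"dz": 100,"rx": 0,"ry": 0,"rz": 0},{"dx": 185,"dy": 0,"dz": 140,"rx": 0,"ry": 0,"rz": 0}]}}

```text
t: 41.37
eef_pos: [556.2, -94.3, 397.9]
tcp_rot: [3.14, -0.001, 1.567]
ft_force: [1.0, 0.0, -0.7]
opening: 0.597
```

Run:
```python
from h import *
print(to((556.5,-94.5,120),np.pi/2))
```

```text
(array([-3.000e-01,  1.000e-01,  1.066e+02]), array([ 0.02, -0.01, -0.03]), array([556.5, -94.1, 226.6]))
```

Call:
{"api": "play_rows", "payload": {"increments": [{"dx": 0,"dy": 0,"dz": 40,"rx": 0,"ry": 0,"rz": 0},{"dx": 0,"dy": 0,"dz": 80,"rx": 0,"ry": 0,"rz": 0},{"dx": 0,"dy": 0,"dz": 107,"rx": 0,"ry": 0,"rz": 0},{"dx": 0,"dy": 0,"dz": 107,"rx": 0,"ry": 0,"rz": 0}]}}

```text
t: 41.7
eef_pos: [555.3, -94.3, 286.4]
tcp_rot: [-3.136, -0.003, 1.567]
ft_force: [0.1, 0.1, -0.6]
opening: 0.598
```

Run:
```python
from h import *
shot('wrist','w28',(120,0,520,280),2)
print(to((556.5,-94.5,64),np.pi/2))
```

```text
(array([-0.2,  0.5, 54.1]), array([-0.03, -0.02, -0.04]), array([555.7, -94. , 118.1]))
```

View pics/w28.png

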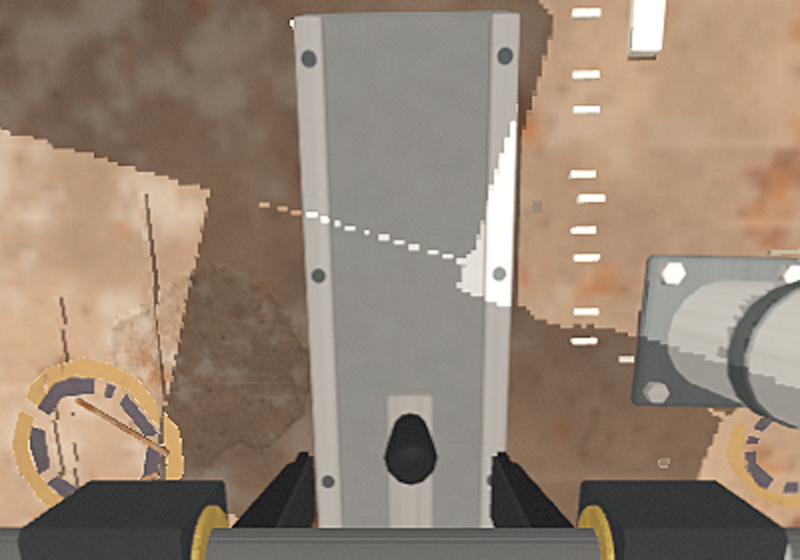

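Grip is centred between the fingers (410, 455). Descend and grip.

Call:
{"api": "play_rows", "payload": {"increments": [{"dx": -0.2,"dy": 1,"dz": 30,"rx": 0,"ry": 0,"rz": 0},{"dx": -0.2,"dy": 1,"dz": 50,"rx": 0,"ry": 0,"rz": 0},{"dx": -0.2,"dy": 1,"dz": 54,"rx": 0,"ry": 0,"rz": 0},{"dx": -0.2,"dy": 1,"dz": 54,"rx": 0,"ry": 0,"rz": 0}]}}

```text
t: 42.08
eef_pos: [557.3, -94.8, 236.4]
tcp_rot: [-3.139, -0.002, 1.567]
ft_force: [-0.9, -0.6, 0.5]
opening: 0.598
```

Call:
{"api": "play_rows", "payload": {"increments": [{"dx": 0,"dy": 0,"dz": 0,"rx": 0,"ry": 0,"rz": 0},{"dx": 0,"dy": 0,"dz": 0,"rx": 0,"ry": 0,"rz": 0},{"dx": 0,"dy": 0,"dz": 0,"rx": 0,"ry": 0,"rz": 0},{"dx": 0,"dy": 0,"dz": 0,"rx": 0,"ry": 0,"rz": 0},{"dx": 0,"dy": 0,"dz": 0,"rx": 0,"ry": 0,"rz": 0},{"dx": 0,"dy": 0,"dz": 0,"rx": 0,"ry": 0,"rz": 0},{"dx": 0,"dy": 0,"dz": 0,"rx": 0,"ry": 0,"rz": 0},{"dx": 0,"dy": 0,"dz": 0,"rx": 0,"ry": 0,"rz": 0}], "fingers": 0}}

```text
t: 42.75
eef_pos: [557.3, -94.8, 236.6]
tcp_rot: [-3.139, -0.002, 1.567]
ft_force: [-2.4, -0.3, 4.4]
opening: 0.191
```

Run:
```python
from h import *
s,Rm,g=grasp();print(g,s['ft_force'],s['tcp_rot'],s['opening'])
```

```text
[556.89791813 -94.38722682  65.31711595] [-2.37308644 -0.29579459  4.41931111] [-3.13938380e+00 -2.15717795e-03  1.56708110e+00] 0.19066484460982136
```

Draw out about 178 mm, slowly.

Call:
{"api": "play_rows", "payload": {"increments": [{"dx": 6,"dy": 0,"dz": 0,"rx": 0,"ry": 0,"rz": 0},{"dx": 16,"dy": 0,"dz": 0,"rx": 0,"ry": 0,"rz": 0},{"dx": 28,"dy": -0.2,"dz": 0,"rx": 0,"ry": 0,"rz": 0},{"dx": 41,"dy": -0.2,"dz": 0,"rx": 0,"ry": 0,"rz": 0},{"dx": 54,"dy": -0.3,"dz": 0,"rx": 0,"ry": 0,"rz": 0},{"dx": 67,"dy": -0.4,"dz": 0,"rx": 0,"ry": 0,"rz": 0},{"dx": 80,"dy": -0.4,"dz": 0,"rx": 0,"ry": 0,"rz": 0},{"dx": 92,"dy": -0.5,"dz": 0,"rx": 0,"ry": 0,"rz": 0}]}}

```text
t: 43.42
eef_pos: [556.8, -1.1, 236.6]
tcp_rot: [-3.138, -0.002, 1.568]
ft_force: [-4.0, -4.0, 1.4]
opening: 0.191
```

Call:
{"api": "play_rows", "payload": {"increments": [{"dx": 13,"dy": 0,"dz": 0,"rx": 0,"ry": 0,"rz": 0},{"dx": 26,"dy": 0,"dz": 0,"rx": 0,"ry": 0,"rz": 0},{"dx": 39,"dy": -0.2,"dz": 0,"rx": 0,"ry": 0,"rz": 0},{"dx": 52,"dy": -0.2,"dz": 0,"rx": 0,"ry": 0,"rz": 0},{"dx": 64,"dy": -0.3,"dz": 0,"rx": 0,"ry": 0,"rz": 0},{"dx": 74,"dy": -0.4,"dz": 0,"rx": 0,"ry": 0,"rz": 0},{"dx": 82,"dy": -0.4,"dz": 0,"rx": 0,"ry": 0,"rz": 0},{"dx": 85,"dy": -0.4,"dz": 0,"rx": 0,"ry": 0,"rz": 0}]}}

```text
t: 44.08
eef_pos: [556.3, 85.3, 236.7]
tcp_rot: [-3.137, -0.002, 1.569]
ft_force: [-5.0, -13.1, -0.4]
opening: 0.192
```

Run:
```python
from h import *
s,Rm,g=grasp();print(g,s['ft_force'],s['tcp_rot'],s['opening'])
```

```text
[555.52132536  85.7078427   65.35744784] [ -5.01167002 -13.10337157  -0.35856095] [-3.13705840e+00 -2.36332406e-03  1.56863537e+00] 0.19161307707178438
```

Call:
{"api": "play_rows", "payload": {"increments": [{"dx": 0,"dy": 0,"dz": 0,"rx": 0,"ry": 0,"rz": 0},{"dx": 0,"dy": 0,"dz": 0,"rx": 0,"ry": 0,"rz": 0},{"dx": 0,"dy": 0,"dz": 0,"rx": 0,"ry": 0,"rz": 0},{"dx": 0,"dy": 0,"dz": -20,"rx": 0,"ry": 0,"rz": 0},{"dx": 0,"dy": 0,"dz": -55,"rx": 0,"ry": 0,"rz": 0},{"dx": -40,"dy": 0,"dz": -75,"rx": 0,"ry": 0,"rz": 0},{"dx": -80,"dy": 0,"dz": -75,"rx": 0,"ry": 0,"rz": 0},{"dx": -86,"dy": 0,"dz": -75,"rx": 0,"ry": 0,"rz": 0}], "fingers": 0.6}}

```text
t: 44.75
eef_pos: [556.8, -4.8, 313.1]
tcp_rot: [-3.141, -0.001, 1.567]
ft_force: [-0.2, -0.5, -0.1]
opening: 0.594
```

Run:
```python
from h import *
env.state()
shot('wrist','w29',WB,3.3)
s,Rm,g=grasp();print(g,s['ft_force'],s['tcp_rot'],s['opening'])
```

```text
[556.39527503  -3.88976448 141.01599931] [ 0.7931382  -0.29094312 -0.75067421] [-3.13966838e+00 -1.89871277e-03  1.56500141e+00] 0.5962562980688184
```

View pics/w29.png

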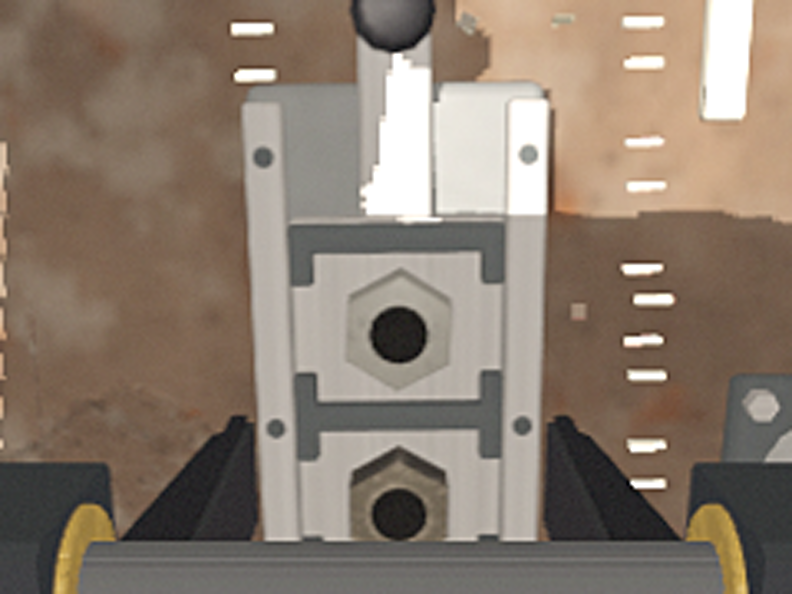

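Run:
```python
from h import *
n1=pt('w29',399,332,48);n2=pt('w29',399,511,48);print(n1,n2,'ribs',pt('w29',400,252,40),pt('w29',400,402,40))
print(to((n1[0],n1[1],56),np.pi/2))
```

```text
[556.20479511   4.79042986  48.        ] [556.00243468 -47.87284145  48.        ] ribs [556.55091046  25.40747409  40.        ] [556.39657371 -17.78450813  40.        ]
(array([ 8.8, -0.4, 85. ]), array([-0.02, -0.02, -0.06]), array([556.4,  -3.9, 141. ]))
```

Call:
{"api": "play_rows", "payload": {"increments": [{"dx": 8,"dy": -0.3,"dz": 30,"rx": 0,"ry": 0,"rz": 0},{"dx": 8,"dy": -0.3,"dz": 60,"rx": 0,"ry": 0,"rz": 0},{"dx": 8,"dy": -0.3,"dz": 80,"rx": 0,"ry": 0,"rz": 0},{"dx": 8,"dy": -0.3,"dz": 85,"rx": 0,"ry": 0,"rz": 0},{"dx": 8,"dy": -0.3,"dz": 85,"rx": 0,"ry": 0,"rz": 0}]}}

```text
t: 45.22
eef_pos: [556.2, 4.6, 226.1]
tcp_rot: [-3.137, -0.002, 1.565]
ft_force: [0.3, 0.3, 0.3]
opening: 0.598
```

Call:
{"api": "play_rows", "payload": {"increments": [{"dx": 0,"dy": 0,"dz": 0,"rx": 0,"ry": 0,"rz": 0},{"dx": 0,"dy": 0,"dz": 0,"rx": 0,"ry": 0,"rz": 0},{"dx": 0,"dy": 0,"dz": 0,"rx": 0,"ry": 0,"rz": 0},{"dx": 0,"dy": 0,"dz": 0,"rx": 0,"ry": 0,"rz": 0},{"dx": 0,"dy": 0,"dz": 0,"rx": 0,"ry": 0,"rz": 0},{"dx": 0,"dy": 0,"dz": 0,"rx": 0,"ry": 0,"rz": 0}], "fingers": 0}}

```text
t: 45.72
eef_pos: [556.5, 4.7, 226.7]
tcp_rot: [-3.139, -0.002, 1.565]
ft_force: [-0.7, 0.4, 4.5]
opening: 0.3
```

Run:
```python
from h import *
s,Rm,g=grasp();print(g,s['ft_force'],s['tcp_rot'],s['opening'])
print(to((g[0],g[1],160),np.pi/2)); print(to((615,310,130),np.pi/2))
```

```text
[556.02944678   5.09349093  55.36352266] [-0.65464732  0.40794355  4.45728919] [-3.13872663e+00 -2.38744330e-03  1.56489068e+00] 0.2995040144725239
(array([   0.7,   -0.8, -104.6]), array([-0.03, -0.02, -0.06]), array([556. ,   5.1,  55.4]))
(array([305.8,  56.5, -74.1]), array([-0.03, -0.02, -0.06]), array([556. ,   5.1,  55.4]))
```

Call:
{"api": "play_rows", "payload": {"increments": [{"dx": 0,"dy": 0,"dz": -35,"rx": 0,"ry": 0,"rz": 0},{"dx": 0,"dy": 0,"dz": -70,"rx": 0,"ry": 0,"rz": 0},{"dx": 20,"dy": 5,"dz": -100,"rx": 0,"ry": 0,"rz": 0},{"dx": 55,"dy": 15,"dz": -105,"rx": 0,"ry": 0,"rz": 0},{"dx": 95,"dy": 25,"dz": -105,"rx": 0,"ry": 0,"rz": 0},{"dx": 135,"dy": 35,"dz": -105,"rx": 0,"ry": 0,"rz": 0},{"dx": 175,"dy": 45,"dz": -105,"rx": 0,"ry": 0,"rz": 0},{"dx": 215,"dy": 55,"dz": -105,"rx": 0,"ry": 0,"rz": 0}]}}

```text
t: 46.38
eef_pos: [613.2, 221.2, 332.4]
tcp_rot: [-3.139, -0.003, 1.565]
ft_force: [0.8, -1.3, -0.7]
opening: 0.295
```

Call:
{"api": "play_rows", "payload": {"increments": [{"dx": 35,"dy": 0,"dz": 0,"rx": 0,"ry": 0,"rz": 0},{"dx": 60,"dy": 0,"dz": 0,"rx": 0,"ry": 0,"rz": 0},{"dx": 60,"dy": 0,"dz": 0,"rx": 0,"ry": 0,"rz": 0},{"dx": 60,"dy": 0,"dz": 0,"rx": 0,"ry": 0,"rz": 0}]}}

```text
t: 46.72
eef_pos: [613.1, 282.6, 332.2]
tcp_rot: [-3.139, -0.003, 1.567]
ft_force: [0.3, -0.2, -0.3]
opening: 0.298
```

Run:
```python
from h import *
env.state()
shot('wrist','w30',(120,0,520,280),2)
s,Rm,g=grasp();print(g,s['ft_force'],s['tcp_rot'],s['opening'])
```

```text
[612.85959253 281.92133873 160.98621499] [ 0.53782553 -0.19492525 -0.97935112] [-3.13896883e+00 -2.59206218e-03  1.56558588e+00] 0.29969519104649134
```

View pics/w30.png

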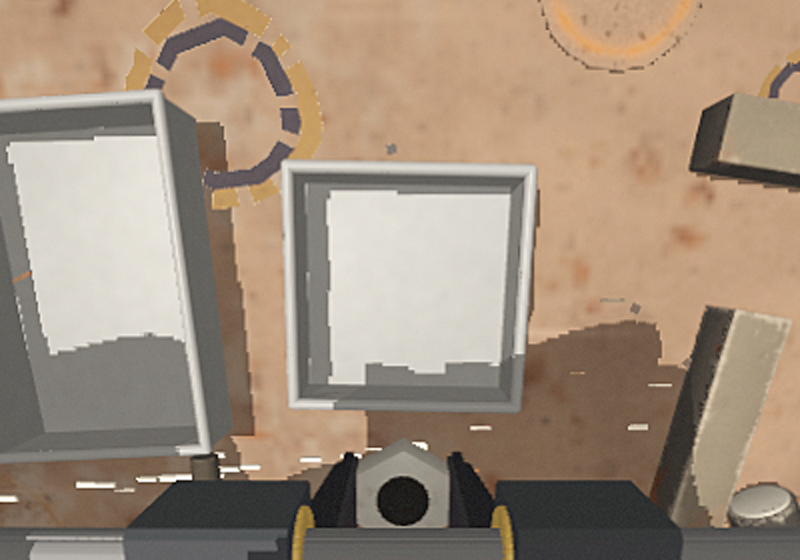

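Run:
```python
from h import *
Q=[pt('w30',*p,42) for p in ((284,163),(536,167),(520,410),(291,407))]
for q in Q: print(q.round(1))
c=np.mean(Q,0);print('centre',c)
B=[pt('w30',*p,42) for p in ((160,93),(212,450))]; print('boltbin near corners',B)
print(to((c[0],c[1]-22,58),np.pi/2))
```

```text
[559.5 396.4  42. ]
[672.2 394.3  42. ]
[670.4 281.8  42. ]
[556.9 283.7  42. ]
centre [614.71913425 339.03619652  42.        ]
boltbin near corners [array([506.57765288, 425.46535375,  42.        ]), array([515.53972798, 261.30279009,  42.        ])]
(array([ 35.3,   1.5, 103.1]), array([-0.02, -0.02, -0.05]), array([612.9, 281.9, 161. ]))
```

Call:
{"api": "play_rows", "payload": {"increments": [{"dx": 35,"dy": 1.8,"dz": 0,"rx": 0,"ry": 0,"rz": 0},{"dx": 70,"dy": 1.8,"dz": 10,"rx": 0,"ry": 0,"rz": 0},{"dx": 79,"dy": 1.8,"dz": 45,"rx": 0,"ry": 0,"rz": 0},{"dx": 79,"dy": 1.8,"dz": 80,"rx": 0,"ry": 0,"rz": 0},{"dx": 79,"dy": 1.8,"dz": 110,"rx": 0,"ry": 0,"rz": 0},{"dx": 79,"dy": 1.8,"dz": 131,"rx": 0,"ry": 0,"rz": 0},{"dx": 79,"dy": 1.8,"dz": 131,"rx": 0,"ry": 0,"rz": 0}]}}

```text
t: 47.35
eef_pos: [614.8, 359.0, 196.9]
tcp_rot: [-3.133, 0.0, 1.564]
ft_force: [-0.3, 0.2, -1.4]
opening: 0.298
```

Call:
{"api": "play_rows", "payload": {"increments": [{"dx": 0,"dy": 0,"dz": 0,"rx": 0,"ry": 0,"rz": 0},{"dx": 0,"dy": 0,"dz": 0,"rx": 0,"ry": 0,"rz": 0},{"dx": 0,"dy": 0,"dz": 0,"rx": 0,"ry": 0,"rz": 0},{"dx": 0,"dy": 0,"dz": -30,"rx": 0,"ry": 0,"rz": 0},{"dx": 0,"dy": 0,"dz": -70,"rx": 0,"ry": 0,"rz": 0},{"dx": -20,"dy": 0,"dz": -110,"rx": 0,"ry": 0,"rz": 0},{"dx": -60,"dy": 0,"dz": -130,"rx": 0,"ry": 0,"rz": 0}], "fingers": 0.5}}

```text
t: 47.93
eef_pos: [615.3, 305.8, 330.5]
tcp_rot: [-3.14, -0.003, 1.567]
ft_force: [1.2, -0.8, 0.7]
opening: 0.495
```

Run:
```python
from h import *
env.state()
shot('wrist','w31',(120,0,520,280),2)
print(to((556,-47,160),np.pi/2))
```

```text
(array([-346.4,  -57.6,    1.2]), array([ 0.01, -0.02, -0.07]), array([616.2, 299.3, 161.9]))
```

View pics/w31.png

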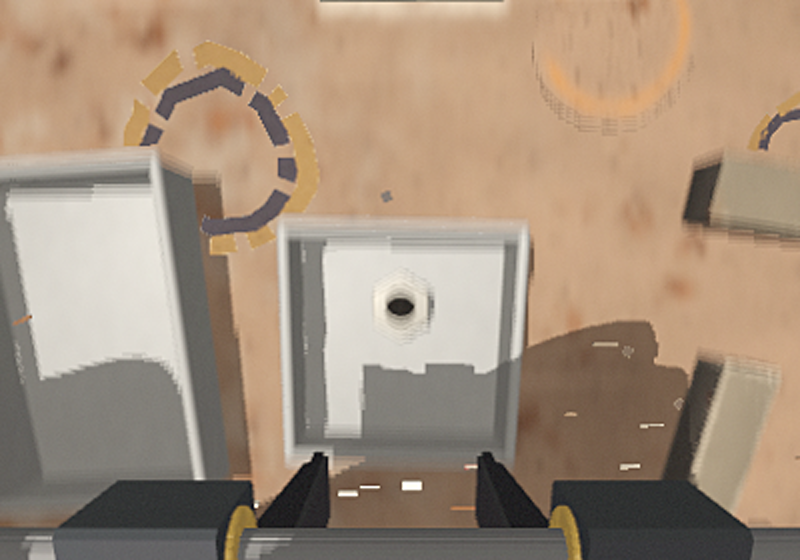

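Nut 1 lies in the square bin (pixel 400,305). Now nut 2.

Call:
{"api": "play_rows", "payload": {"increments": [{"dx": -40,"dy": -7,"dz": 0,"rx": 0,"ry": 0,"rz": 0},{"dx": -80,"dy": -14,"dz": 0,"rx": 0,"ry": 0,"rz": 0},{"dx": -120,"dy": -20,"dz": 0,"rx": 0,"ry": 0,"rz": 0},{"dx": -160,"dy": -27,"dz": 0,"rx": 0,"ry": 0,"rz": 0},{"dx": -200,"dy": -34,"dz": 0,"rx": 0,"ry": 0,"rz": 0},{"dx": -240,"dy": -41,"dz": 0,"rx": 0,"ry": 0,"rz": 0},{"dx": -280,"dy": -48,"dz": 0,"rx": 0,"ry": 0,"rz": 0},{"dx": -320,"dy": -57,"dz": 0,"rx": 0,"ry": 0,"rz": 0}], "fingers": 0.6}}

```text
t: 48.65
eef_pos: [556.1, -22.5, 334.0]
tcp_rot: [3.138, -0.001, 1.563]
ft_force: [0.6, -0.4, 0.2]
opening: 0.6
```

Call:
{"api": "play_rows", "payload": {"increments": [{"dx": -25,"dy": 0,"dz": 10,"rx": 0,"ry": 0,"rz": 0},{"dx": -29,"dy": 0,"dz": 22,"rx": 0,"ry": 0,"rz": 0},{"dx": -29,"dy": 0,"dz": 22,"rx": 0,"ry": 0,"rz": 0},{"dx": -29,"dy": 0,"dz": 22,"rx": 0,"ry": 0,"rz": 0}]}}

```text
t: 48.98
eef_pos: [555.9, -51.7, 312.8]
tcp_rot: [3.137, -0.001, 1.562]
ft_force: [0.3, -0.0, 0.6]
opening: 0.599
```

Run:
```python
from h import *
env.state()
shot('wrist','w32',WB,3.3)
s,Rm,g=grasp();print(g,s['ft_force'],s['tcp_rot'],s['opening'])
```

```text
[556.90604109 -50.8545327  141.68389478] [-0.57604926  0.31926568 -0.28023592] [ 3.13662939e+00 -1.29279231e-03  1.56344356e+00] 0.5982619645615932
```

View pics/w32.png

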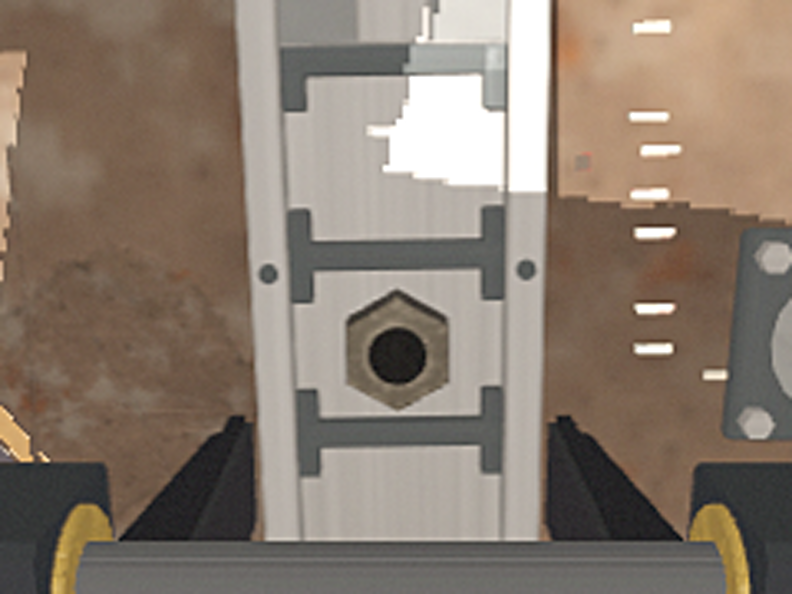

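Run:
```python
from h import *
n=pt('w32',398,354,48);a=pt('w32',398,268,40);b=pt('w32',398,417,40);print(n,(a+b)/2)
print(to((n[0],(a+b)[1]/2,55.5),np.pi/2))
```

```text
[556.23289261 -48.15506074  48.        ] [556.26090666 -47.43341647  40.        ]
(array([ 3.5, -0.3, 86.2]), array([ 0.05, -0.01, -0.07]), array([556.9, -50.9, 141.7]))
```

Call:
{"api": "play_rows", "payload": {"increments": [{"dx": 3.3,"dy": -0.3,"dz": 30,"rx": 0,"ry": 0,"rz": 0},{"dx": 3.3,"dy": -0.3,"dz": 60,"rx": 0,"ry": 0,"rz": 0},{"dx": 3.3,"dy": -0.3,"dz": 80,"rx": 0,"ry": 0,"rz": 0},{"dx": 3.3,"dy": -0.3,"dz": 86,"rx": 0,"ry": 0,"rz": 0},{"dx": 3.3,"dy": -0.3,"dz": 86,"rx": 0,"ry": 0,"rz": 0}]}}

```text
t: 49.45
eef_pos: [556.2, -46.7, 226.4]
tcp_rot: [3.139, -0.002, 1.565]
ft_force: [-1.9, 1.1, -1.8]
opening: 0.602
```

Call:
{"api": "play_rows", "payload": {"increments": [{"dx": 0,"dy": 0,"dz": 0,"rx": 0,"ry": 0,"rz": 0},{"dx": 0,"dy": 0,"dz": 0,"rx": 0,"ry": 0,"rz": 0},{"dx": 0,"dy": 0,"dz": 0,"rx": 0,"ry": 0,"rz": 0},{"dx": 0,"dy": 0,"dz": 0,"rx": 0,"ry": 0,"rz": 0},{"dx": 0,"dy": 0,"dz": 0,"rx": 0,"ry": 0,"rz": 0},{"dx": 0,"dy": 0,"dz": 0,"rx": 0,"ry": 0,"rz": 0}], "fingers": 0}}

```text
t: 49.95
eef_pos: [556.6, -46.5, 227.9]
tcp_rot: [3.136, -0.001, 1.565]
ft_force: [-1.7, 0.0, 8.1]
opening: 0.3
```

Run:
```python
from h import *
s,Rm,g=grasp();print(g,s['ft_force'],s['tcp_rot'],s['opening'])
print(to((615,318,160),np.pi/2))
```

```text
[557.50686287 -46.31547453  56.59163383] [-1.72235725  0.04284902  8.10860559] [ 3.13626991e+00 -1.38409309e-03  1.56491008e+00] 0.29991773195641863
(array([ 365. ,   56.8, -102.6]), array([ 0.05, -0.01, -0.06]), array([557.5, -46.3,  56.6]))
```

Call:
{"api": "play_rows", "payload": {"increments": [{"dx": 0,"dy": 0,"dz": -35,"rx": 0,"ry": 0,"rz": 0},{"dx": 0,"dy": 0,"dz": -70,"rx": 0,"ry": 0,"rz": 0},{"dx": 20,"dy": 3,"dz": -100,"rx": 0,"ry": 0,"rz": 0},{"dx": 55,"dy": 9,"dz": -103,"rx": 0,"ry": 0,"rz": 0},{"dx": 95,"dy": 15,"dz": -103,"rx": 0,"ry": 0,"rz": 0},{"dx": 135,"dy": 21,"dz": -103,"rx": 0,"ry": 0,"rz": 0},{"dx": 175,"dy": 28,"dz": -103,"rx": 0,"ry": 0,"rz": 0},{"dx": 215,"dy": 35,"dz": -103,"rx": 0,"ry": 0,"rz": 0}]}}

```text
t: 50.62
eef_pos: [592.2, 170.3, 332.4]
tcp_rot: [3.135, -0.002, 1.565]
ft_force: [0.7, 0.0, -1.2]
opening: 0.295
```

Call:
{"api": "play_rows", "payload": {"increments": [{"dx": 35,"dy": 6,"dz": 0,"rx": 0,"ry": 0,"rz": 0},{"dx": 70,"dy": 12,"dz": 0,"rx": 0,"ry": 0,"rz": 0},{"dx": 105,"dy": 18,"dz": 0,"rx": 0,"ry": 0,"rz": 0},{"dx": 140,"dy": 22,"dz": 0,"rx": 0,"ry": 0,"rz": 0},{"dx": 150,"dy": 22,"dz": 0,"rx": 0,"ry": 0,"rz": 0},{"dx": 150,"dy": 22,"dz": 0,"rx": 0,"ry": 0,"rz": 0}]}}

```text
t: 51.12
eef_pos: [614.4, 322.9, 332.9]
tcp_rot: [3.134, -0.002, 1.568]
ft_force: [-1.7, -0.4, -1.1]
opening: 0.295
```

Run:
```python
from h import *
env.state()
shot('wrist','w33',(120,0,520,280),2)
s,Rm,g=grasp();print(g,s['opening']);print(to((615,317,32),np.pi/2))
```

```text
[615.71131923 321.42072337 161.5190972 ] 0.29613422098722053
(array([ -4.3,  -0.4, 129.5]), array([ 0.06, -0.02, -0.04]), array([615.7, 321.4, 161.5]))
```

View pics/w33.png

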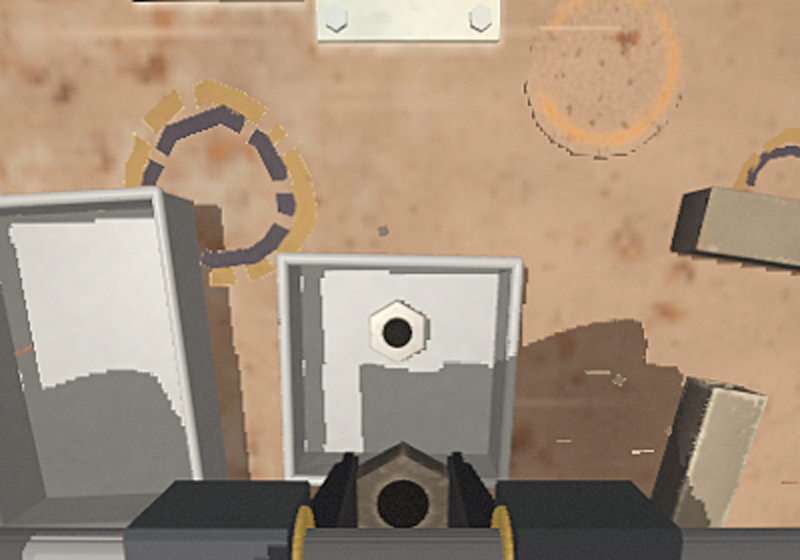

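Call:
{"api": "play_rows", "payload": {"increments": [{"dx": -6,"dy": -0.5,"dz": 35,"rx": 0,"ry": 0,"rz": 0},{"dx": -6,"dy": -0.5,"dz": 70,"rx": 0,"ry": 0,"rz": 0},{"dx": -6,"dy": -0.5,"dz": 105,"rx": 0,"ry": 0,"rz": 0},{"dx": -6,"dy": -0.5,"dz": 130,"rx": 0,"ry": 0,"rz": 0},{"dx": -6,"dy": -0.5,"dz": 130,"rx": 0,"ry": 0,"rz": 0}]}}

```text
t: 51.58
eef_pos: [614.3, 313.2, 198.3]
tcp_rot: [3.141, 0.001, 1.565]
ft_force: [0.0, -0.5, -0.7]
opening: 0.296
```

Call:
{"api": "play_rows", "payload": {"increments": [{"dx": 0,"dy": 0,"dz": 0,"rx": 0,"ry": 0,"rz": 0},{"dx": 0,"dy": 0,"dz": 0,"rx": 0,"ry": 0,"rz": 0},{"dx": 0,"dy": 0,"dz": 0,"rx": 0,"ry": 0,"rz": 0},{"dx": 0,"dy": 0,"dz": -30,"rx": 0,"ry": 0,"rz": 0},{"dx": 0,"dy": 0,"dz": -70,"rx": 0,"ry": 0,"rz": 0},{"dx": -20,"dy": 0,"dz": -110,"rx": 0,"ry": 0,"rz": 0},{"dx": -60,"dy": -20,"dz": -130,"rx": 0,"ry": 0,"rz": 0},{"dx": -90,"dy": -40,"dz": -130,"rx": 0,"ry": 0,"rz": 0}], "fingers": 0.5}}

```text
t: 52.25
eef_pos: [575.6, 225.8, 333.8]
tcp_rot: [3.132, -0.002, 1.567]
ft_force: [1.1, -1.1, 0.2]
opening: 0.5
```

Run:
```python
from h import *
env.state()
shot('wrist','w34')
print(to((543,190,130),0))
```

```text
(array([-30.8, -28.2,  30.9]), array([ 3.000e-02, -1.000e-02,  1.494e+01]), array([571.8, 220.5, 161. ]))
```

View pics/w34.png

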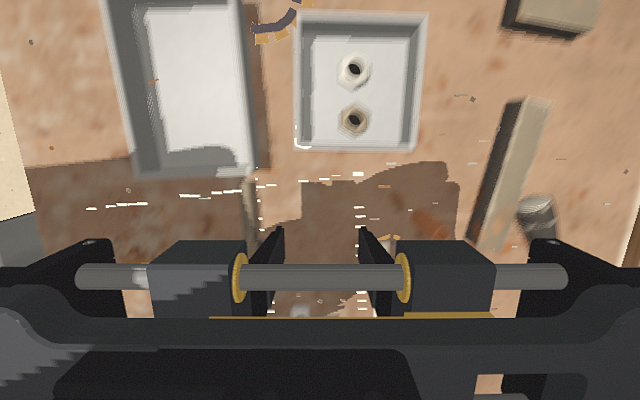

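Call:
{"api": "play_rows", "payload": {"increments": [{"dx": -30,"dy": -20,"dz": 0,"rx": 0,"ry": 0,"rz": 0},{"dx": -50,"dy": -28,"dz": 0,"rx": 0,"ry": 0,"rz": 0},{"dx": -60,"dy": -28,"dz": 0,"rx": 0,"ry": 0,"rz": 0},{"dx": -60,"dy": -28,"dz": 0,"rx": 0,"ry": 0,"rz": 0}], "fingers": 0.6}}

```text
t: 52.63
eef_pos: [543.0, 159.4, 334.1]
tcp_rot: [3.136, 0.001, 1.563]
ft_force: [0.9, 0.8, 0.8]
opening: 0.6
```

Run:
```python
from h import *
env.state()
shot('wrist','w35',(120,0,520,280),2)
s,Rm,g=grasp();print(g,s['opening'])
shot('top','t35',(150,130,450,280),2.6)
```

```text
[544.38346704 160.27128229 162.37730374] 0.5952064889814853
```

View pics/w35.png

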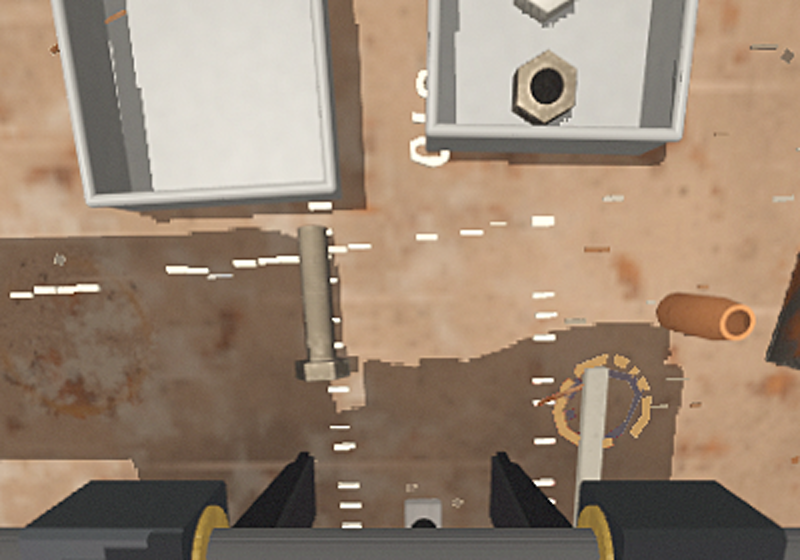

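View pics/t35.png

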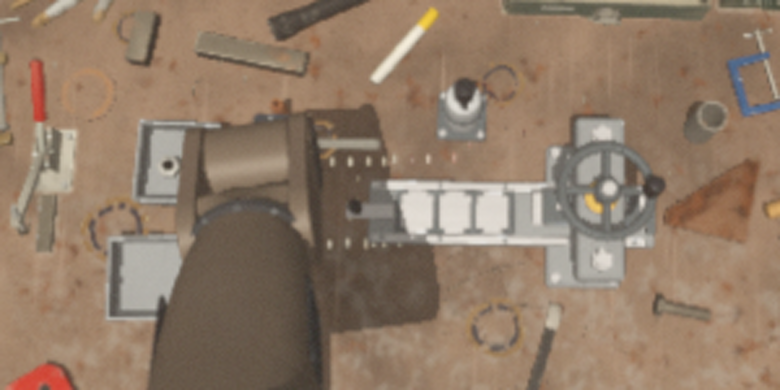

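Run:
```python
from h import *
t=pt('w35',313,229,12);h=pt('w35',319,357,20);print(t,h, np.hypot(*(h-t)[:2]))
d=(t-h)[:2]; yaw=np.arctan2(d[1],d[0]);print('yaw',yaw)
u=d/np.linalg.norm(d); p=t[:2]-u*44; print('grasp',p)
q=pt('w35',303,300,14),pt('w35',329,300,14);print(q)
print(to((p[0],p[1],100),yaw));print(to((p[0],p[1],21),yaw))
B=[pt('w35',*k,42) for k in ((92,203),(336,190))];print(B)
```

```text
[499.29789485 245.40937423  12.        ] [500.65870872 180.48284132  20.        ] 64.94079218572399
yaw 1.5917525460181359
grasp [500.21990101 201.41903546]
(array([492.71958349, 209.73598843,  14.        ]), array([506.34861282, 209.61733395,  14.        ]))
(array([ 40. , -44. ,  61.7]), array([ 0.05,  0.01, -0.26]), array([544.4, 161. , 161.9]))
(array([ 40.1, -44.3, 140.7]), array([ 0.05,  0.01, -0.26]), array([544.4, 161. , 161.9]))
[array([402.93696883, 256.30204147,  42.        ]), array([514.88146822, 260.64731107,  42.        ])]
```

Call:
{"api": "play_rows", "payload": {"increments": [{"dx": 25,"dy": -25,"dz": 20,"rx": 0,"ry": 0,"rz": -0.26},{"dx": 40,"dy": -44,"dz": 55,"rx": 0,"ry": 0,"rz": -0.26},{"dx": 40,"dy": -44.3,"dz": 90,"rx": 0,"ry": 0,"rz": -0.26},{"dx": 40,"dy": -44.3,"dz": 120,"rx": 0,"ry": 0,"rz": -0.26},{"dx": 40,"dy": -44.3,"dz": 138,"rx": 0,"ry": 0,"rz": -0.26},{"dx": 40,"dy": -44.3,"dz": 140,"rx": 0,"ry": 0,"rz": -0.26},{"dx": 40,"dy": -44.3,"dz": 140,"rx": 0,"ry": 0,"rz": -0.26}]}}

```text
t: 53.32
eef_pos: [500.8, 202.6, 191.8]
tcp_rot: [3.138, 0.001, 1.593]
ft_force: [-0.6, -0.2, 1.0]
opening: 0.601
```

Call:
{"api": "play_rows", "payload": {"increments": [{"dx": 0,"dy": 0,"dz": 0.5,"rx": 0,"ry": 0,"rz": 0},{"dx": 0,"dy": 0,"dz": 0.5,"rx": 0,"ry": 0,"rz": 0},{"dx": 0,"dy": 0,"dz": 0.5,"rx": 0,"ry": 0,"rz": 0},{"dx": 0,"dy": 0,"dz": 0.5,"rx": 0,"ry": 0,"rz": 0},{"dx": 0,"dy": 0,"dz": 0.5,"rx": 0,"ry": 0,"rz": 0},{"dx": 0,"dy": 0,"dz": 0.5,"rx": 0,"ry": 0,"rz": 0},{"dx": 0,"dy": 0,"dz": 0.5,"rx": 0,"ry": 0,"rz": 0},{"dx": 0,"dy": 0,"dz": 0.5,"rx": 0,"ry": 0,"rz": 0}], "fingers": 0}}

```text
t: 53.98
eef_pos: [500.7, 202.5, 191.4]
tcp_rot: [3.138, 0.001, 1.592]
ft_force: [-0.3, 0.5, 2.1]
opening: 0.158
```

Run:
```python
from h import *
shot('wrist','w36',WB,3.3)
s,Rm,g=grasp();print(g,s['opening'],s['ft_force'])
```

```text
[501.39711153 202.31380314  20.13239989] 0.15736732254514202 [-0.96952094 -0.03315272  2.57017262]
```

View pics/w36.png

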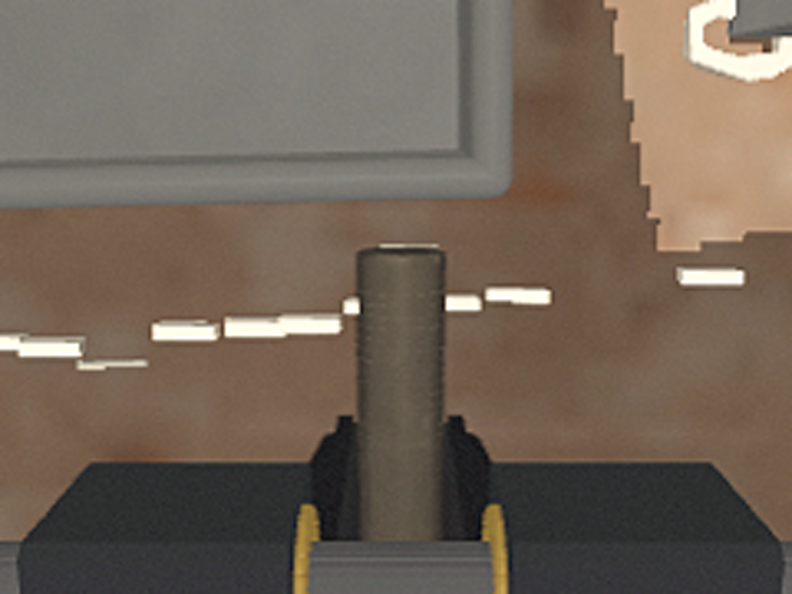

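Run:
```python
from h import *
print(to((501,202,110),1.6),to((475.3,337.5,110),1.625))
```

```text
(array([ -0.6,   0.6, -89.9]), array([ 0.04,  0.01, -0.07]), array([501.4, 202.3,  20.1])) (array([135.4, -22.2, -90.1]), array([ 0.04,  0.01, -0.31]), array([501.4, 202.3,  20.1]))
```

Call:
{"api": "play_rows", "payload": {"increments": [{"dx": 0,"dy": 0,"dz": -30,"rx": 0,"ry": 0,"rz": 0},{"dx": 0,"dy": 0,"dz": -60,"rx": 0,"ry": 0,"rz": 0},{"dx": 0,"dy": 0,"dz": -90,"rx": 0,"ry": 0,"rz": 0},{"dx": 0,"dy": 0,"dz": -90,"rx": 0,"ry": 0,"rz": 0}]}}

```text
t: 54.37
eef_pos: [501.0, 202.8, 286.0]
tcp_rot: [3.131, -0.0, 1.593]
ft_force: [0.6, 0.0, -0.8]
opening: 0.161
```

Run:
```python
from h import *
s,Rm,g=grasp();print(g,s['opening'],s['ft_force'])
print(to((475.3,337.5,110),1.625))
```

```text
[502.81487274 202.95441137 114.74403859] 0.1612606757508019 [ 0.57927583  0.01256057 -0.81553241]
(array([135.2, -22.8,   4.6]), array([ 0.1 , -0.  , -0.31]), array([502.8, 203. , 114.7]))
```

Call:
{"api": "play_rows", "payload": {"increments": [{"dx": 30,"dy": -6,"dz": 0,"rx": 0.1,"ry": 0,"rz": -0.1},{"dx": 65,"dy": -12,"dz": 0,"rx": 0.1,"ry": 0,"rz": -0.2},{"dx": 100,"dy": -18,"dz": 0,"rx": 0.1,"ry": 0,"rz": -0.31},{"dx": 130,"dy": -23,"dz": 0,"rx": 0.1,"ry": 0,"rz": -0.31},{"dx": 135,"dy": -23,"dz": 0,"rx": 0.1,"ry": 0,"rz": -0.31},{"dx": 135,"dy": -23,"dz": 0,"rx": 0.1,"ry": 0,"rz": -0.31},{"dx": 135,"dy": -23,"dz": 0,"rx": 0.1,"ry": 0,"rz": -0.31}]}}

```text
t: 54.95
eef_pos: [474.9, 337.1, 285.2]
tcp_rot: [-3.141, 0.0, 1.626]
ft_force: [0.7, -0.6, -1.8]
opening: 0.161
```

Run:
```python
from h import *
env.state()
shot('wrist','w37',(120,0,520,280),2)
s,Rm,g=grasp();print(g,s['opening'],s['ft_force'])
print(to((475.3,337.5,27),1.625))
```

```text
[475.01936268 336.50081763 114.03871181] 0.1593174775161296 [-0.0090197  -0.38235328 -2.48293955]
(array([ 1. ,  0.3, 87. ]), array([-0.01,  0.  , -0.  ]), array([475. , 336.5, 114. ]))
```

View pics/w37.png

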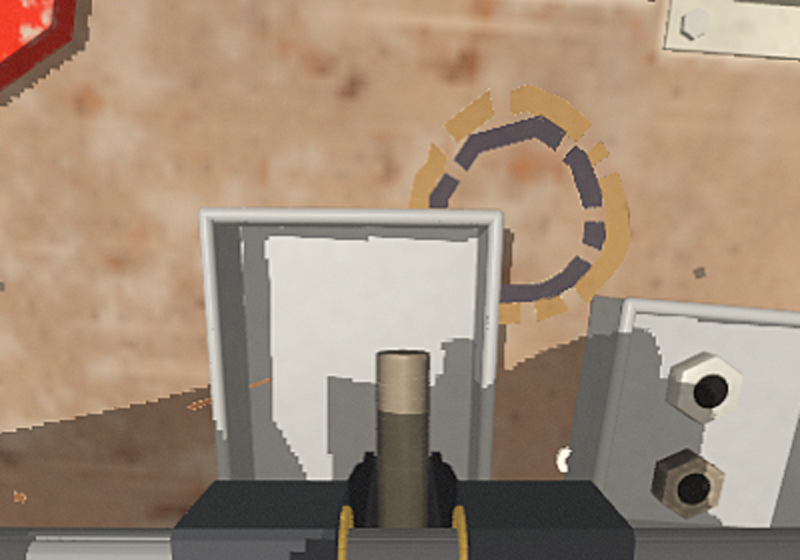

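Call:
{"api": "play_rows", "payload": {"increments": [{"dx": 1,"dy": 0,"dz": 25,"rx": 0,"ry": 0,"rz": 0},{"dx": 1,"dy": 0,"dz": 50,"rx": 0,"ry": 0,"rz": 0},{"dx": 1,"dy": 0,"dz": 75,"rx": 0,"ry": 0,"rz": 0},{"dx": 1,"dy": 0,"dz": 87,"rx": 0,"ry": 0,"rz": 0},{"dx": 1,"dy": 0,"dz": 87,"rx": 0,"ry": 0,"rz": 0}]}}

```text
t: 55.42
eef_pos: [475.2, 336.3, 196.1]
tcp_rot: [-3.137, 0.002, 1.623]
ft_force: [0.2, -0.6, -1.5]
opening: 0.161
```

Call:
{"api": "play_rows", "payload": {"increments": [{"dx": 0,"dy": 0,"dz": 0,"rx": 0,"ry": 0,"rz": 0},{"dx": 0,"dy": 0,"dz": 0,"rx": 0,"ry": 0,"rz": 0},{"dx": 0,"dy": 0,"dz": 0,"rx": 0,"ry": 0,"rz": 0},{"dx": 0,"dy": 0,"dz": -30,"rx": 0,"ry": 0,"rz": 0},{"dx": 0,"dy": 0,"dz": -70,"rx": 0,"ry": 0,"rz": 0},{"dx": 0,"dy": 0,"dz": -110,"rx": 0,"ry": 0,"rz": 0},{"dx": 0,"dy": 0,"dz": -140,"rx": 0,"ry": 0,"rz": 0}], "fingers": 0.32}}

```text
t: 56.0
eef_pos: [475.6, 336.6, 340.4]
tcp_rot: [-3.141, 0.0, 1.623]
ft_force: [1.4, -0.0, 0.8]
opening: 0.322
```

Run:
```python
from h import *
env.state()
shot('wrist','w38',(120,0,520,280),2)
s,Rm,g=grasp();print(g,s['opening'],s['ft_force'])
```

```text
[477.0404637  337.47841786 174.13214034] 0.3193433352774069 [ 0.63932926 -0.14017548  4.61777381]
```

View pics/w38.png

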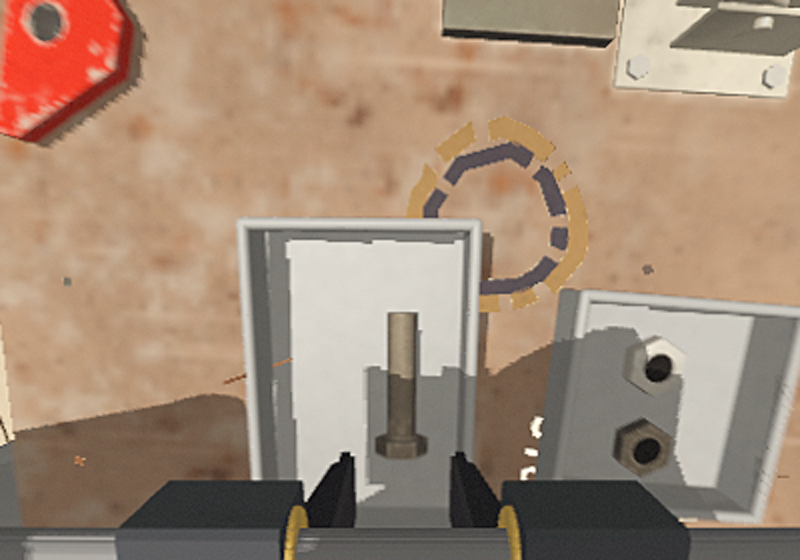

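Run:
```python
from h import *
h=pt('t35',659,306,13);t=pt('t35',708,315,10);print(h,t)
print(to((440,60,340),np.pi/2))
```

```text
[ 432.89052396 -336.67810112   13.        ] [ 421.95191136 -406.31555871   10.        ]
(array([-274.2,  -49.7, -166.9]), array([ 0.05, -0.03,  0.5 ]), array([477. , 337.5, 174.1]))
```

Call:
{"api": "play_rows", "payload": {"increments": [{"dx": -30,"dy": -6,"dz": -20,"rx": 0,"ry": 0,"rz": 0.2},{"dx": -65,"dy": -12,"dz": -40,"rx": 0,"ry": 0,"rz": 0.5},{"dx": -100,"dy": -18,"dz": -60,"rx": 0,"ry": 0,"rz": 0.5},{"dx": -135,"dy": -24,"dz": -80,"rx": 0,"ry": 0,"rz": 0.5},{"dx": -170,"dy": -30,"dz": -100,"rx": 0,"ry": 0,"rz": 0.5},{"dx": -205,"dy": -36,"dz": -125,"rx": 0,"ry": 0,"rz": 0.5},{"dx": -240,"dy": -44,"dz": -150,"rx": 0,"ry": 0,"rz": 0.5},{"dx": -274,"dy": -50,"dz": -167,"rx": 0,"ry": 0,"rz": 0.5}], "fingers": 0.6}}

```text
t: 56.72
eef_pos: [438.4, 59.5, 513.7]
tcp_rot: [3.133, -0.003, 1.572]
ft_force: [0.6, -0.1, -0.2]
opening: 0.601
```

Run:
```python
from h import *
print(to((440,-250,340),np.pi/2))
```

```text
(array([-309.5,    1.4,    1.4]), array([ 0.08, -0.03,  0.01]), array([439.8,  60. , 342.4]))
```

Call:
{"api": "play_rows", "payload": {"increments": [{"dx": -38,"dy": 0,"dz": 0,"rx": 0,"ry": 0,"rz": 0},{"dx": -76,"dy": 0,"dz": 0,"rx": 0,"ry": 0,"rz": 0},{"dx": -114,"dy": 0,"dz": 0,"rx": 0,"ry": 0,"rz": 0},{"dx": -152,"dy": 0,"dz": 0,"rx": 0,"ry": 0,"rz": 0},{"dx": -190,"dy": 0,"dz": 0,"rx": 0,"ry": 0,"rz": 0},{"dx": -228,"dy": 0,"dz": 0,"rx": 0,"ry": 0,"rz": 0},{"dx": -268,"dy": 0,"dz": 0,"rx": 0,"ry": 0,"rz": 0},{"dx": -308,"dy": 0,"dz": 0,"rx": 0,"ry": 0,"rz": 0}]}}

```text
t: 57.38
eef_pos: [437.7, -250.1, 513.8]
tcp_rot: [3.131, -0.002, 1.572]
ft_force: [1.0, -0.4, 0.4]
opening: 0.594
```

Run:
```python
from h import *
print(to((428,-395,220),np.pi/2))
```

```text
(array([-145.1,  -11. ,  122.1]), array([ 0.1 , -0.02,  0.01]), array([ 439.4, -249.8,  342.5]))
```

Call:
{"api": "play_rows", "payload": {"increments": [{"dx": -38,"dy": -3,"dz": 0,"rx": 0.1,"ry": 0,"rz": 0},{"dx": -76,"dy": -6,"dz": 5,"rx": 0.1,"ry": 0,"rz": 0},{"dx": -114,"dy": -9,"dz": 20,"rx": 0.1,"ry": 0,"rz": 0},{"dx": -140,"dy": -11,"dz": 50,"rx": 0.1,"ry": 0,"rz": 0},{"dx": -145,"dy": -11,"dz": 90,"rx": 0.1,"ry": 0,"rz": 0},{"dx": -145,"dy": -11,"dz": 122,"rx": 0.1,"ry": 0,"rz": 0},{"dx": -145,"dy": -11,"dz": 122,"rx": 0.1,"ry": 0,"rz": 0}]}}

```text
t: 57.97
eef_pos: [427.1, -394.8, 386.4]
tcp_rot: [-3.136, -0.008, 1.57]
ft_force: [0.3, 0.9, -0.7]
opening: 0.601
```

Run:
```python
from h import *
env.state()
shot('wrist','w39',(120,0,520,280),2)
s,Rm,g=grasp();print(g,s['opening'],s['ft_force'])
```

```text
[ 427.17568638 -393.9424502   218.67099205] 0.5995606641332519 [0.13584277 0.15695232 0.33275062]
```

View pics/w39.png

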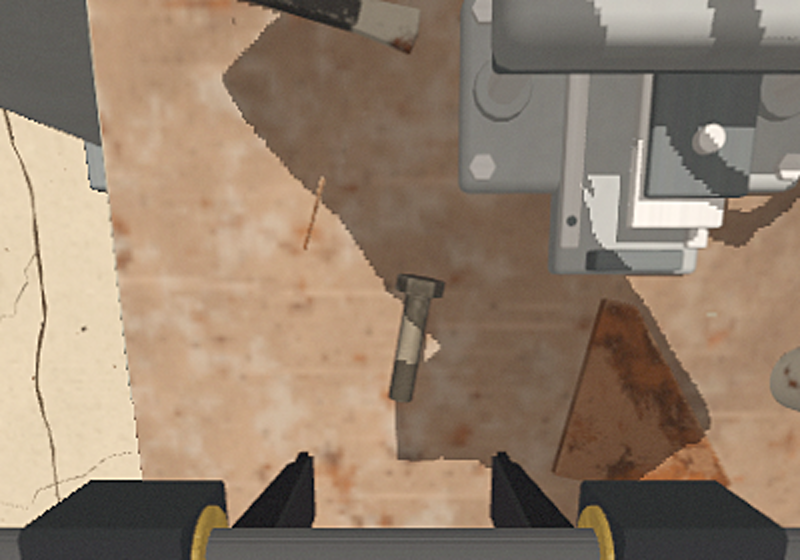

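Run:
```python
from h import *
t=pt('w39',401,397,12);h=pt('w39',418,298,20);print(t,h,np.hypot(*(h-t)[:2]))
d=(h-t)[:2]; yaw=np.arctan2(d[1],d[0]);u=d/np.linalg.norm(d); p=t[:2]+u*44;print('yaw',yaw,p)
print(to((*p,100),yaw));print(to((*p,20.5),yaw))
```

```text
[ 423.78485618 -406.75246257   12.        ] [ 434.15610155 -343.32501392   20.        ] 64.26977495078577
yaw 1.4087171360251785 [ 430.88515795 -363.32913111]
(array([ 30.9,   3.6, 118.8]), array([-0.03, -0.05,  1.55]), array([ 427.2, -393.9,  218.7]))
(array([ 30.5,   3.8, 198.3]), array([-0.03, -0.05,  1.55]), array([ 427.2, -393.9,  218.7]))
```

Call:
{"api": "play_rows", "payload": {"increments": [{"dx": 12,"dy": 1,"dz": 35,"rx": 0,"ry": 0,"rz": 0.8},{"dx": 25,"dy": 3,"dz": 70,"rx": 0,"ry": 0,"rz": 1.55},{"dx": 26,"dy": 3,"dz": 105,"rx": 0,"ry": 0,"rz": 1.55},{"dx": 26,"dy": 3,"dz": 120,"rx": 0,"ry": 0,"rz": 1.55},{"dx": 26,"dy": 3,"dz": 120,"rx": 0,"ry": 0,"rz": 1.55}]}}

```text
t: 58.43
eef_pos: [430.8, -367.8, 269.9]
tcp_rot: [-3.137, -0.005, 1.41]
ft_force: [-1.5, -0.2, -0.3]
opening: 0.601
```

Run:
```python
from h import *
env.state()
shot('wrist','w40',WB,3.3)
s,Rm,g=grasp();print(g,s['opening'],s['ft_force'],s['tcp_rot'])
p=np.array([430.0,-368.5]);print(to((*p,20.5),1.409))
```

```text
[ 430.60446405 -367.53691574  100.29543198] 0.6014970766880154 [ 0.56868336 -0.74284891  1.29805869] [-3.13853481 -0.00398232  1.40979988]
(array([-0.7, -0.7, 79.8]), array([-0.03, -0.04,  0.01]), array([ 430.6, -367.5,  100.3]))
```

View pics/w40.png

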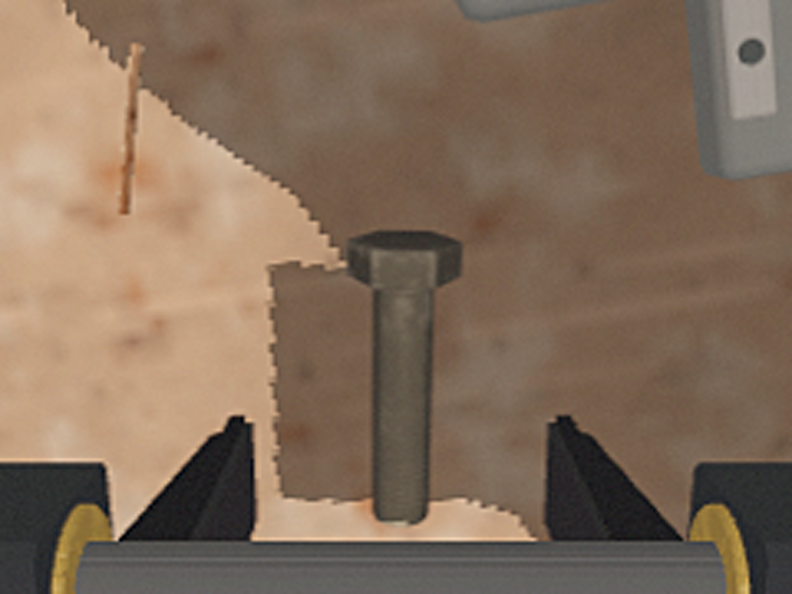

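Call:
{"api": "play_rows", "payload": {"increments": [{"dx": 0,"dy": 0,"dz": 30,"rx": 0,"ry": 0,"rz": 0},{"dx": 0,"dy": 0,"dz": 60,"rx": 0,"ry": 0,"rz": 0},{"dx": 0,"dy": 0,"dz": 77,"rx": 0,"ry": 0,"rz": 0},{"dx": 0,"dy": 0,"dz": 79.5,"rx": 0,"ry": 0,"rz": 0},{"dx": 0,"dy": 0,"dz": 79.5,"rx": 0,"ry": 0,"rz": 0}]}}

```text
t: 58.9
eef_pos: [431.5, -368.5, 193.9]
tcp_rot: [-3.14, -0.003, 1.41]
ft_force: [0.9, -0.8, 1.0]
opening: 0.6
```

Call:
{"api": "play_rows", "payload": {"increments": [{"dx": 0,"dy": 0,"dz": 0,"rx": 0,"ry": 0,"rz": 0},{"dx": 0,"dy": 0,"dz": 0,"rx": 0,"ry": 0,"rz": 0},{"dx": 0,"dy": 0,"dz": 0,"rx": 0,"ry": 0,"rz": 0},{"dx": 0,"dy": 0,"dz": 0,"rx": 0,"ry": 0,"rz": 0},{"dx": 0,"dy": 0,"dz": 0,"rx": 0,"ry": 0,"rz": 0},{"dx": 0,"dy": 0,"dz": 0,"rx": 0,"ry": 0,"rz": 0},{"dx": 0,"dy": 0,"dz": 0,"rx": 0,"ry": 0,"rz": 0},{"dx": 0,"dy": 0,"dz": 0,"rx": 0,"ry": 0,"rz": 0}], "fingers": 0}}

```text
t: 59.57
eef_pos: [431.4, -368.5, 193.9]
tcp_rot: [-3.14, -0.003, 1.41]
ft_force: [-1.5, 1.1, 3.5]
opening: 0.16
```

Run:
```python
from h import *
s,Rm,g=grasp();print(g,s['opening'],s['ft_force'],s['tcp_rot'])
print(to((430,-380,180),np.pi/2))
```

```text
[ 431.16579656 -367.98089626   22.62639058] 0.15954806339238375 [-1.4874261   1.08414875  3.50464254] [-3.13980221e+00 -2.89265325e-03  1.41004416e+00]
(array([ -11.1,    0.2, -157.4]), array([-0.01, -0.03, -1.54]), array([ 431.2, -368. ,   22.6]))
```

Call:
{"api": "play_rows", "payload": {"increments": [{"dx": 0,"dy": 0,"dz": -30,"rx": 0,"ry": 0,"rz": 0},{"dx": -5,"dy": 0,"dz": -65,"rx": 0,"ry": 0,"rz": 0},{"dx": -10,"dy": 0,"dz": -105,"rx": 0,"ry": 0,"rz": -0.5},{"dx": -11,"dy": 0,"dz": -145,"rx": 0,"ry": 0,"rz": -1},{"dx": -11,"dy": 0,"dz": -185,"rx": 0,"ry": 0,"rz": -1.5},{"dx": -11,"dy": 0,"dz": -225,"rx": 0,"ry": 0,"rz": -1.5},{"dx": -11,"dy": 0,"dz": -265,"rx": 0,"ry": 0,"rz": -1.5},{"dx": -11,"dy": 0,"dz": -305,"rx": 0,"ry": 0,"rz": -1.5}]}}

```text
t: 60.23
eef_pos: [429.6, -379.9, 500.8]
tcp_rot: [-3.14, -0.003, 1.567]
ft_force: [1.4, 0.1, -0.5]
opening: 0.162
```

Run:
```python
from h import *
s,Rm,g=grasp();print(g,s['opening'],s['ft_force'],s['tcp_rot'])
print(to((435,-60,340),np.pi/2))
```

```text
[ 429.3675571  -379.3506898   329.53359771] 0.1622433139011108 [ 1.40186364  0.05274055 -0.4622718 ] [-3.14006329 -0.0034614   1.56707233]
(array([320. ,   4.2,  -9.4]), array([-0.01, -0.03, -0.04]), array([ 429.4, -379.4,  329.5]))
```

Call:
{"api": "play_rows", "payload": {"increments": [{"dx": 30,"dy": 0,"dz": -5,"rx": 0,"ry": 0,"rz": 0},{"dx": 70,"dy": 1,"dz": -10,"rx": 0,"ry": 0,"rz": 0},{"dx": 110,"dy": 2,"dz": -10,"rx": 0,"ry": 0,"rz": 0},{"dx": 150,"dy": 3,"dz": -10,"rx": 0,"ry": 0,"rz": 0},{"dx": 190,"dy": 4,"dz": -10,"rx": 0,"ry": 0,"rz": 0},{"dx": 230,"dy": 4,"dz": -10,"rx": 0,"ry": 0,"rz": 0},{"dx": 270,"dy": 4,"dz": -10,"rx": 0,"ry": 0,"rz": 0},{"dx": 310,"dy": 4,"dz": -10,"rx": 0,"ry": 0,"rz": 0}]}}

```text
t: 60.9
eef_pos: [434.2, -68.1, 511.8]
tcp_rot: [-3.14, -0.004, 1.567]
ft_force: [1.0, 0.4, -2.2]
opening: 0.157
```

Run:
```python
from h import *
s,Rm,g=grasp();print(g,s['opening'],s['ft_force'],s['tcp_rot'])
print(to((440,230,160),np.pi/2))
C=np.array([455.1,340.4]);ex=np.array([.9985,.054]);ey=np.array([-.054,.9985])
f=[pt('w38',240,222,42),pt('w38',480,222,42)];print(f,'centre from far wall',(f[0]+f[1])[:2]/2-82.5*ey)
```

```text
[433.89257063 -67.5198175  340.46513914] 0.1570691340963959 [ 0.98825054  0.40825571 -2.24435107] [-3.13983154 -0.00364473  1.5667222 ]
(array([297.5,   4.9, 181.5]), array([-0.02, -0.03, -0.04]), array([433.9, -67.5, 340.5]))
[array([393.77512008, 420.31797347,  42.        ]), array([506.76724546, 426.1972542 ,  42.        ])] centre from far wall [454.72618277 340.88136384]
```

Call:
{"api": "play_rows", "payload": {"increments": [{"dx": 35,"dy": 0,"dz": 20,"rx": 0,"ry": 0,"rz": 0},{"dx": 75,"dy": 0,"dz": 45,"rx": 0,"ry": 0,"rz": 0},{"dx": 110,"dy": 0,"dz": 70,"rx": 0,"ry": 0,"rz": 0},{"dx": 145,"dy": 0,"dz": 95,"rx": 0,"ry": 0,"rz": 0},{"dx": 180,"dy": 0,"dz": 120,"rx": 0,"ry": 0,"rz": -0.2},{"dx": 215,"dy": 0,"dz": 145,"rx": 0,"ry": 0,"rz": -0.5},{"dx": 250,"dy": 0,"dz": 170,"rx": 0,"ry": 0,"rz": -0.5},{"dx": 290,"dy": 0,"dz": 180,"rx": 0,"ry": 0,"rz": -0.5}]}}

```text
t: 61.57
eef_pos: [434.3, 212.9, 334.1]
tcp_rot: [-3.137, -0.003, 1.619]
ft_force: [1.6, -0.1, -0.3]
opening: 0.159
```

Run:
```python
from h import *
s,Rm,g=grasp();print(g,s['opening'],s['ft_force'],s['tcp_rot'])
print(to((433,337.5,120),1.625))
```

```text
[433.48419893 213.33805824 162.76427602] 0.1593663856040745 [ 1.61845312 -0.05488073 -0.31405174] [-3.13718138e+00 -2.79895278e-03  1.61879320e+00]
(array([124.4,   4.9,  43.1]), array([-0.04, -0.03, -0.06]), array([433.5, 213.3, 162.8]))
```

Call:
{"api": "play_rows", "payload": {"increments": [{"dx": 35,"dy": 1.5,"dz": 5,"rx": 0,"ry": 0,"rz": 0},{"dx": 75,"dy": 3,"dz": 20,"rx": 0,"ry": 0,"rz": 0},{"dx": 110,"dy": 5,"dz": 35,"rx": 0,"ry": 0,"rz": 0},{"dx": 124,"dy": 5,"dz": 43,"rx": 0,"ry": 0,"rz": 0},{"dx": 124,"dy": 5,"dz": 43,"rx": 0,"ry": 0,"rz": 0},{"dx": 124,"dy": 5,"dz": 43,"rx": 0,"ry": 0,"rz": 0}]}}

```text
t: 62.07
eef_pos: [432.8, 337.2, 290.7]
tcp_rot: [-3.136, -0.002, 1.62]
ft_force: [-0.2, -0.1, -2.0]
opening: 0.16
```

Run:
```python
from h import *
env.state()
shot('wrist','w41',(120,0,520,280),2)
s,Rm,g=grasp();print(g,s['opening'],s['ft_force'],s['tcp_rot'])
print(to((433,337.5,28),1.625))
```

```text
[432.10762961 336.80196079 120.06421095] 0.16068318175770524 [-0.30205571 -0.82123531 -1.39963924] [-3.13639544e+00 -2.18355967e-03  1.61906483e+00]
(array([ 0.8,  0.5, 92.1]), array([-0.05, -0.02, -0.06]), array([432.1, 336.8, 120.1]))
```

View pics/w41.png

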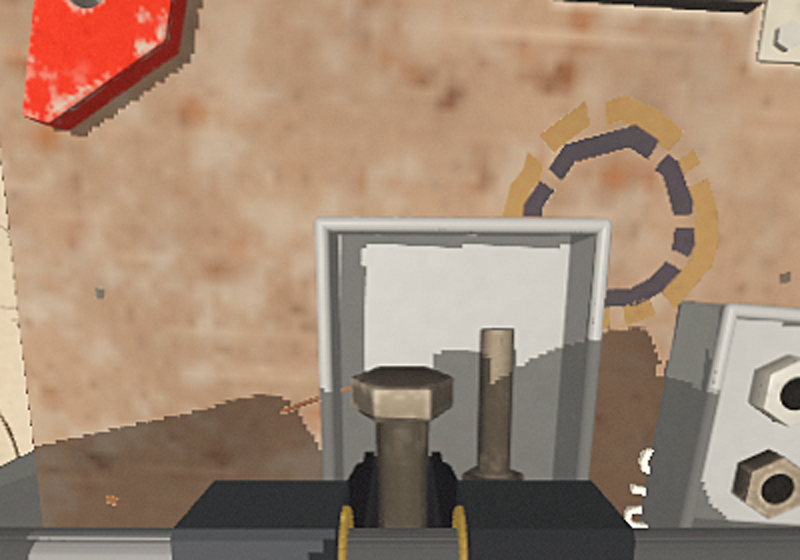

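Call:
{"api": "play_rows", "payload": {"increments": [{"dx": 0.5,"dy": 0.8,"dz": 30,"rx": 0,"ry": 0,"rz": 0},{"dx": 0.5,"dy": 0.8,"dz": 60,"rx": 0,"ry": 0,"rz": 0},{"dx": 0.5,"dy": 0.8,"dz": 83,"rx": 0,"ry": 0,"rz": 0},{"dx": 0.5,"dy": 0.8,"dz": 91,"rx": 0,"ry": 0,"rz": 0},{"dx": 0.5,"dy": 0.8,"dz": 91,"rx": 0,"ry": 0,"rz": 0}]}}

```text
t: 62.53
eef_pos: [433.6, 336.0, 199.6]
tcp_rot: [-3.134, -0.001, 1.617]
ft_force: [0.1, -1.1, -1.5]
opening: 0.156
```

Call:
{"api": "play_rows", "payload": {"increments": [{"dx": 0,"dy": 0,"dz": 0,"rx": 0,"ry": 0,"rz": 0},{"dx": 0,"dy": 0,"dz": 0,"rx": 0,"ry": 0,"rz": 0},{"dx": 0,"dy": 0,"dz": 0,"rx": 0,"ry": 0,"rz": 0},{"dx": 0,"dy": 0,"dz": -30,"rx": 0,"ry": 0,"rz": 0},{"dx": 0,"dy": 0,"dz": -70,"rx": 0,"ry": 0,"rz": 0},{"dx": 0,"dy": 0,"dz": -110,"rx": 0,"ry": 0,"rz": 0},{"dx": -20,"dy": 10,"dz": -150,"rx": 0,"ry": 0,"rz": 0},{"dx": -40,"dy": 30,"dz": -190,"rx": 0,"ry": 0,"rz": 0}], "fingers": 0.32}}

```text
t: 63.2
eef_pos: [460.7, 301.5, 383.7]
tcp_rot: [-3.136, -0.002, 1.62]
ft_force: [0.9, 0.4, -0.0]
opening: 0.316
```

Call:
{"api": "play_rows", "payload": {"increments": [{"dx": -40,"dy": 20,"dz": -40,"rx": 0,"ry": 0,"rz": 0},{"dx": -70,"dy": 30,"dz": -60,"rx": 0,"ry": 0,"rz": 0},{"dx": -70,"dy": 30,"dz": -60,"rx": 0,"ry": 0,"rz": 0},{"dx": -70,"dy": 30,"dz": -60,"rx": 0,"ry": 0,"rz": 0}]}}

```text
t: 63.53
eef_pos: [494.9, 230.8, 446.7]
tcp_rot: [3.141, -0.003, 1.617]
ft_force: [-0.1, 0.7, -0.7]
opening: 0.321
```

Run:
```python
from h import *
env.state()
shot('wrist','w42')
shot('top','t42',(150,120,470,300),2.5)
shot('scene','s42',(150,120,440,390),2.2)
s,Rm,g=grasp();print(g,s['opening'],s['ft_force'],s['tcp_rot'],s['t'])
```

```text
[492.69056683 233.65971294 271.44956725] 0.31993785590513685 [0.07252104 0.58821213 0.37923633] [-3.13513998e+00 -1.88928957e-03  1.61963806e+00] 63.6833
```

View pics/w42.png

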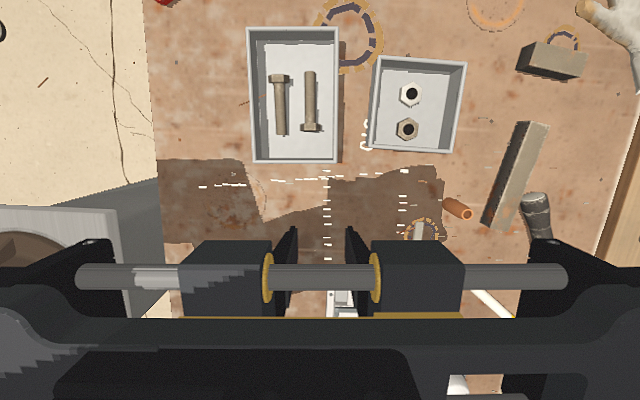

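View pics/t42.png

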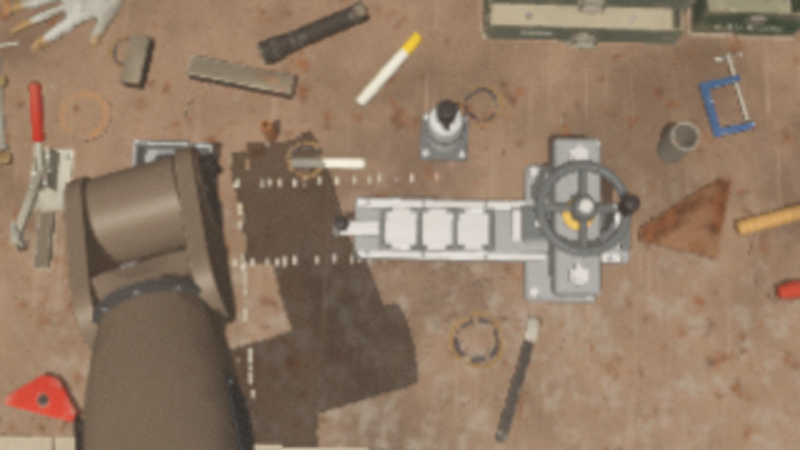

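View pics/s42.png

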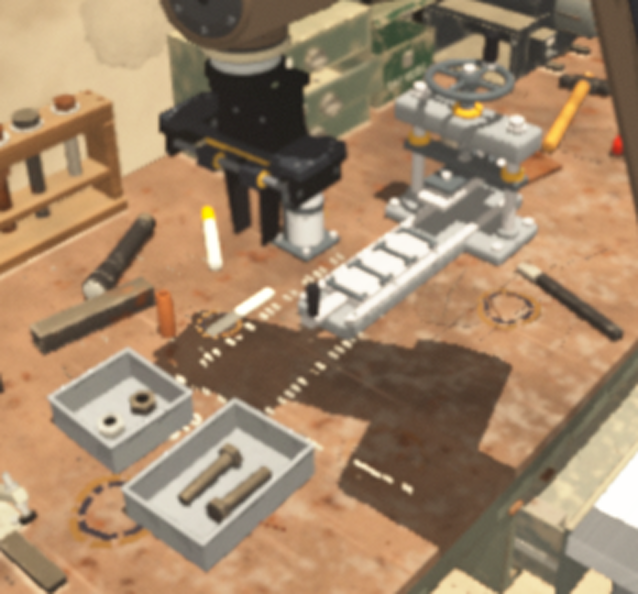

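Run:
```python
from cell import env
print(env.job_done()); print(env.state()['t'])
```

```text
the job is handed in; nothing more can be done
None
the job is handed in; nothing more can be done
```

The job is handed in, at about 64 s of the 210 s allowed. I found two nuts and two bolts; no third nut showed in any view. All the steps went through by my measurements, but the stamping depth is the one thing I could not measure directly.

**What I did:**
- I laid both nuts flat in separate nests. The pump went right down until it bottomed at about 10 N, then sprang back up.
- I pushed the shuttle home against its stop.
- I wound the wheel up to its top stop to find ram zero, then down to about 34.0 mm (nominally 4 mm past contact), released it and held for over 1 s.
- I wound back up and drew the shuttle out about 180 mm.
- The nuts are now in the square bin and the bolts in the long bin. One bolt had been knocked a few centimetres before I fetched it.

**What disagreed:**
- **Stamping depth:** ram travel, counted from the wheel angle, put the first press at about 4 mm past contact. Pixel shifts in the scene camera suggested only about 2 mm, give or take 1 mm, against a required minimum of 2.4 mm.
- **Second press:** because of that I pressed again to about 34.9 mm and held for another second before winding back. That is about 110° past contact if contact is at 30 mm, inside the allowed 55 to 135° but a little over the quarter turn asked for.
- **Shuttle start position:** the shuttle began about 4 mm short of fully drawn out, at roughly 176 mm, so I loaded the nuts there. That is above the 160 mm required.

**Last checks:** the final wrist and scene views show both nuts in the square bin, both bolts in the long bin, the shuttle out, the torch nozzle standing and the other tools where they were. The ram is at about 12 mm and the gripper is clear.

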